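Scrap the rejected valves through the locked reject bin's one-way flap

ROBOT

A 6-joint arm with a two-finger parallel gripper is mounted at the origin on the work surface. World frame = base frame: x ahead of the robot, y to its left, z up, the work surface at z = 0. Lengths are in mm, angles in rad, forces in N, time in s.
With the tool pointing down it reaches from about 350 to 875 mm from the base axis. Payload 4.2 kg.
Tool frame: the origin (TCP) lies midway between the tips of the shut fingers; the grasp point (between the pads) lies 19 mm behind it; z points along the fingers, y is the direction in which the jaws open and shut (so a half turn about z gives the same grasp; the last joint's range is limited). The gripper opens to 85 mm and grips with 20 to 120 N. Pads are 22 mm wide; open, the fingers measure 114 mm over their backs; the gripper's body (76 mm by 85 mm) begins 54 mm behind the grasp point. The pads swing forward as they close: fully open they stand 13 mm farther back than shut.
Start: joints at [-0.929, 0.385, 0.008, 0, -1.194, -0.259], TCP at [233.463, -579.736, 231.312] pointing down, gripper open.
Joint ranges: [-3.14, 3.14], [-1.21, 2.06], [-1.07, 1.41], [-3.16, 2.05], [-2.99, -0.16], [-3.1, 3.1]. Speed limits (rad/s): [2.79, 2.79, 3.14, 3.14, 3.14, 3.14].

INTERFACE

Orientations are given as a unit quaternion [x, y, z, w].
In Python, from bench import readout, optics, workorder, nets gives the robot as it stands. The module is installed in compiled form; this text tells all that it offers.
- The arm moves only by the tool move_arm, never from a script. Its argument "steps" is a list of rows, each a list of 7 numbers: the opening, from -1 (shut) to 1 (fully open), so that 0 is half open, then the shift along the world's x, y, z in mm, then the turn, a rotation vector about the world's x, y, z in rad. In form: [[gripper, tx, ty, tz, wx, wy, wz], ...]. A call has 1 to 5 rows; each row is the pose to reach, as a shift and turn from the pose commanded when the call began; what a row does not reach only later rows make up. A row lasts 1/12 s, in which the tool goes at most 41.7 mm and 7.16 degrees, less where a joint would pass 70% of its speed; a pose out of reach is approached as far as the arm can. A call with a gripper value outside its range is refused whole. The fingers move at their own pace and stop on an object; the grip force is fixed at half the most. Time passes only in rows, so rows that repeat a pose let the fingers close. It gives the time, the measured TCP pose, the force and the opening at its end, in the units of the state.
- readout.read_state(): the state, without advancing time (a new reading comes with each control period).
- optics.get_image(name): name is "scene" or "side" or "wrist"; returns a dict with "frame" (480x640x3 uint8, blue, green, red), "fx", "fy", "cx", "cy" (pixels), "rvec" (rotation vector, rad) and "tvec" (3), from world to camera coordinates, as OpenCV has them. Camera axes: x right, y down, z forward; pixel columns grow to the right and rows downward; lengths in mm; the calibration is good to about 2 mm. The wrist camera is an equidistant fisheye: a pixel r from the principal point sees the ray r / f radians off the axis. A picture is of the moment at which its call begins. There is no depth.
- workorder.job_done(): hands the job in, once; it reports no verdict.
Trained networks look in a picture, given as the dict that the camera call returned (one of the last four; its "shot" number tells which), for a name from the list of things; names that differ only in an ending like _2 or _b are one class to them, and where a whole thing is asked for, a point or a joint stands for the part that bears it (a point fixed in the world has none). Each returns a list of dicts, best first, with "conf" (0 to 1); they miss things now and then, are a little off and sometimes report something else, mostly with a low value. They report only what shows in the picture. A call takes as long as a camera call.
- nets.silhouettes(name, picture): "region" (480x640 bool, what is visible of it) and "extent" ([left, top, right, bottom] in pixels, round what is visible of it).
- nets.tip_of(name, picture): "uv" ([column, row] in pixels: a listed point, or the origin of a listed thing).
The state is a dict: "clock": time; "joints": joint angles; "joint_vel": joint speeds; "joint_efforts": joint torques, N m; "position": TCP position; "ee_rot": TCP orientation; "contact_force": force on the tool from outside, world axes, zero at the start; "wrist_torque": the same for the moment, N m; "gripper_width": finger opening in mm.
Only numpy, scipy, OpenCV 4.12 (cv2) and the standard library are available. Lean on these libraries where they do the work, as an engineer would, in place of code of your own. Each camera call takes 0.05 s, during which the arm holds its last target.

TASK

Clear the rejects off this assembly bench: lay all the red-dotted valves in the blue scoop, unlock the red reject bin and slide its shutter fully open, then press the one-way flap in with the scoop's front edge and, once it is open, tip the valves through so that all of them end up inside the bin. Put the empty scoop back on its yellow-edged mat the way it stood, slide the shutter fully closed and put the locking lever down again. Leave the good valve in its green nest and the other things on the bench alone.

Things in the scene. Friction and masses are not known exactly. Their poses are not given: they have to be found in the camera images.
- reject1: rejected block-shaped pneumatic valve, 60 long (its x) x 26 wide (its y) x 24 high, 50 g, aluminium with a black coil at its +x end and brass ports in the sides; origin at the centre of its underside, z up as it lies. A red dot, 13 across, on top marks a reject. Two to four of the five rejects are present, loose on the bench
- reject2: rejected block-shaped pneumatic valve, 60 long (its x) x 26 wide (its y) x 24 high, 50 g, aluminium with a black coil at its +x end and brass ports in the sides; origin at the centre of its underside, z up as it lies. A red dot, 13 across, on top marks a reject. Two to four of the five rejects are present, loose on the bench
- reject3: rejected block-shaped pneumatic valve, 60 long (its x) x 26 wide (its y) x 24 high, 50 g, aluminium with a black coil at its +x end and brass ports in the sides; origin at the centre of its underside, z up as it lies. A red dot, 13 across, on top marks a reject. Two to four of the five rejects are present, loose on the bench
- reject4: rejected block-shaped pneumatic valve, 60 long (its x) x 26 wide (its y) x 24 high, 50 g, aluminium with a black coil at its +x end and brass ports in the sides; origin at the centre of its underside, z up as it lies. A red dot, 13 across, on top marks a reject. Two to four of the five rejects are present, loose on the bench
- reject5: rejected block-shaped pneumatic valve, 60 long (its x) x 26 wide (its y) x 24 high, 50 g, aluminium with a black coil at its +x end and brass ports in the sides; origin at the centre of its underside, z up as it lies. A red dot, 13 across, on top marks a reject. Two to four of the five rejects are present, loose on the bench
- scoop: blue hand scoop, 160 g: flat floor 144 long (x) x 102 wide (y), 3 thick; side and back walls 38 high, 3 thick; front (+x) open. Origin: centre of the floor's underside; x towards the open front. It stands with the handle towards the robot. Valves slide on its floor at 25 to 36 degrees of tilt
- scoop_grip (a point): where to grip the scoop's black straight handle, scoop frame (-107, 0, 78) mm. The handle, 14 thick in y, 24 broad, rises from the back wall leaning back (-x) by 30 degrees, to its top at x = -122, z = 103. Pinch it across the 14 mm, fingers straight down or, better for tipping, tilted 45 degrees forward (towards +x)
- scoop_lip (a point): middle of the scoop's open front edge on the floor's upper side, scoop frame (72, 0, 3) mm
- mat: black mat with yellow edge, 250 x 130 x 2, fixed to the bench, the scoop's place: put back, the scoop's origin lies over this origin, 2 mm up, and its x axis along the mat's x axis
- bin: red sheet-steel reject bin, fixed, hollow, sheet 3 thick: 180 deep (x), 300 wide (y), 220 high. Origin: centre of its underside. Front at x = -90, facing the robot, 110 high; then the front slopes back and up at 45 degrees to a ridge at x = 20, z = 220; flat roof to x = 90. In the slope is the port, 126 wide (y = 7 to 133), 90 along the slope
- port (a point): centre of the port in the plane of the slope, bin frame (-33, 70, 167) mm. The port's upper edge, with the flap's hinge, and its lower edge lie 45 mm from it along the slope
- flap (a joint): one-way flap in the port, 86 x 122 black plastic, hinged along the port's upper edge, swings inwards only: 0 closed (spring), 1.5 rad fully in; under 1 N at its lower edge opens it
- shutter (a joint): aluminium shutter plate, 4 thick, lying over the slope, slides along the bin's -y: 0 closed (covers the port), 0.14 m fully open (parked beside it). Needs about 2 to 3 N. Cannot open while the lever is down
- shutter_tab (a point): middle of the black grip tab on the shutter, 14 thick in the bin's y, 34 along the slope, standing 34 out of the plate, square to the slope; the tab's foot is 20 mm towards the slope from this point
- lever (a joint): locking lever of the shutter, turning about an axis square to the bin's slope: 0 = pointing down the slope (locked: its tooth bars the shutter's edge); grows as its end swings towards the bin's -y; at its stop, 1.75 rad, it lies along the ridge, clear of the shutter (clear from 1.5 rad). Stays where it is left; 1 to 2 N at the knob. It cannot be turned down while the shutter is open
- lever_grip (a point): middle of the lever's yellow round knob, 18 across, 30 high square to the slope; 75 mm from the pivot and 30 mm out from the slope's surface
- lever_pivot (a point): the lever's pivot on the slope's surface, near the ridge, bin frame (16, -8, 216) mm
- good: good block-shaped pneumatic valve, 60 long (its x) x 26 wide (its y) x 24 high, 50 g, aluminium with a black coil at its +x end and brass ports in the sides; origin at the centre of its underside, z up as it lies; no red dot; lies in a fixed green nest block (100 x 70 x 20, with two aluminium rails) and stays there
- driver: orange-handled screwdriver, 170 long, lying; leave alone
- tape: yellow ring of tape, 90 across, 24 high; leave alone
- threadlock: small red bottle, 32 across, 85 high; leave alone
- spanner: steel spanner, 150 long, lying; leave alone
- gauge: caliper gauge, 160 long, lying; leave alone
- pot: grey pot, 70 across, 60 high; leave alone

How it is judged (in metres and radians):
On the way, in this order (a step that is already met when the one before it is completed fails the run):
1. all the rejects lie in the scoop (x of reject1 in the frame of scoop between -0.075 and 0.08 m and y of reject1 in the frame of scoop between -0.055 and 0.055 m and z of reject1 in the frame of scoop between -0.01 and 0.07 m and x of reject2 in the frame of scoop between -0.075 and 0.08 m and y of reject2 in the frame of scoop between -0.055 and 0.055 m and z of reject2 in the frame of scoop between -0.01 and 0.07 m and x of reject3 in the frame of scoop between -0.075 and 0.08 m and y of reject3 in the frame of scoop between -0.055 and 0.055 m and z of reject3 in the frame of scoop between -0.01 and 0.07 m and x of reject4 in the frame of scoop between -0.075 and 0.08 m and y of reject4 in the frame of scoop between -0.055 and 0.055 m and z of reject4 in the frame of scoop between -0.01 and 0.07 m and x of reject5 in the frame of scoop between -0.075 and 0.08 m and y of reject5 in the frame of scoop between -0.055 and 0.055 m and z of reject5 in the frame of scoop between -0.01 and 0.07 m), for 0.3 s.
2. the scoop's front edge is in the port and the flap pressed open, with valves still in the scoop (value of joint flap above 0.3 rad and distance between scoop_lip and port below 0.06 m and ((x of reject1 in the frame of scoop between -0.075 and 0.08 m and y of reject1 in the frame of scoop between -0.055 and 0.055 m and z of reject1 in the frame of scoop between -0.01 and 0.07 m) or (x of reject2 in the frame of scoop between -0.075 and 0.08 m and y of reject2 in the frame of scoop between -0.055 and 0.055 m and z of reject2 in the frame of scoop between -0.01 and 0.07 m) or (x of reject3 in the frame of scoop between -0.075 and 0.08 m and y of reject3 in the frame of scoop between -0.055 and 0.055 m and z of reject3 in the frame of scoop between -0.01 and 0.07 m) or (x of reject4 in the frame of scoop between -0.075 and 0.08 m and y of reject4 in the frame of scoop between -0.055 and 0.055 m and z of reject4 in the frame of scoop between -0.01 and 0.07 m) or (x of reject5 in the frame of scoop between -0.075 and 0.08 m and y of reject5 in the frame of scoop between -0.055 and 0.055 m and z of reject5 in the frame of scoop between -0.01 and 0.07 m))), for 0.1 s.
At the end, for the whole second after the job is handed in: all rejects present lie at rest inside the bin; flap shut; shutter closed within 8 mm; lever down within 0.08 rad; the scoop stands flat on its mat, its origin within 30 mm of the mat's and turned less than 0.3 rad from it, open front away from the robot as at the start, at rest (x of reject1 in the frame of bin between -0.09 and 0.09 m and y of reject1 in the frame of bin between -0.15 and 0.15 m and z of reject1 in the frame of bin between -0.01 and 0.13 m and linear speed of each of reject1, reject2, reject3, reject4, reject5 below 0.05 m/s and x of reject2 in the frame of bin between -0.09 and 0.09 m and y of reject2 in the frame of bin between -0.15 and 0.15 m and z of reject2 in the frame of bin between -0.01 and 0.13 m and x of reject3 in the frame of bin between -0.09 and 0.09 m and y of reject3 in the frame of bin between -0.15 and 0.15 m and z of reject3 in the frame of bin between -0.01 and 0.13 m and x of reject4 in the frame of bin between -0.09 and 0.09 m and y of reject4 in the frame of bin between -0.15 and 0.15 m and z of reject4 in the frame of bin between -0.01 and 0.13 m and x of reject5 in the frame of bin between -0.09 and 0.09 m and y of reject5 in the frame of bin between -0.15 and 0.15 m and z of reject5 in the frame of bin between -0.01 and 0.13 m and value of joint shutter below 0.008 m and value of joint lever below 0.08 rad and value of joint flap below 0.1 rad and horizontal distance between scoop and mat below 0.03 m and angle between the x axis of scoop and the x axis of mat, either way round below 0.3 rad and x of scoop_lip in the frame of mat above 0 m and angle between scoop's own z axis and vertical below 0.06 rad and z of scoop in the frame of mat below 0.01 m and linear speed of scoop below 0.02 m/s); the robot touches nothing.
It fails at once if the good valve or another bystander is moved more than 30 mm (distance of any of good, driver, tape, threadlock, spanner, gauge, pot from where it was at the start of the episode above 0.03 m).
Of reject1, reject2, reject3, reject4, reject5 only 2 to 4 are there at a start; the rules pass over those that are not, and their reading is None.
At some moment in a run one of reject1, reject2, reject3, reject4, reject5, scoop may be knocked a few centimetres aside while the robot is not near it.
It also fails if it takes over 210 s, if anything falls off the work surface, if the arm or the gripper's body presses on something with over 40 N, if the wrist force passes 120 N, or if a joint passes its speed limit or range.

## Working session

There is one attempt and no reset: what is moved stays moved. The work goes in short steps, Python scripts to look and compute and a tool call to move; the robot and the scene stay as the last step left them, time stands still between calls to the robot, and variables do not carry over. Pictures are saved under pics/ and viewed, and the job is handed in when it is done.

Besides the shell and the picture viewer there is one more tool, called after ">>>" as name(argument=value, ...) on one line, values as JSON. move_arm: Moves the arm, as the interface text tells. Its arguments: {"type":"object","properties":{"steps":{"type":"array","items":{"type":"array","items":{"type":"number"}}}},"required":["steps"]}

```bash
ls; mkdir -p pics; python3 - <<'E'
from bench import readout, optics
import cv2
s=readout.read_state();print(s)
for n in("scene","side","wrist"):
    p=optics.get_image(n);cv2.imwrite(f"pics/a_{n}.png",p["frame"]);print(n,{k:v for k,v in p.items() if k!="frame"})
E
```

```text
pics
{'clock': 0.0, 'joints': array([-9.29376511e-01,  3.85553257e-01,  6.61527001e-03, -4.93739306e-04,
       -1.19399859e+00, -2.58609242e-01]), 'joint_vel': array([-0.00074681,  0.00126118,  0.0006049 , -0.00101038, -0.00058061,
       -0.00149799]), 'joint_efforts': array([ 2.81176006e-03, -3.92285335e+01,  1.88399416e+01,  4.18609634e+00,
       -4.66902566e-03,  1.89654492e-05]), 'position': array([ 233.25636073, -579.20737822,  230.22022621]), 'ee_rot': array([-1.90149174e-01,  9.81754600e-01,  1.06339163e-03, -2.58871871e-04]), 'contact_force': array([0.53856337, 0.42875649, 0.22041689]), 'wrist_torque': array([-0.0471404 , -0.05928292, -0.01076942]), 'gripper_width': 85.37764537110549}
scene {'fx': 623.4104829245368, 'fy': 623.4104829245368, 'cx': 319.52247809136514, 'cy': 243.62315074248323, 'rvec': array([ 2.36241052,  0.86075708, -0.28109205]), 'tvec': array([-478.55061908, -157.91595611, 1767.00160606]), 'shot': 1}
side {'fx': 561.4239662783834, 'fy': 561.4239662783834, 'cx': 325.7813221919817, 'cy': 242.29527300355647, 'rvec': array([ 2.36829872, -0.38260667,  0.14829173]), 'tvec': array([-524.858166  ,  292.34888111, 1613.10416674]), 'shot': 2}
wrist {'fx': 371.64829954431775, 'fy': 371.64829954431775, 'cx': 319.42234589650405, 'cy': 242.29607142512845, 'rvec': array([-1.65788388, -2.45530385, -0.35494087]), 'tvec': array([623.36159131, -36.94885942, 379.57328857]), 'shot': 3}
```

View pics/a_scene.png

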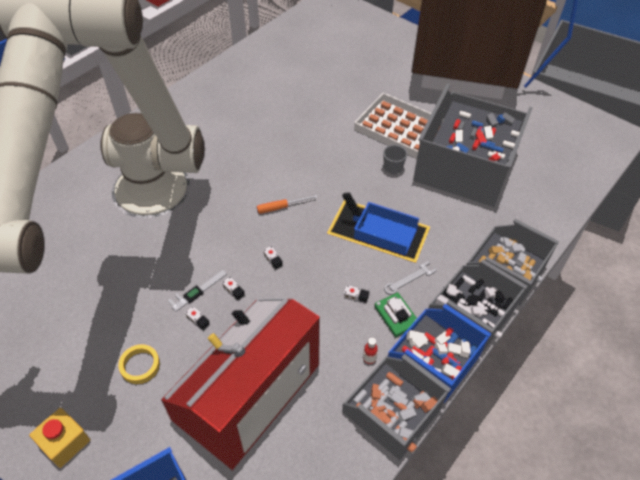

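View pics/a_side.png

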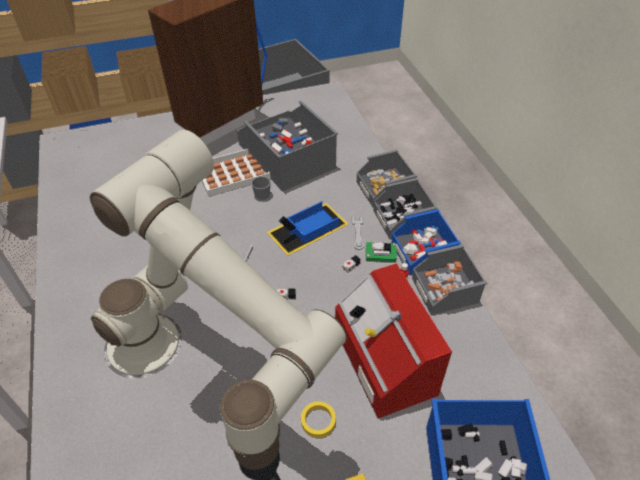

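View pics/a_wrist.png

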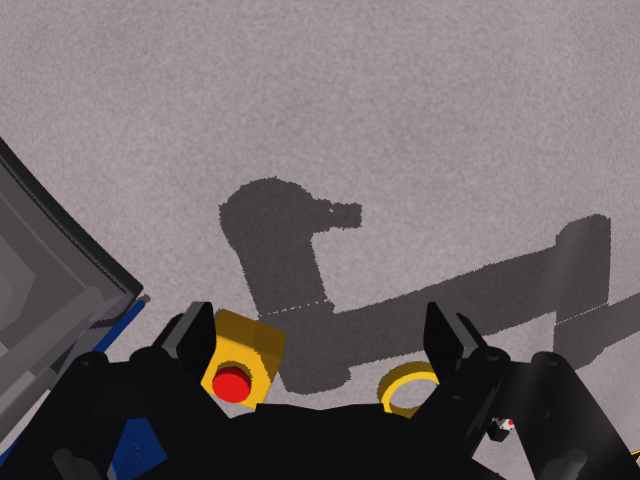

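The scene view shows four rejects at about (273,258), (234,287), (198,317) and (356,294). The scoop is at (388,228), the bin at (245,375) and the good valve at (397,308). Next I'll measure them.

```bash
cat > h.py <<'E'
import numpy as np, cv2
from scipy.spatial.transform import Rotation as Ro
from bench import readout, optics, nets
def cam(p):
    R=cv2.Rodrigues(p["rvec"])[0]; return R,np.array(p["tvec"]).ravel()
def proj(p,X):
    X=np.atleast_2d(X).astype(float);K=np.array([[p["fx"],0,p["cx"]],[0,p["fy"],p["cy"]],[0,0,1]])
    if p.get("fish"): return cv2.fisheye.projectPoints(X[:,None],p["rvec"],p["tvec"],K,np.zeros(4))[0][:,0]
    return cv2.projectPoints(X,p["rvec"],p["tvec"],K,np.zeros(5))[0][:,0]
def ray(p,uv):
    R,t=cam(p);x=(uv[0]-p["cx"])/p["fx"];y=(uv[1]-p["cy"])/p["fy"]
    if p.get("fish"):
        r=np.hypot(x,y);d=np.array([np.sin(r)*x/max(r,1e-9),np.sin(r)*y/max(r,1e-9),np.cos(r)])
    else: d=np.array([x,y,1.])
    d=R.T@d;return -R.T@t,d/np.linalg.norm(d)
def onz(p,uv,z):
    c,d=ray(p,uv);return c+d*(z-c[2])/d[2]
def tri(obs):
    A=np.zeros((3,3));b=np.zeros(3);L=[]
    for p,uv in obs:
        c,d=ray(p,uv);M=np.eye(3)-np.outer(d,d);A+=M;b+=M@c;L.append((M,c))
    X=np.linalg.solve(A,b);return X,[np.linalg.norm(M@(X-c)) for M,c in L]
def get(n):
    p=optics.get_image(n)
    if n=="wrist":p["fish"]=True
    return p
def binpose(b): # b=(x,y,yaw)
    return Ro.from_euler('z',b[2]),np.array([b[0],b[1],0.])
E
python3 - <<'E'
from h import *
np.set_printoptions(precision=1,suppress=True)
P={n:get(n) for n in("scene","side")}
import pickle;pickle.dump(P,open("P0.pkl","wb"))
for nm in ["reject1","good","scoop","scoop_grip","scoop_lip","mat","bin","port","shutter_tab","lever_grip","lever_pivot"]:
    o={}
    for n in P:
        r=nets.tip_of(nm,P[n]);o[n]=r
        print(nm,n,[(np.round(q["uv"],1).tolist(),round(q["conf"],2),onz(P[n],q["uv"],0)[:2].round(0).tolist()) for q in r[:7]])
    if nm!="reject1" and o["scene"] and o["side"]:
        X,e=tri([(P[n],o[n][0]["uv"]) for n in P]);print("   tri",X,np.round(e,1))
E
```

```text
reject1 scene [([359.2, 295.8], 0.8, [673.0, 95.0]), ([237.5, 287.9], 0.67, [425.0, -83.0]), ([139.8, 368.3], 0.64, [408.0, -385.0]), ([270.8, 260.3], 0.54, [431.0, 34.0]), ([195.9, 318.2], 0.53, [410.0, -211.0])]
reject1 side [([352.9, 267.0], 0.76, [672.0, 82.0]), ([383.7, 248.4], 0.69, [797.0, 126.0]), ([285.1, 295.1], 0.48, [434.0, 42.0])]
good scene [([392.7, 311.2], 0.51, [763.0, 113.0])]
good side [([380.2, 247.3], 0.71, [788.0, 134.0]), ([363.1, 310.5], 0.7, [642.0, -89.0]), ([331.5, 217.8], 0.39, [679.0, 317.0])]
   tri [772.   95.7  40.1] [4.5 4.5]
scoop scene [([388.0, 232.5], 0.75, [609.0, 304.0])]
scoop side [([313.6, 227.0], 0.7, [606.0, 294.0])]
   tri [608.  305.7  -7.5] [3.3 3.3]
scoop_grip scene [([347.7, 204.3], 0.97, [464.0, 313.0])]
scoop_grip side [([283.0, 218.8], 0.79, [517.0, 366.0])]
   tri [500.4 266.1  85.2] [11.5 11.5]
scoop_lip scene [([412.7, 237.3], 0.56, [669.0, 334.0])]
scoop_lip side []
mat scene []
mat side []
bin scene [([237.8, 315.9], 0.52, [483.0, -141.0]), ([359.3, 297.5], 0.17, [676.0, 92.0])]
bin side [([383.6, 359.4], 0.73, [636.0, -264.0])
[... 204 characters left out ...]
[([238.8, 317.6], 0.9, [488.0, -143.0])]
shutter_tab side [([317.1, 419.9], 0.72, [405.0, -376.0]), ([354.1, 309.4], 0.68, [618.0, -76.0]), ([371.7, 327.8], 0.59, [644.0, -155.0]), ([313.8, 225.5], 0.17, [609.0, 301.0])]
   tri [ 422.5 -175.2 -202.8] [100.4 100.4]
lever_grip scene [([214.1, 341.3], 0.55, [488.0, -226.0]), ([347.7, 203.7], 0.37, [463.0, 315.0]), ([241.0, 352.6], 0.24, [558.0, -207.0])]
lever_grip side [([369.5, 332.0], 0.65, [632.0, -167.0])]
   tri [ 577.6 -280.   184.9] [1.1 1.1]
lever_pivot scene [([240.6, 351.4], 0.55, [555.0, -205.0]), ([369.8, 357.3], 0.47, [795.0, -23.0])]
lever_pivot side [([397.9, 316.9], 0.8, [732.0, -143.0])]
   tri [ 651.2 -276.   218. ] [2.9 2.9]
```

```bash
cat > z.py <<'E'
import pickle,cv2,sys
P=pickle.load(open("P0.pkl","rb"))
def crop(n,x0,y0,w,h,out,s):
    im=P[n]["frame"][y0:y0+h,x0:x0+w];cv2.imwrite(out,cv2.resize(im,None,fx=s,fy=s,interpolation=cv2.INTER_CUBIC))
crop("scene",150,280,190,150,"pics/b1.png",4)
crop("side",320,250,150,170,"pics/b2.png",3.5)
crop("scene",320,180,130,100,"pics/b3.png",6)
E
python3 z.py
```

```text
(no output)
```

View pics/b1.png

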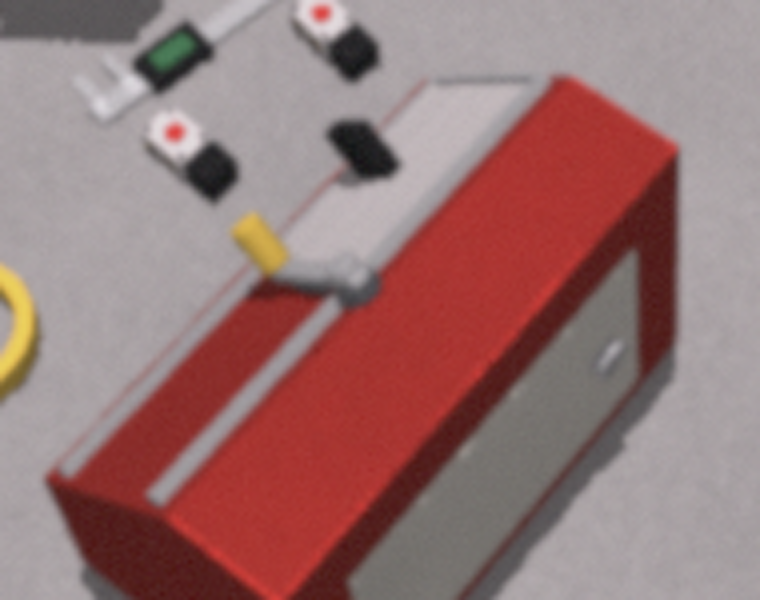

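View pics/b2.png

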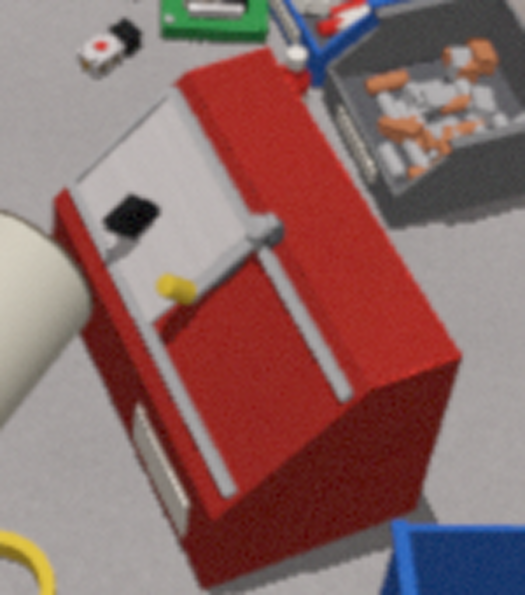

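View pics/b3.png

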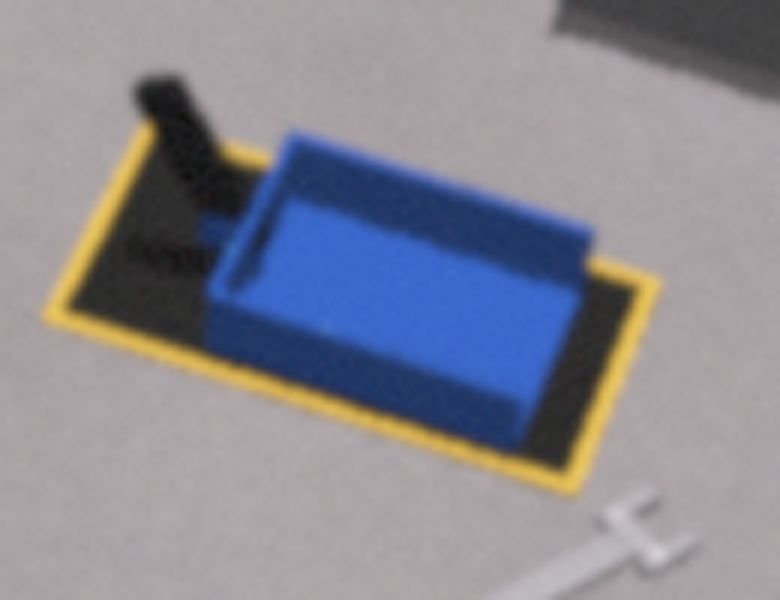

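```bash
python3 - <<'E'
from h import *
import pickle
from scipy.optimize import least_squares
np.set_printoptions(precision=2,suppress=True)
P=pickle.load(open("P0.pkl","rb"))
u=lambda px,off,s:(off[0]+(px[0]+.5)/s-.5,off[1]+(px[1]+.5)/s-.5)
S=[((563,77),(20,150,220)),((678,150),(90,150,220)),((48,478),(-90,-150,110)),((163,515),(20,-150,220)),((672,358),(90,150,0))]
D=[((180,78),(20,150,220)),((265,48),(90,150,220)),((460,355),(90,-150,220)),((370,390),(20,-150,220)),((218,517),(-90,-150,110)),((205,588),(-90,-150,0)),((62,192),(-90,150,110)),((418,507),(90,-150,0))]
obs=[("scene",u(a,(150,280),4),b) for a,b in S]+[("side",u(a,(320,250),3.5),b) for a,b in D]
def res(q):
    R,t=binpose(q);return np.concatenate([proj(P[n],R.apply(b)+t)[0]-uv for n,uv,b in obs])
r=least_squares(res,[630,-270,0.07],x_scale=[1,1,.01],loss='soft_l1');print("bin",r.x,res(r.x).reshape(-1,2))
R,t=binpose(r.x)
for b in [(-33,70,167),(16,-8,216)]:print(R.apply(b)+t,[proj(P[n],R.apply(b)+t)[0] for n in P])
c=[onz(P["scene"],u(a,(320,180),6),2) for a in [(42,318),(578,494),(660,278),(150,125)]]
print("mat",np.array(c),np.mean(c,0),np.linalg.norm(c[1]-c[0]),np.linalg.norm(c[2]-c[1]),np.arctan2(*(c[1]-c[0])[1::-1]),np.arctan2(*(c[2]-c[3])[1::-1]))
# scoop tops z=43(top of wall incl 2 mat): back-left, back-right, front
for nm,a,z in [("BLtop",(290,132),40),("BRtop",(208,290),40),("FLtop",(592,230),40),("FRbot",(517,448),2),("FRtop",(530,402),40),("BRbot",(208,350),2)]:print(nm,onz(P["scene"],u(a,(320,180),6),z))
# rejects dots
for n,uv in [("scene",(359.2,295.8)),("scene",(237.5,287.9)),("scene",(270.8,260.3)),("scene",(195.9,318.2))]: print(onz(P[n],uv,0))
for n in P:
  for q in nets.silhouettes("reject1",P[n]) : print(n,round(q["conf"],2),np.round(q["extent"]),q["region"].sum())
E
```

```text
bin [ 635.47 -268.47    0.05] [[ 2.04 -0.44]
 [ 0.41 -1.01]
 [-1.55  0.48]
 [ 0.45  1.09]
 [ 1.27 -4.16]
 [ 1.56 -1.89]
 [ 0.64 -0.53]
 [ 0.77  0.35]
 [ 0.49 -0.24]
 [-1.65  1.42]
 [-0.89  1.29]
 [-2.95  1.98]
 [-0.66  1.11]]
[ 598.73 -200.36  167.  ] [array([249.71, 324.82]), array([365.86, 310.05])]
[ 651.88 -275.6   216.  ] [array([240.61, 353.41]), array([397.3 , 316.22])]
mat [[484.34 196.33   2.  ]
 [722.6  271.12   2.  ]
 [682.66 394.07   2.  ]
 [449.97 316.99   2.  ]] [584.89 294.63   2.  ] 249.7193082826335 129.27438450816427 0.30415567717842756 0.3198774840709544
BLtop [520.43 327.58  40.  ]
BRtop [548.38 231.64  40.  ]
FLtop [657.25 368.2   40.  ]
FRbot [688.24 274.32   2.  ]
FRtop [691.11 272.16  40.  ]
BRbot [552.14 229.97   2.  ]
[673.    95.37   0.  ]
[425.05 -83.18   0.  ]
[431.08  33.53   0.  ]
[ 409.52 -210.79    0.  ]
scene 0.69 [261. 248. 282. 270.] 262
scene 0.67 [343. 284. 371. 305.] 336
scene 0.52 [223. 276. 246. 297.] 300
side 0.44 [276. 290. 296. 299.] 124
```

```bash
python3 - <<'E'
import z
z.crop("scene",180,240,120,95,"pics/c1.png",6)
z.crop("scene",330,270,100,75,"pics/c2.png",7)
E
```

```text
(no output)
```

View pics/c1.png

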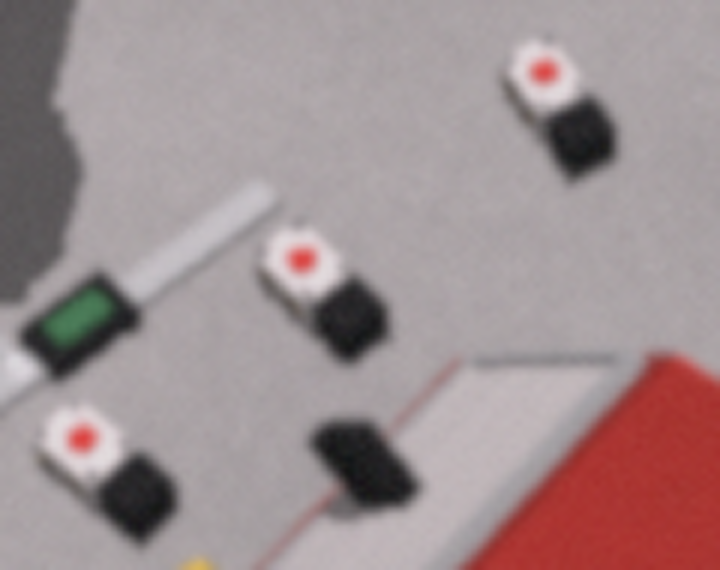

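View pics/c2.png

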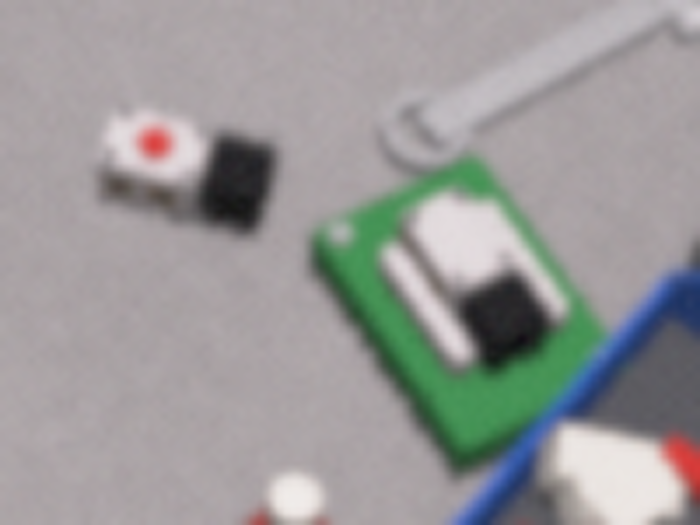

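```bash
python3 - <<'E'
from h import *
import pickle
np.set_printoptions(precision=1,suppress=True)
P=pickle.load(open("P0.pkl","rb"));p=P["scene"]
u=lambda px,off,s:(off[0]+(px[0]+.5)/s-.5,off[1]+(px[1]+.5)/s-.5)
for n,d,b,o,s in [("A",(154,143),(240,172),(330,270),7),("B",(302,260),(350,312),(180,240),6),("C",(544,72),(583,128),(180,240),6),("D",(82,440),(138,490),(180,240),6)]:
    D=onz(p,u(d,o,s),24);B=onz(p,u(b,o,s),24);v=B-D
    print(n,D[:2],B[:2],np.linalg.norm(v),"yaw",np.degrees(np.arctan2(v[1],v[0])), "ctr",(D+v/np.linalg.norm(v)*12)[:2])
s=readout.read_state();print(s["position"],Ro.from_quat(s["ee_rot"]).as_matrix())
X,e=tri([(P["scene"],(238.8,317.6)),(P["side"],(354.1,309.4))]);print("tab",X,e)
R,t=binpose([635.5,-268.5,.05]);print("tab in bin",R.inv().apply(X-t))
E
```

```text
A [656.6  83.6] [687.1  93.6] 32.05229781477822 yaw 18.04077326049454 ctr [668.   87.4]
B [413.2 -94.5] [446.2 -99.9] 33.48073340999556 yaw -9.411091107637594 ctr [425.  -96.4]
C [424.   41.1] [456.7  30. ] 34.48941856764471 yaw -18.74001380029428 ctr [435.4  37.3]
D [ 407.1 -212.2] [ 440.8 -213.7] 33.75893976189154 yaw -2.552012129744149 ctr [ 419.1 -212.7]
[ 233.5 -579.7  231.3] [[-0.9 -0.4 -0. ]
 [-0.4  0.9  0. ]
 [ 0.   0.  -1. ]]
tab [ 569.1 -199.5  173.7] [np.float64(5.6422589722663545), np.float64(5.642258972266474)]
tab in bin [-62.9  72.3 173.7]
```

```bash
cat > pl.py <<'E'
# usage: python3 pl.py x y z yawdeg(valve/tool x-forward heading; jaws at yaw+90) [tiltdeg forward]
from h import *
import sys
np.set_printoptions(precision=3,suppress=True)
def tool(yaw,tilt):
    # tilt 0: tool z down, jaws (y) along heading+90 ; tilt rotates z towards heading
    h=np.radians(yaw);a=np.radians(tilt)
    z=np.array([np.sin(a)*np.cos(h),np.sin(a)*np.sin(h),-np.cos(a)])
    y=np.array([-np.sin(h),np.cos(h),0]);x=np.cross(y,z)
    return Ro.from_matrix(np.c_[x,y,z])
def plan(x,y,z,yaw,tilt=0,s=None):
    s=s or readout.read_state()
    R0=Ro.from_quat(s["ee_rot"]);T=tool(yaw,tilt)
    best=min((T,T*Ro.from_euler('z',180,degrees=True)),key=lambda t:(t*R0.inv()).magnitude())
    w=(best*R0.inv()).as_rotvec();d=np.array([x,y,z])-s["position"]
    print("shift",d.round(1),"turn",w.round(3),"rows >=%.1f"%max(np.linalg.norm(d)/41.7,np.degrees(np.linalg.norm(w))/7.16))
if __name__=="__main__":
    s=readout.read_state();print("t",round(s["clock"],1),"pos",s["position"].round(1),"j",s["joints"].round(2),"F",s["contact_force"].round(1),"w",round(s["gripper_width"],1),"z",Ro.from_quat(s["ee_rot"]).as_matrix()[:,2].round(3))
    if len(sys.argv)>1: plan(*map(float,sys.argv[1:]),s=s)
E
python3 pl.py 419 -213 231 -2.5
```

```text
t 1.4 pos [ 233.5 -579.7  231.3] j [-0.93  0.38  0.01  0.   -1.19 -0.26] F [-0.2 -0.1  1.1] w 85.5 z [-0.  0. -1.]
shift [185.5 366.7  -0.3] turn [-0.    -0.    -0.426] rows >=9.9
```

>>> move_arm(steps=[[0.3,93,183,0,0,0,-0.21],[0.3,93,183,0,0,0,-0.21],[0.3,93,183,0,0,0,-0.21],[0.3,93,183,0,0,0,-0.21],[0.3,93,183,0,0,0,-0.21]])

```text
clock: 1.87
position: [326.9, -395.0, 231.4]
ee_rot: [-0.086, 0.996, -0.0, 0.0]
contact_force: [0.6, -0.7, 0.6]
gripper_width: 55.4
```

>>> move_arm(steps=[[0.3,93,183,-30,0,0,-0.21],[0.3,93,183,-30,0,0,-0.21],[0.3,93,183,-30,0,0,-0.21],[0.3,93,183,-60,0,0,-0.21],[0.3,93,183,-80,0,0,-0.21]])

```text
clock: 2.28
position: [413.4, -229.5, 170.6]
ee_rot: [0.018, 1.0, -0.001, 0.004]
contact_force: [0.9, -1.0, -0.2]
gripper_width: 55.8
```

```bash
cat > shot.py <<'E'
from h import *
import sys
p=get(sys.argv[1]);import pickle;pickle.dump(p,open("last_%s.pkl"%sys.argv[1],"wb"));cv2.imwrite("pics/%s.png"%sys.argv[2],p["frame"])
E
python3 shot.py wrist d1; python3 pl.py 419 -213 20 -2.5
```

```text
t 2.3 pos [ 411.  -225.3  163.9] j [-0.16  0.19 -0.46 -0.   -0.93 -1.45] F [-0.9  3.4 -4. ] w 55.5 z [-0.004  0.003 -1.   ]
shift [   8.    12.3 -143.9] turn [-0.003 -0.004 -0.01 ] rows >=3.5
```

View pics/d1.png

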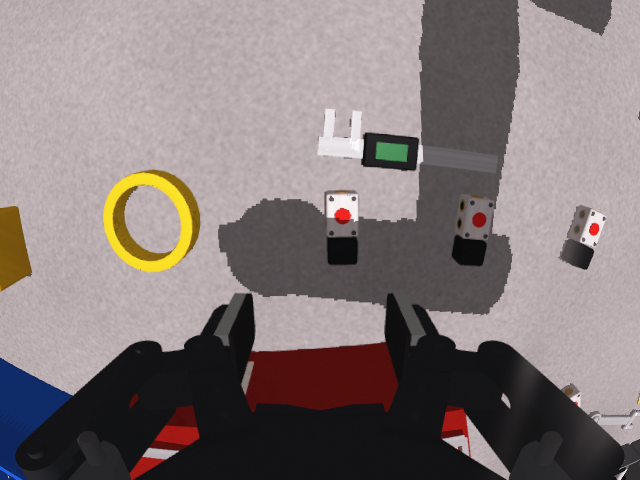

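The wrist view shows dots D at (343,215), B at (479,219) and C at (594,229), with coils toward the picture bottom (+x).

```bash
python3 - <<'E'
from h import *
import pickle
np.set_printoptions(precision=1,suppress=True)
p=pickle.load(open("last_wrist.pkl","rb"))
for n,d,b in [("D",(343,215),(342,250)),("B",(479,219),(470,250)),("C",(594,229),(578,255))]:
    D=onz(p,d,24);B=onz(p,b,24);v=B-D;print(n,D[:2],B[:2],np.linalg.norm(v),np.degrees(np.arctan2(v[1],v[0])),(D+v/np.linalg.norm(v)*12)[:2])
for uv in [(327,191),(357,190),(357,237),(328,238)]:print(onz(p,uv,24)[:2])
E
```

```text
D [ 406.1 -209.9] [ 435.4 -211.3] 29.319381160349316 -2.6047470506372 [ 418.1 -210.5]
B [412.2 -93.3] [439.6 -99.5] 28.15146621035791 -12.868506500813869 [423.8 -95.9]
C [423.8  42. ] [450.  25.] 31.278798880805066 -32.96996905109046 [433.8  35.5]
[ 386.3 -222.1]
[ 386.2 -198.5]
[ 424.7 -198.9]
[ 424.8 -222.5]
```

>>> move_arm(steps=[[0.0,5,15,-100,0,0,0],[0.0,5,15,-100,0,0,0],[0.0,5,15,-100,0,0,0],[0.0,5,15,-125,0,0,0],[0.0,5,15,-125,0,0,0]])

```text
clock: 2.75
position: [412.6, -215.3, 39.7]
ee_rot: [0.019, 1.0, 0.001, -0.005]
contact_force: [-0.5, 1.0, -0.1]
gripper_width: 43.0
```

```bash
python3 shot.py wrist d2; python3 pl.py 416.7 -210.5 6 -2.6
```

```text
t 2.8 pos [ 414.1 -215.8   41.8] j [-0.13  0.37 -0.6  -0.   -0.6  -1.48] F [-0.6  0.7  1.4] w 42.5 z [-0.006  0.001 -1.   ]
shift [  2.6   5.3 -35.8] turn [-0.001 -0.006 -0.008] rows >=0.9
```

View pics/d2.png

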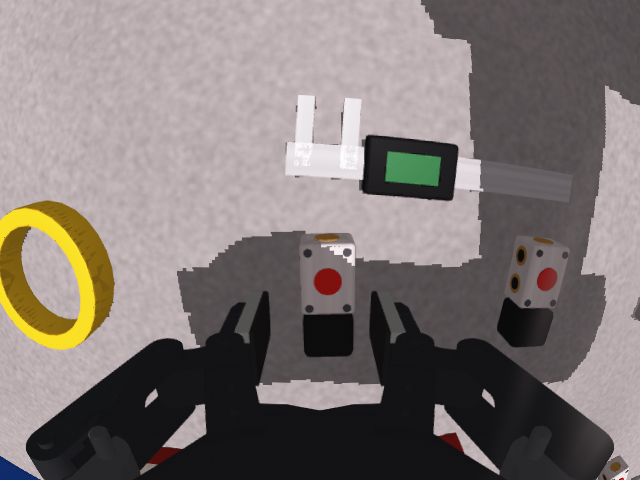

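>>> move_arm(steps=[[0.0,2.5,5,-20,0,0,0],[0.0,2.5,5,-36,0,0,0],[-0.2,2.5,5,-36,0,0,0],[-1,2.5,5,-36,0,0,0],[-1,2.5,5,-36,0,0,0]])

```text
clock: 3.22
position: [419.3, -211.5, 9.1]
ee_rot: [0.019, 1.0, -0.0, 0.001]
contact_force: [0.3, 0.1, 0.9]
gripper_width: 24.3
```

>>> move_arm(steps=[[-1,0,0,0,0,0,0],[-1,0,0,0,0,0,0],[-1,0,0,40,0,0,0],[-1,0,0,80,0,0,0],[-1,0,0,100,0,0,0]])

```text
clock: 3.63
position: [420.2, -211.7, 111.7]
ee_rot: [0.018, 1.0, -0.001, 0.003]
contact_force: [1.4, -0.3, -0.7]
gripper_width: 24.6
```

```bash
python3 shot.py wrist d3; python3 pl.py
```

```text
t 3.7 pos [ 422.2 -212.2  114.5] j [-0.12  0.25 -0.53  0.   -0.78 -1.49] F [0.6 0.1 1.5] w 24.3 z [ 0.013 -0.003 -1.   ]
```

View pics/d3.png

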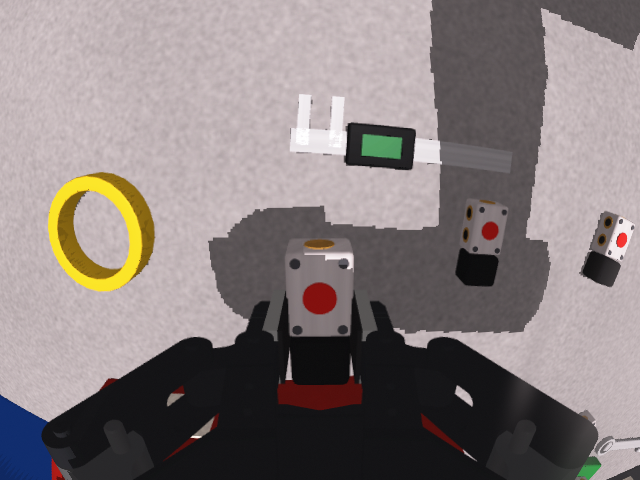

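>>> move_arm(steps=[[-1,10,34,20,0,0,0.12],[-1,20,67,25,0,0,0.24],[-1,30,100,25,0,0,0.36],[-1,40,134,25,0,0,0.49],[-1,49,167,25,0,0,0.62]])

```text
clock: 4.1
position: [467.4, -42.5, 133.3]
ee_rot: [-0.285, 0.958, 0.0, 0.001]
contact_force: [1.0, -0.1, -1.0]
gripper_width: 24.4
```

>>> move_arm(steps=[[-1,10,34,0,0,0,0.12],[-1,20,67,0,0,0,0.24],[-1,30,100,0,0,0,0.36],[-1,40,134,0,0,0,0.49],[-1,49,167,0,0,0,0.62]])

```text
clock: 4.52
position: [516.3, 124.7, 132.9]
ee_rot: [-0.56, 0.828, 0.0, 0.0]
contact_force: [0.2, -0.7, -0.0]
gripper_width: 24.6
```

>>> move_arm(steps=[[-1,10,34,0,0,0,0.12],[-1,20,67,0,0,0,0.24],[-1,30,100,0,0,0,0.36],[-1,40,134,0,0,0,0.49],[-1,49,167,0,0,0,0.62]])

```text
clock: 4.93
position: [565.3, 291.5, 132.7]
ee_rot: [0.783, -0.622, -0.0, -0.0]
contact_force: [0.0, -0.6, -0.9]
gripper_width: 24.4
```

```bash
python3 shot.py wrist d4;python3 pl.py 569.7 289.8 60 106.3
```

```text
t 5.0 pos [567.7 297.3 132.5] j [ 0.73  0.49 -0.09  0.   -0.99 -0.5 ] F [4.4 3.9 0.8] w 24.7 z [ 0.005  0.003 -1.   ]
shift [  2.   -7.5 -72.5] turn [-0.003  0.005  0.048] rows >=1.7
```

View pics/d4.png

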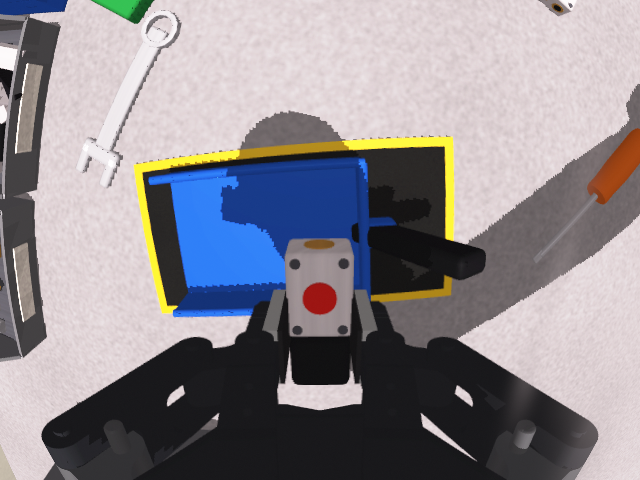

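```bash
python3 - <<'E'
from h import *
import pickle
np.set_printoptions(precision=1,suppress=True)
p=pickle.load(open("last_wrist.pkl","rb"))
for n,d,z in [("BRtop",(366,159),40),("FRtop",(150,182),40),("FLtop?",(174,313),40),("floorFR",(171,183),5),("floorFL",(187,290),5),("matFR",(136,166),2),("matBR",(453,137),2),("matBL",(451,294),2),("matFL",(164,313),2)]:
    print(n,onz(p,d,z)[:2])
E
```

```text
BRtop [549.8 229.7]
FRtop [688.4 274.4]
FLtop? [659.8 368.6]
floorFR [686.  279.5]
floorFL [661.4 365.2]
matFR [720.3 272.3]
matBR [483.8 196.8]
matBL [445.2 319.9]
matFL [681.9 395. ]
```

>>> move_arm(steps=[[-1,2,-7.5,-35,0,0,0.05],[-1,2,-7.5,-70,0,0,0.05],[-1,2,-7.5,-95,0,0,0.05],[-1,2,-7.5,-110,0,0,0.05],[-1,2,-7.5,-117,0,0,0.05]])

```text
clock: 5.4
position: [570.7, 283.8, 16.4]
ee_rot: [0.797, -0.604, 0.002, -0.003]
contact_force: [7.4, 0.3, 10.8]
gripper_width: 24.5
```

```bash
python3 pl.py 570 290 14 106.6; python3 shot.py wrist d5
```

```text
t 5.4 pos [570.7 283.8  16.4] j [ 0.72  0.62 -0.2   0.   -0.74 -0.45] F [ 7.4  0.3 10.8] w 24.5 z [ 0.008  0.003 -1.   ]
shift [-0.7  6.2 -2.4] turn [-0.003  0.008  0.016] rows >=0.2
```

View pics/d5.png

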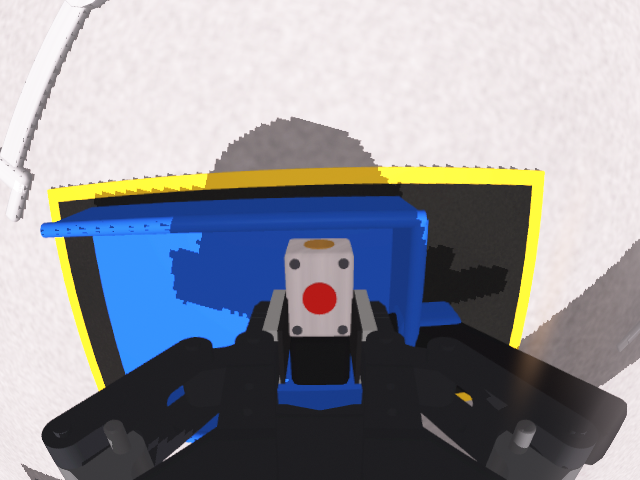

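>>> move_arm(steps=[[-1,0,6,3,0,0,0],[-1,0,6,3,0,0,0],[-0.2,0,6,3,0,0,0],[-0.2,0,6,3,0,0,0],[-0.2,0,6,3,0,0,0]])

```text
clock: 5.87
position: [567.3, 288.7, 18.9]
ee_rot: [0.796, -0.605, 0.0, -0.001]
contact_force: [1.0, 0.8, 1.5]
gripper_width: 34.2
```

>>> move_arm(steps=[[-0.2,0,0,0,0,0,0],[-0.2,0,0,30,0,0,0],[-0.2,0,0,70,0,0,0],[-0.1,0,0,110,0,0,0],[-0.1,0,0,130,0,0,0]])

```text
clock: 6.28
position: [568.6, 289.0, 153.7]
ee_rot: [0.797, -0.604, 0.001, -0.003]
contact_force: [0.8, 0.4, 0.6]
gripper_width: 38.1
```

```bash
python3 shot.py wrist d6;python3 pl.py 433 36 130 -20
```

```text
t 6.3 pos [570.  289.9 156.9] j [ 0.72  0.46 -0.07  0.   -1.03 -0.45] F [1.1 1.2 3. ] w 38.3 z [ 0.01   0.006 -1.   ]
shift [-137.  -253.9  -26.9] turn [-0.011  0.007  0.948] rows >=7.6
```

View pics/d6.png

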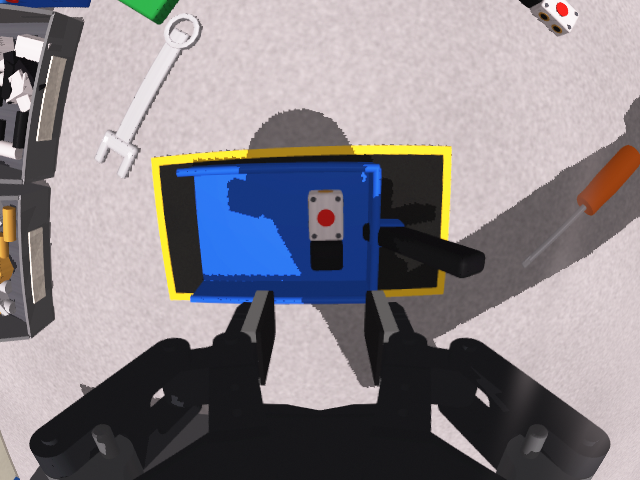

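>>> move_arm(steps=[[0,10,-20,0,0,0,-0.12],[0,20,-40,0,0,0,-0.24],[0,30,-60,0,0,0,-0.36],[0,40,-80,0,0,0,-0.49],[0,50,-100,0,0,0,-0.62]])

```text
clock: 6.75
position: [616.5, 187.0, 147.7]
ee_rot: [-0.576, 0.818, 0.0, -0.001]
contact_force: [-0.9, 0.7, -0.0]
gripper_width: 42.3
```

>>> move_arm(steps=[[0,10,-20,0,0,0,-0.12],[0,20,-40,0,0,0,-0.24],[0,30,-60,0,0,0,-0.36],[0,40,-80,0,0,0,-0.49],[0,47,-100,0,0,0,-0.62]])

```text
clock: 7.17
position: [663.9, 87.0, 147.5]
ee_rot: [-0.303, 0.953, 0.0, -0.001]
contact_force: [-0.6, -0.0, -0.3]
gripper_width: 42.6
```

>>> move_arm(steps=[[0,0,0,0,0,0,-0.12],[0,0,0,0,0,0,-0.24],[0,0,0,-20,0,0,-0.3],[0,0,0,-20,0,0,-0.3],[0,0,0,-20,0,0,-0.3]])

```text
clock: 7.58
position: [662.7, 87.8, 126.7]
ee_rot: [-0.161, 0.987, -0.0, -0.002]
contact_force: [0.3, -0.4, 0.6]
gripper_width: 42.6
```

```bash
python3 shot.py wrist d7;python3 pl.py 667 87 130 18
```

```text
t 7.6 pos [663.6  88.1 127.9] j [ 0.37  0.54 -0.01  0.   -1.03 -1.62] F [ 0.1  0.7 -0.3] w 42.7 z [-0.002 -0.001 -1.   ]
shift [ 3.4 -1.1  2.1] turn [ 0.001 -0.002 -0.01 ] rows >=0.1
```

View pics/d7.png

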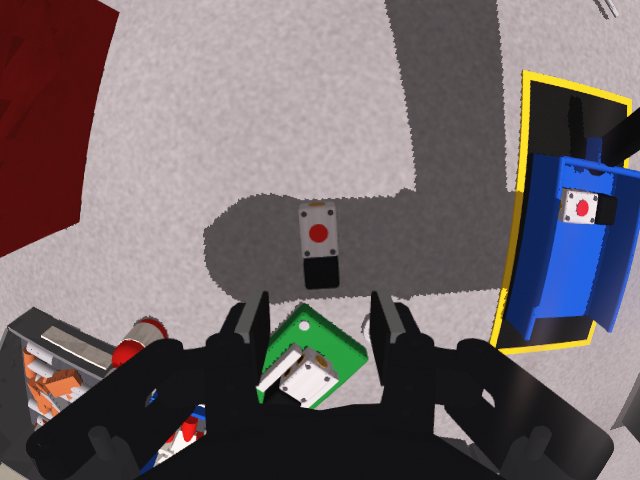

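```bash
python3 - <<'E'
from h import *
import pickle
np.set_printoptions(precision=1,suppress=True)
p=pickle.load(open("last_wrist.pkl","rb"))
for d in [(318,233),(318,205),(321,256),(321,272),(322,289)]:print(onz(p,d,24)[:2])
# scoop rim: back-right top(near) and front-right
for n,d,z in [("BR top",(562,158),40),("FR top",(530,338),40)]:print(n,onz(p,d,z)[:2])
D=onz(p,(318,233),24);B=onz(p,(321,272),24);v=(B-D)/np.linalg.norm(B-D);print(np.degrees(np.arctan2(v[1],v[0])),(D+10.5*v)[:2])
E
```

```text
[656.9  85.6]
[638.4  79.4]
[671.9  92.8]
[683.2  96.6]
[695.4 101.5]
BR top [543.6 231.5]
FR top [680.6 275.1]
22.804661517572498 [666.6  89.6]
```

>>> move_arm(steps=[[0,3.3,2,-35,0,0,0.04],[0,3.3,2,-70,0,0,0.04],[0,3.3,2,-100,0,0,0.04],[0,3.3,2,-122,0,0,0.04],[0,3.3,2,-122,0,0,0.04]])

```text
clock: 8.05
position: [663.9, 89.5, 1.5]
ee_rot: [-0.181, 0.984, -0.0, -0.005]
contact_force: [-1.0, -0.3, -0.5]
gripper_width: 42.6
```

>>> move_arm(steps=[[0,0,0,0,0,0,0],[-1,0,0,0,0,0,0],[-1,0,0,0,0,0,0],[-1,0,0,0,0,0,0],[-1,0,0,0,0,0,0]])

```text
clock: 8.47
position: [669.2, 91.1, 9.4]
ee_rot: [-0.181, 0.984, 0.0, 0.003]
contact_force: [-0.8, 0.8, 7.3]
gripper_width: 24.3
```

>>> move_arm(steps=[[-1,0,0,40,0,0,0],[-1,0,0,80,0,0,0],[-1,0,0,120,0,0,0],[-1,0,0,135,0,0,0],[-1,0,0,135,0,0,0]])

```text
clock: 8.88
position: [670.4, 91.1, 148.5]
ee_rot: [-0.181, 0.984, 0.001, 0.006]
contact_force: [-0.4, 0.3, 0.1]
gripper_width: 24.4
```

```bash
python3 shot.py wrist d8;python3 pl.py 659.1 316.5 140 106.8
```

```text
t 8.9 pos [668.6  90.8 144.9] j [ 0.37  0.53  0.02 -0.   -1.06 -1.58] F [-0.4 -0.4 -1.8] w 24.4 z [ 0.006  0.002 -1.   ]
shift [ -9.5 225.7  -4.9] turn [-0.006  0.003  1.501] rows >=12.0
```

View pics/d8.png

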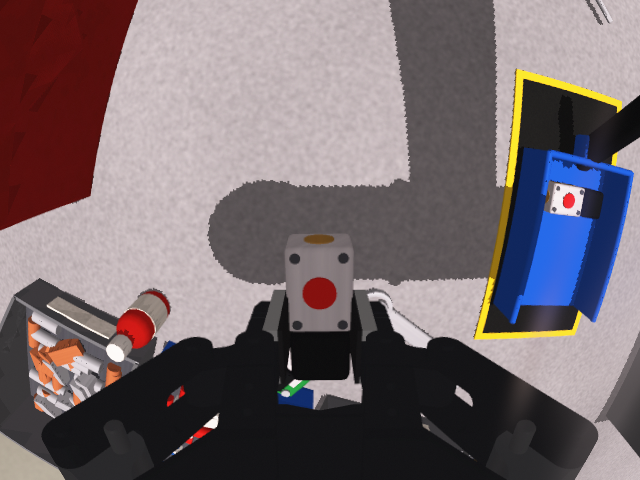

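>>> move_arm(steps=[[-1,-2,10,0,0,0,0.12],[-1,-4,30,0,0,0,0.24],[-1,-6,50,0,0,0,0.36],[-1,-7,65,0,0,0,0.49],[-1,-8,80,0,0,0,0.62]])

```text
clock: 9.35
position: [658.0, 170.8, 139.1]
ee_rot: [-0.47, 0.883, 0.0, -0.002]
contact_force: [0.5, 0.1, -0.2]
gripper_width: 24.6
```

>>> move_arm(steps=[[-1,-2,16,0,0,0,0.12],[-1,-4,32,0,0,0,0.24],[-1,-6,50,0,0,0,0.36],[-1,-7,65,0,0,0,0.49],[-1,-8,80,0,0,0,0.62]])

```text
clock: 9.77
position: [650.0, 250.7, 139.0]
ee_rot: [0.713, -0.701, -0.001, 0.002]
contact_force: [-0.3, 0.1, -0.4]
gripper_width: 24.6
```

>>> move_arm(steps=[[-1,-2,16,0,0,0,0.12],[-1,-4,32,0,0,0,0.25],[-1,-5,50,0,0,0,0.26],[-1,-5,64,0,0,0,0.26],[-1,-5,64,0,0,0,0.26]])

```text
clock: 10.18
position: [645.9, 317.2, 140.0]
ee_rot: [0.796, -0.605, -0.0, 0.0]
contact_force: [-0.2, -0.3, 0.1]
gripper_width: 24.2
```

```bash
python3 shot.py wrist d9;python3 pl.py 649 314 140 106.8
```

```text
t 10.2 pos [645.9 315.8 140.2] j [ 0.68  0.61  0.15 -0.   -1.12 -0.41] F [-0.5 -0.8 -0.3] w 24.4 z [-0.001 -0.001 -1.   ]
shift [ 3.1 -1.8 -0.2] turn [ 0.001 -0.001  0.022] rows >=0.2
```

View pics/d9.png

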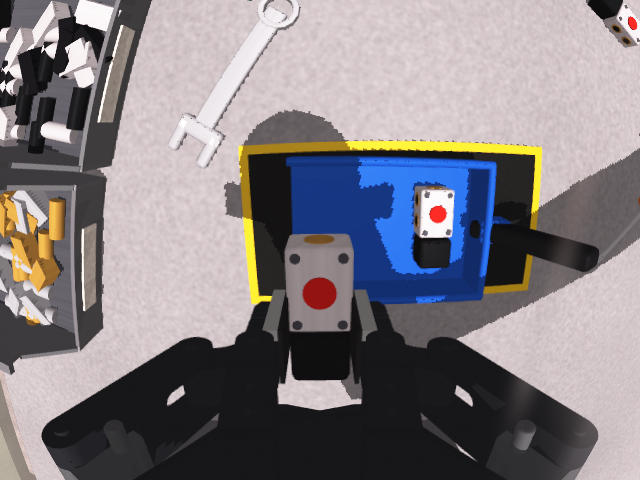

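```bash
python3 - <<'E'
from h import *
import pickle
np.set_printoptions(precision=1,suppress=True)
p=pickle.load(open("last_wrist.pkl","rb"))
for n,d,z in [("BRtop",(494,163),40),("FRtop",(288,159),40),("BLtop",(482,299),40),("valve dot",(438,214),29),("matFR",(240,146),2),("matBR",(541,148),2),("matBL",(528,290),2)]:
    print(n,onz(p,d,z)[:2])
E
```

```text
BRtop [543.7 228.9]
FRtop [680.8 268.6]
BLtop [512.8 327.7]
valve dot [568.3 277.1]
matFR [721.4 271.1]
matBR [484.5 197.6]
matBL [444.1 320.6]
```

>>> move_arm(steps=[[-1,4,-1,-35,0,0,0.02],[-1,4,-1,-70,0,0,0.02],[-1,4,-1,-100,0,0,0.02],[-1,4,-1,-118,0,0,0.02],[-1,4,-1,-122,0,0,0.02]])

```text
clock: 10.65
position: [648.3, 311.0, 14.9]
ee_rot: [0.802, -0.598, -0.001, 0.004]
contact_force: [0.5, -0.2, -0.5]
gripper_width: 24.5
```

>>> move_arm(steps=[[-1,0,0,0,0,0,0],[-0.3,0,0,0,0,0,0],[-0.2,0,0,0,0,0,0],[-0.2,0,0,0,0,0,0],[-0.2,0,0,0,0,0,0]])

```text
clock: 11.07
position: [651.2, 313.9, 21.2]
ee_rot: [0.802, -0.597, 0.0, -0.001]
contact_force: [0.3, -0.7, 0.3]
gripper_width: 34.2
```

>>> move_arm(steps=[[-0.2,0,0,40,0,0,0],[-0.2,0,0,80,0,0,0],[-0.2,0,0,120,0,0,0],[0,0,0,125,0,0,0],[0,0,0,125,0,0,0]])

```text
clock: 11.48
position: [652.6, 314.8, 150.8]
ee_rot: [0.803, -0.597, 0.002, -0.005]
contact_force: [-0.0, 1.1, -0.1]
gripper_width: 42.6
```

```bash
python3 shot.py wrist e1;python3 pl.py 433 36 140 -20; python3 shot.py scene e1s; python3 - <<'E'
from h import *
import pickle
p=pickle.load(open("last_scene.pkl","rb"));cv2.imwrite("pics/e1z.png",cv2.resize(p["frame"][170:350,170:440],None,fx=2.9,fy=2.9,interpolation=2))
E
```

```text
t 11.5 pos [651.1 314.  147.5] j [ 0.67  0.61  0.17 -0.   -1.13 -0.38] F [-0.8  0.1 -0.4] w 42.6 z [ 0.004  0.003 -1.   ]
shift [-218.1 -278.    -7.5] turn [-0.005  0.002  0.93 ] rows >=8.5
```

View pics/e1.png

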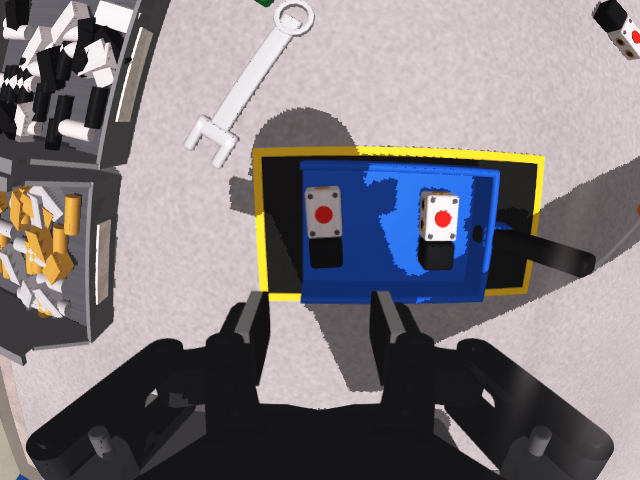

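View pics/e1z.png

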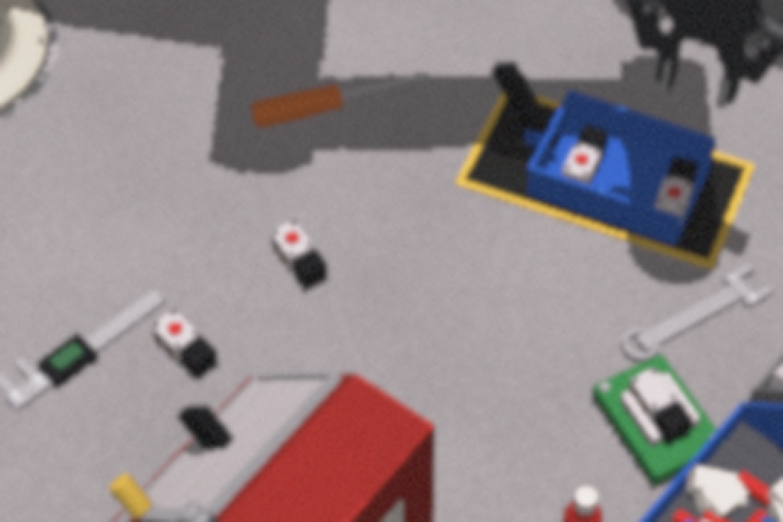

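>>> move_arm(steps=[[0,-22,-28,0,0,0,0.1],[0,-44,-56,0,0,0,0.2],[0,-66,-84,0,0,0,0.3],[0,-88,-112,0,0,0,0.4],[0,-110,-140,0,0,0,0.5]])

```text
clock: 12.0
position: [538.3, 171.6, 142.6]
ee_rot: [0.926, -0.377, -0.001, 0.001]
contact_force: [0.6, -0.3, 0.2]
gripper_width: 42.6
```

>>> move_arm(steps=[[0,-22,-28,0,0,0,0.1],[0,-44,-56,0,0,0,0.2],[0,-66,-84,0,0,0,0.3],[0,-88,-112,0,0,0,0.4],[0,-108,-138,-10,0,0,0.43]])

```text
clock: 12.42
position: [431.1, 34.0, 134.5]
ee_rot: [0.985, -0.171, 0.0, -0.0]
contact_force: [0.2, 0.0, -0.3]
gripper_width: 42.8
```

>>> move_arm(steps=[[0,0,0,0,0,0,0],[0,0,0,0,0,0,0]])

```text
clock: 12.58
position: [430.3, 33.7, 133.3]
ee_rot: [0.985, -0.175, -0.002, 0.001]
contact_force: [1.1, -0.5, -0.1]
gripper_width: 43.1
```

```bash
python3 shot.py wrist e2;python3 pl.py 433 36 140 -20
```

```text
t 12.6 pos [432.   34.9 133.9] j [ 0.46  0.17 -0.58  0.   -0.83  0.76] F [ 0.5 -0.5  0.1] w 42.5 z [-0.001 -0.001 -1.   ]
shift [1.  1.1 6.1] turn [ 0.001 -0.001  0.001] rows >=0.2
```

View pics/e2.png

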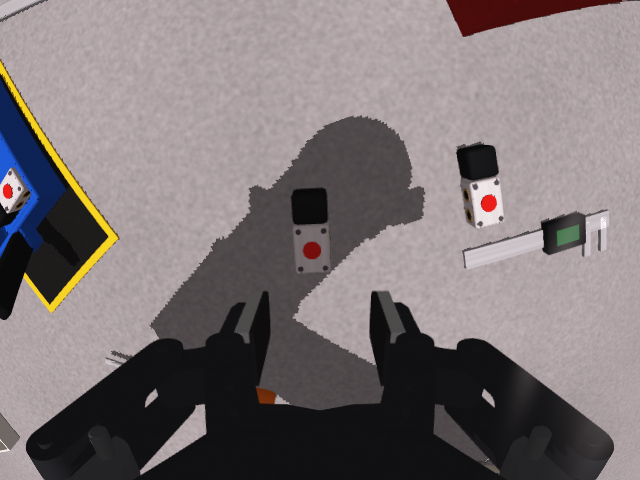

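```bash
python3 - <<'E'
from h import *
import pickle
np.set_printoptions(precision=1,suppress=True)
p=pickle.load(open("last_wrist.pkl","rb"))
a=onz(p,(309,190),24);b=onz(p,(313,272),24);D=onz(p,(312,251),24)
print(a[:2],b[:2],D[:2],np.linalg.norm(a-b),np.degrees(np.arctan2(*(a-b)[1::-1])),((a+b)/2)[:2])
a=onz(p,(476,147),24);b=onz(p,(488,225),24);D=onz(p,(489,203),24)
print(a[:2],b[:2],D[:2],np.linalg.norm(a-b),np.degrees(np.arctan2(*(a-b)[1::-1])),((a+b)/2)[:2])
E
```

```text
[465.3  29. ] [408.3  47.2] [423.5  42.3] 59.820779528295596 -17.713381726289605 [436.8  38.1]
[456. -94.] [397.  -88.3] [413.1 -93.1] 59.204708610367284 -5.4718929734826105 [426.5 -91.1]
```

>>> move_arm(steps=[[0,3,3.5,-35,0,0,0.03],[0,3,3.5,-70,0,0,0.03],[0,3,3.5,-100,0,0,0.03],[0,3,3.5,-120,0,0,0.03],[0,3,3.5,-125,0,0,0.03]])

```text
clock: 13.05
position: [434.1, 38.8, 6.0]
ee_rot: [0.987, -0.159, -0.003, 0.002]
contact_force: [0.1, -0.4, 0.8]
gripper_width: 42.9
```

>>> move_arm(steps=[[0,0,0,0,0,0,0],[-1,0,0,0,0,0,0],[-1,0,0,0,0,0,0],[-1,0,0,0,0,0,0],[-1,0,0,0,0,0,0]])

```text
clock: 13.47
position: [436.2, 39.3, 10.5]
ee_rot: [0.987, -0.159, 0.001, -0.001]
contact_force: [0.8, 0.3, -1.1]
gripper_width: 24.4
```

>>> move_arm(steps=[[-1,0,0,40,0,0,0],[-1,0,0,80,0,0,0],[-1,0,0,120,0,0,0],[-1,0,0,135,0,0,0],[-1,0,0,135,0,0,0]])

```text
clock: 13.88
position: [438.3, 40.0, 149.5]
ee_rot: [0.987, -0.158, 0.005, -0.003]
contact_force: [0.9, -0.3, -0.7]
gripper_width: 24.3
```

```bash
python3 pl.py 593 297.7 145 106.8
```

```text
t 13.9 pos [438.3  40.  149.5] j [ 0.46  0.15 -0.55  0.   -0.86  0.79] F [ 0.9 -0.3 -0.7] w 24.3 z [ 0.011  0.005 -1.   ]
shift [154.7 257.7  -4.5] turn [ 0.001  0.012 -0.959] rows >=7.7
```

>>> move_arm(steps=[[-1,19,32,0,0,0,-0.12],[-1,38,64,0,0,0,-0.24],[-1,57,97,0,0,0,-0.36],[-1,77,129,0,0,0,-0.48],[-1,90,155,0,0,0,-0.6]])

```text
clock: 14.3
position: [526.5, 195.8, 143.8]
ee_rot: [0.895, -0.446, 0.0, -0.0]
contact_force: [0.5, 0.1, -0.2]
gripper_width: 24.7
```

>>> move_arm(steps=[[-1,19,32,0,0,0,-0.12],[-1,38,64,0,0,0,-0.24],[-1,63,102,0,0,0,-0.36],[-1,63,102,0,0,0,-0.36],[-1,63,102,0,0,0,-0.36]])

```text
clock: 14.72
position: [588.5, 297.4, 142.2]
ee_rot: [0.803, -0.596, -0.0, 0.001]
contact_force: [-0.6, -0.7, -0.2]
gripper_width: 24.5
```

```bash
python3 shot.py wrist e3; python3 pl.py 591.5 297.3 38 106.8
```

```text
t 14.8 pos [587.7 295.9 142.6] j [ 0.71  0.51 -0.02 -0.   -1.04 -0.42] F [ 0.   0.1 -1.7] w 24.6 z [-0.003 -0.002 -1.   ]
shift [   3.8    1.4 -104.6] turn [ 0.002 -0.003  0.   ] rows >=2.5
```

View pics/e3.png

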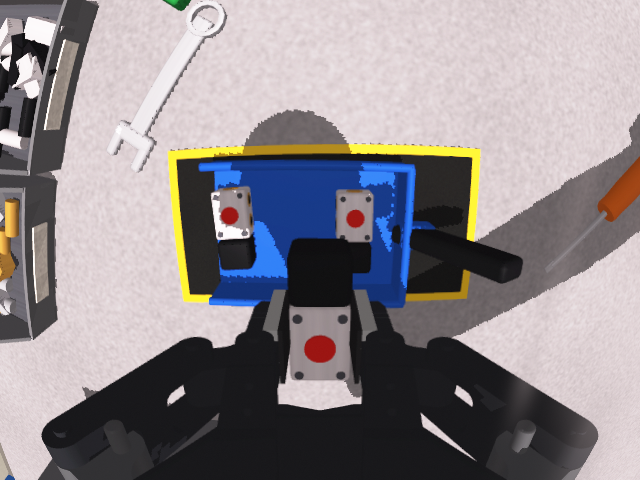

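```bash
python3 - <<'E'
from h import *
import pickle
np.set_printoptions(precision=1,suppress=True)
p=pickle.load(open("last_wrist.pkl","rb"))
for n,d,z in [("v1",(355,218),29),("v2",(229,216),29),("BR",(413,166),40),("FR",(200,166),40),("BL",(404,304),40)]:
    X=onz(p,d,z)[:2];v=X-[597.2,299];a=np.radians(16.9);print(n,X,v@[np.cos(a),np.sin(a)],v@[-np.sin(a),np.cos(a)])
E
```

```text
v1 [568.4 277. ] -33.91214134432802 -12.711018438289926
v2 [655.2 301.4] 56.248022839070465 -14.549917938332293
BR [543.7 229.1] -71.52266045740232 -51.33627453561182
FR [681.6 270.2] 72.42531978291261 -52.11498678165393
BL [514.2 325.9] -71.5830461958033 49.84136341783983
```

>>> move_arm(steps=[[-1,4,1.5,-35,0,0,0],[-1,4,1.5,-70,0,0,0],[-1,4,1.5,-95,0,0,0],[-1,4,1.5,-104,0,0,0],[-1,4,1.5,-106,0,0,0]])

```text
clock: 15.18
position: [593.0, 295.8, 39.1]
ee_rot: [0.803, -0.596, 0.001, 0.0]
contact_force: [0.9, -1.3, 4.9]
gripper_width: 24.3
```

>>> move_arm(steps=[[-1,0,0,0,0,0,0],[-1,0,0,0,0,0,0],[-0.2,0,0,0,0,0,0],[-0.2,0,0,0,0,0,0],[-0.2,0,0,0,0,0,0]])

```text
clock: 15.6
position: [592.4, 297.4, 38.9]
ee_rot: [0.802, -0.597, 0.0, -0.0]
contact_force: [0.2, -0.1, 0.2]
gripper_width: 33.9
```

>>> move_arm(steps=[[-0.2,0,0,40,0,0,0],[-0.2,0,0,80,0,0,0],[0,0,0,105,0,0,0],[0,0,0,105,0,0,0],[0,0,0,105,0,0,0]])

```text
clock: 16.02
position: [593.1, 298.2, 146.0]
ee_rot: [0.802, -0.597, 0.0, -0.002]
contact_force: [-0.2, 0.0, -1.5]
gripper_width: 42.7
```

```bash
python3 shot.py wrist e4; python3 pl.py 424 -94 140 -7.5
```

```text
t 16.1 pos [592.1 297.5 143.9] j [ 0.71  0.51 -0.01 -0.   -1.05 -0.42] F [-0.2 -0.1 -1.3] w 42.3 z [ 0.     0.001 -1.   ]
shift [-168.1 -391.5   -3.9] turn [-0.001 -0.     1.148] rows >=10.2
```

View pics/e4.png

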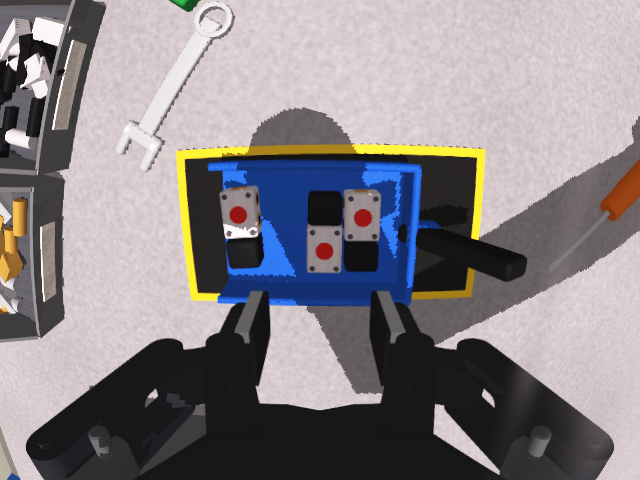

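Three valves now lie flat in the scoop. B is next.

>>> move_arm(steps=[[0,-15,-38,0,0,0,0.1],[0,-31,-77,0,0,0,0.2],[0,-46,-115,0,0,0,0.3],[0,-61,-153,0,0,0,0.4],[0,-76,-190,0,0,0,0.52]])

```text
clock: 16.48
position: [514.2, 105.3, 141.6]
ee_rot: [0.93, -0.368, -0.001, 0.001]
contact_force: [1.1, -0.0, -0.2]
gripper_width: 42.7
```

>>> move_arm(steps=[[0,-15,-38,0,0,0,0.11],[0,-31,-77,0,0,0,0.23],[0,-46,-115,0,0,0,0.35],[0,-61,-153,0,0,0,0.47],[0,-76,-190,0,0,0,0.59]])

```text
clock: 16.9
position: [440.5, -78.9, 142.1]
ee_rot: [0.996, -0.09, -0.002, 0.0]
contact_force: [1.7, -0.3, 0.7]
gripper_width: 42.7
```

>>> move_arm(steps=[[0,-15,-12,-10,0,0,0.03],[0,-15,-12,-20,0,0,0.04],[0,-15,-12,-20,0,0,0.04]])

```text
clock: 17.15
position: [424.6, -90.4, 120.9]
ee_rot: [0.997, -0.074, -0.003, 0.0]
contact_force: [1.7, 0.9, -0.0]
gripper_width: 42.8
```

```bash
python3 shot.py wrist e5; python3 pl.py 424 -94 140 -7.5
```

```text
t 17.2 pos [426.2 -89.8 121.9] j [ 0.17  0.19 -0.59 -0.   -0.8   1.26] F [ 0.4 -0.  -0.2] w 42.9 z [-0.004 -0.001 -1.   ]
shift [-2.2 -4.2 18.1] turn [ 0.001 -0.004  0.017] rows >=0.4
```

View pics/e5.png

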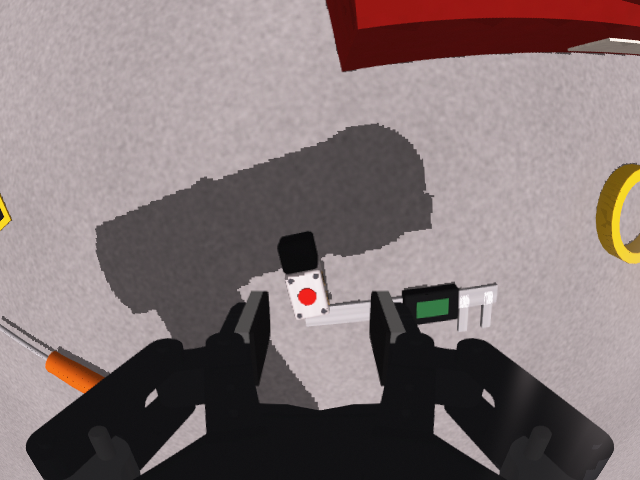

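```bash
cat > v.py <<'E'
from h import *
import pickle,sys
np.set_printoptions(precision=1,suppress=True)
p=pickle.load(open("last_wrist.pkl","rb"))
f=list(map(float,sys.argv[1:]));z=f[6] if len(f)>6 else 24
a=onz(p,f[0:2],z);b=onz(p,f[2:4],z);D=onz(p,f[4:6],z);v=(a-b)/np.linalg.norm(a-b)
print("coil end",a[:2],"other",b[:2],"dot",D[:2],np.linalg.norm(a-b),"yaw",np.degrees(np.arctan2(*v[1::-1])),"mid",((a+b)/2)[:2],"dot+10.5",(D+10.5*v)[:2])
E
python3 v.py 297 237 312 318 307 297
```

```text
coil end [431.1 -75.6] other [369.2 -76.1] dot [386.5 -75.2] 61.92677060469358 yaw 0.45060423896058927 mid [400.1 -75.9] dot+10.5 [397.  -75.1]
```

>>> move_arm(steps=[[0,-24,14,-10,0,0,0.12],[0,-24,14,-45,0,0,0.157],[0,-24,14,-80,0,0,0.157],[0,-24,14,-80,0,0,0.157],[0,-24,14,-80,0,0,0.157]])

```text
clock: 17.62
position: [403.4, -75.0, 42.6]
ee_rot: [1.0, 0.006, -0.002, 0.001]
contact_force: [0.3, 0.5, 0.8]
gripper_width: 42.6
```

```bash
python3 shot.py wrist e6; python3 pl.py 402 -75.5 8 0.5
```

```text
t 17.7 pos [404.9 -74.8  44. ] j [ 0.22  0.29 -0.74  0.   -0.55  1.37] F [ 0.2 -0.3  0. ] w 42.8 z [-0.    -0.001 -1.   ]
shift [ -2.9  -0.7 -36. ] turn [ 0.001 -0.    -0.003] rows >=0.9
```

View pics/e6.png

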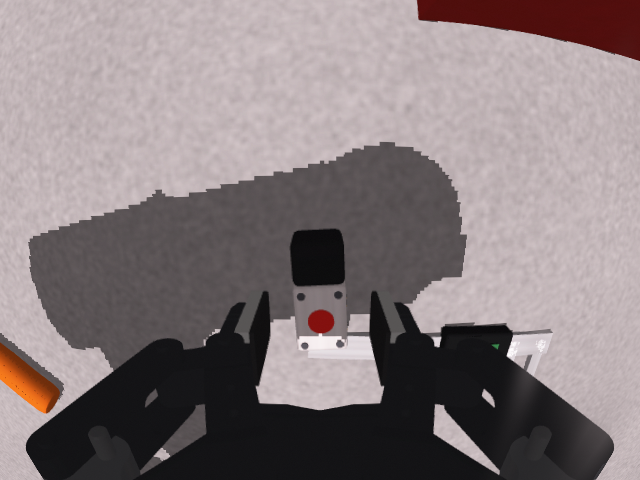

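```bash
python3 v.py 317 232 322 349 321 321; python3 - <<'E'
from h import *
import pickle
p=pickle.load(open("last_wrist.pkl","rb"))
for d in [(310,357),(380,335),(380,357),(356,315),(352,330)]:print(onz(p,d,3)[:2].round(1))
E
```

```text
coil end [432.4 -72.9] other [370.8 -76.1] dot [387.3 -75.3] 61.69833850133997 yaw 2.959078211671179 mid [401.6 -74.5] dot+10.5 [397.7 -74.8]
[351.3 -69.5]
[ 366.5 -109.5]
[ 351.1 -110.8]
[379.6 -94.9]
[370.  -93.2]
```

>>> move_arm(steps=[[0,-2,0,-25,0,0,0.03],[0,-2,0,-36,0,0,0.03],[0,-2,0,-36,0,0,0.03],[-1,-2,0,-36,0,0,0.03],[-1,-2,0,-36,0,0,0.03]])

```text
clock: 18.08
position: [403.7, -74.9, 9.4]
ee_rot: [1.0, 0.021, 0.002, -0.0]
contact_force: [0.4, 0.4, -0.3]
gripper_width: 24.7
```

>>> move_arm(steps=[[-1,0,0,0,0,0,0],[-1,0,0,0,0,0,0],[-1,0,0,40,0,0,0],[-1,0,0,80,0,0,0],[-1,0,0,120,0,0,0]])

```text
clock: 18.5
position: [401.5, -75.3, 129.5]
ee_rot: [1.0, 0.02, -0.0, 0.0]
contact_force: [1.5, 0.6, -1.0]
gripper_width: 24.6
```

>>> move_arm(steps=[[-1,0,0,15,0,0,0],[-1,0,0,15,0,0,0]])

```text
clock: 18.67
position: [405.1, -74.8, 147.8]
ee_rot: [1.0, 0.021, 0.006, -0.001]
contact_force: [0.5, -0.2, -0.4]
gripper_width: 24.2
```

```bash
python3 shot.py wrist e7; python3 shot.py scene e7s; python3 pl.py 623 306.8 145 106.8;  python3 - <<'E'
from h import *
import pickle
p=pickle.load(open("last_scene.pkl","rb"));cv2.imwrite("pics/e7z.png",cv2.resize(p["frame"][170:350,170:440],None,fx=2.9,fy=2.9,interpolation=2))
E
```

```text
t 18.8 pos [401.8 -75.1 143.4] j [ 0.22  0.11 -0.62 -0.   -0.84  1.39] F [-0.4 -0.6 -0.6] w 24.6 z [ 0.003  0.001 -1.   ]
shift [221.2 381.9   1.6] turn [ 0.001  0.003 -1.318] rows >=10.6
```

View pics/e7.png

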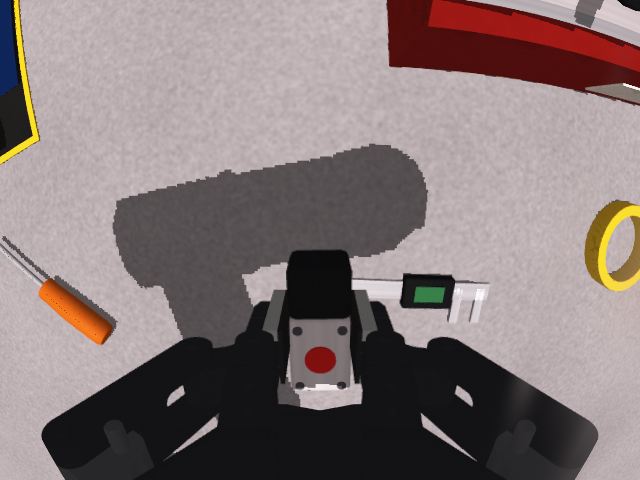

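View pics/e7z.png

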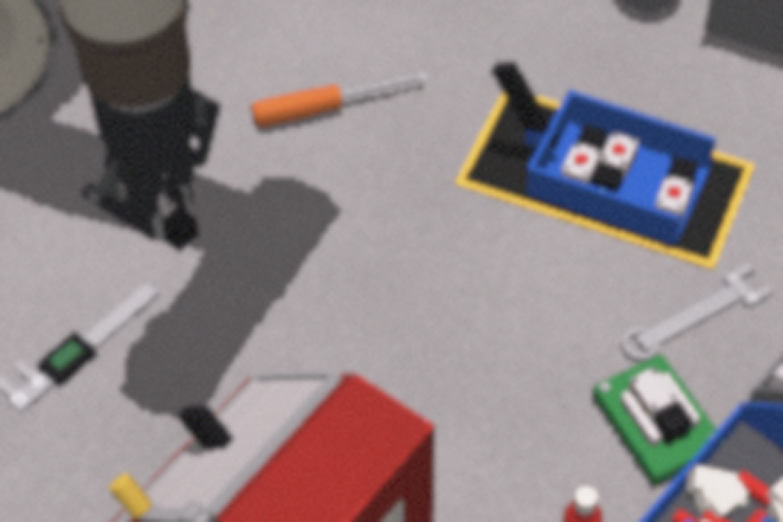

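>>> move_arm(steps=[[-1,20,35,0,0,0,-0.12],[-1,40,69,0,0,0,-0.24],[-1,60,104,0,0,0,-0.36],[-1,80,138,0,0,0,-0.48],[-1,100,173,0,0,0,-0.6]])

```text
clock: 19.18
position: [501.4, 99.1, 140.6]
ee_rot: [0.96, -0.279, -0.001, 0.001]
contact_force: [0.3, -0.2, -0.6]
gripper_width: 24.6
```

>>> move_arm(steps=[[-1,20,35,0,0,0,-0.12],[-1,40,69,0,0,0,-0.24],[-1,60,104,0,0,0,-0.36],[-1,80,138,0,0,0,-0.48],[-1,100,173,0,0,0,-0.6]])

```text
clock: 19.6
position: [601.4, 271.8, 139.7]
ee_rot: [0.835, -0.55, -0.001, 0.002]
contact_force: [0.9, 0.4, -0.8]
gripper_width: 24.7
```

>>> move_arm(steps=[[-1,18,32,0,0,0,-0.11],[-1,18,32,0,0,0,-0.11],[-1,18,32,0,0,0,-0.11],[-1,18,32,0,0,0,-0.11]])

```text
clock: 19.93
position: [618.6, 302.0, 139.8]
ee_rot: [0.805, -0.593, -0.001, 0.002]
contact_force: [0.7, -0.4, -0.6]
gripper_width: 24.3
```

```bash
python3 shot.py wrist e8; python3 pl.py 623 306.8 38 106.8
```

```text
t 20.0 pos [618.8 301.5 140.7] j [ 0.69  0.56  0.06 -0.   -1.08 -0.39] F [ 0.2 -0.9 -0.3] w 24.5 z [-0.003 -0.002 -1.   ]
shift [   4.2    5.3 -102.7] turn [ 0.002 -0.003 -0.008] rows >=2.5
```

View pics/e8.png

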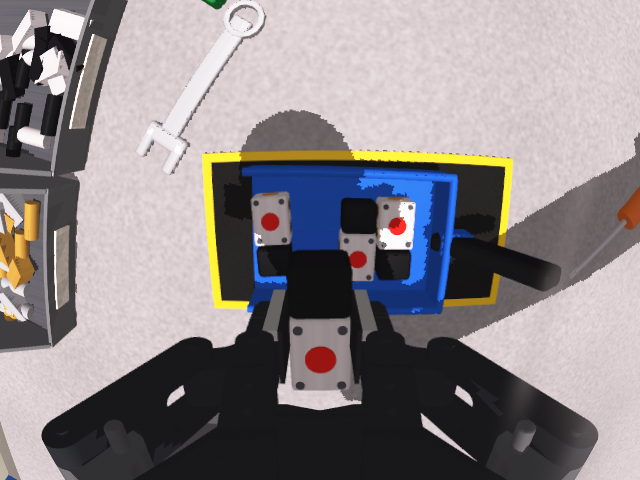

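```bash
python3 - <<'E'
from h import *
import pickle
p=pickle.load(open("last_wrist.pkl","rb"))
for n,d,z in [("v1",(398,226),29),("v2",(270,222),29),("v3",(358,260),29),("v3f",(340,218),29),("v2b",(291,225),29),("BR",(457,176),40),("FR",(242,171),40)]:
    X=onz(p,d,z)[:2];v=X-[597.2,299];a=np.radians(16.9);print(n,X.round(1),(v@[np.cos(a),np.sin(a)]).round(1),(v@[-np.sin(a),np.cos(a)]).round(1))
E
```

```text
v1 [567.4 276.9] -34.9 -12.5
v2 [655.1 301.2] 56.0 -14.7
v3 [586.7 309.6] -7.0 13.2
v3f [608.9 283.9] 6.8 -17.8
v2b [640.3 299. ] 41.2 -12.6
BR [542.5 228.9] -72.7 -51.2
FR [681.9 270.4] 72.7 -52.0
```

>>> move_arm(steps=[[-1,1.5,4,-35,0,0,0],[-1,1.5,4,-70,0,0,0],[-1,1.5,4,-92,0,0,0],[-1,1.5,4,-102,0,0,0],[-1,1.5,4,-103,0,0,0]])

```text
clock: 20.4
position: [619.7, 304.6, 36.9]
ee_rot: [0.805, -0.593, -0.001, 0.003]
contact_force: [-0.2, -0.3, -1.4]
gripper_width: 24.0
```

>>> move_arm(steps=[[-1,0,0,0,0,0,0],[-1,0,0,0,0,0,0],[-0.2,0,0,0,0,0,0],[-0.2,0,0,0,0,0,0],[-0.2,0,0,0,0,0,0]])

```text
clock: 20.82
position: [622.0, 307.3, 41.1]
ee_rot: [0.805, -0.593, 0.0, -0.001]
contact_force: [-0.8, -0.7, 0.1]
gripper_width: 33.6
```

>>> move_arm(steps=[[-0.2,0,0,40,0,0,0],[-0.2,0,0,80,0,0,0],[-0.2,0,0,105,0,0,0],[-0.2,0,0,105,0,0,0],[-0.2,0,0,105,0,0,0]])

```text
clock: 21.23
position: [622.3, 307.6, 147.7]
ee_rot: [0.805, -0.593, 0.001, -0.003]
contact_force: [-0.1, 0.8, -1.0]
gripper_width: 34.1
```

```bash
python3 shot.py wrist e9; python3 pl.py
```

```text
t 21.3 pos [621.2 306.9 145.4] j [ 0.69  0.56  0.08 -0.   -1.09 -0.39] F [ 0.4 -0.3 -0.2] w 34.0 z [ 0.001  0.001 -1.   ]
```

View pics/e9.png

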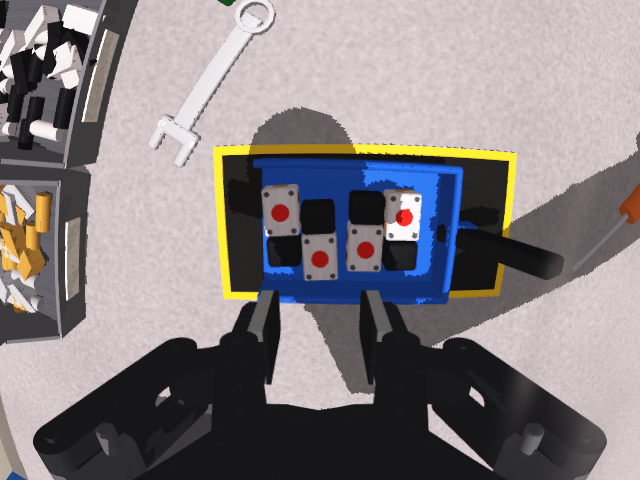

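All four lie flat in the scoop, with dots at (280,213), (320,259), (365,250) and (404,218). Next I'll work out the lever path.

```bash
cat >> pl.py <<'E'
E
cat > bn.py <<'E'
from pl import *
B=[635.5,-268.5,.05]
Rb,tb=binpose(B);dn=np.array([-1,0,-1])/2**.5;nn=np.array([-1,0,1])/2**.5
def W(p):return Rb.apply(p)+tb
def S(s,y,h): # slope coords from pivot
    return W(np.array([16,0,216.])+s*dn+h*nn+np.array([0,y,0]))
def toolat(th,g,h=22): # tool point trailing knob by g
    T=np.array([-np.sin(th),-np.cos(th)]) # (s,y)
    K=np.array([75*np.cos(th),-8-75*np.sin(th)])
    q=K-g*T;return S(q[0],q[1],h)
if __name__=="__main__":
    print("knob",S(75,-8,30))
    print("pre",S(75,30,100),"start",S(75,30,22))
    for th in (0,.3,.6,.9,1.2,1.5,1.7,1.75):print(th,toolat(th,22))
    plan(*S(75,30,120),np.degrees(.05),45)
    for s in (0,15,30,45,60):print("tab s",s,S(s,72,0))
E
python3 bn.py
```

```text
knob [ 577.726 -279.401  184.18 ]
pre [ 526.392 -243.922  233.678] start [ 581.477 -241.166  178.523]
0 [ 582.277 -257.146  178.523]
0.3 [ 581.208 -280.375  176.295]
0.6 [ 585.064 -303.255  179.003]
0.9 [ 593.501 -323.742  186.405]
1.2 [ 605.764 -340.007  197.84 ]
1.5 [ 620.759 -350.595  212.288]
1.7 [ 631.619 -354.01   222.963]
1.75 [ 634.38  -354.384  225.702]
shift [-108.9 -551.6  102.4] turn [-0.484 -0.691  1.246] rows >=13.7
tab s 0 [ 647.882 -195.79   216.   ]
tab s 15 [ 637.288 -196.32   205.393]
tab s 30 [ 626.695 -196.851  194.787]
tab s 45 [ 616.101 -197.381  184.18 ]
tab s 60 [ 605.508 -197.911  173.574]
```

>>> move_arm(steps=[[-1,-7,-37,30,-0.032,-0.046,0.083],[-1,-14,-74,60,-0.064,-0.092,0.166],[-1,-21,-110,70,-0.096,-0.138,0.249],[-1,-28,-147,70,-0.129,-0.184,0.332],[-1,-36,-184,70,-0.161,-0.23,0.415]])

```text
clock: 21.7
position: [585.1, 122.1, 214.5]
ee_rot: [0.903, -0.406, 0.14, -0.004]
contact_force: [0.9, -0.9, 0.1]
gripper_width: 0.1
```

>>> move_arm(steps=[[-1,-10,-37,10,-0.032,-0.046,0.083],[-1,-20,-74,20,-0.064,-0.092,0.166],[-1,-30,-110,30,-0.096,-0.138,0.249],[-1,-40,-147,30,-0.129,-0.184,0.332],[-1,-50,-184,30,-0.161,-0.23,0.415]])

```text
clock: 22.12
position: [533.8, -61.7, 243.8]
ee_rot: [0.943, -0.197, 0.27, -0.006]
contact_force: [2.2, -1.2, -0.7]
gripper_width: 0.0
```

```bash
python3 pl.py; python3 bn.py|grep shift
```

```text
t 22.1 pos [533.8 -61.7 243.8] j [ 0.25 -0.01 -0.79  0.67 -0.35  0.33] F [ 2.2 -1.2 -0.7] w 0.0 z [ 0.511 -0.094 -0.855]
shift [ -21.5 -183.     4. ] turn [-0.158 -0.23   0.411] rows >=4.4
```

>>> move_arm(steps=[[-1,-4,-37,1,-0.032,-0.046,0.083],[-1,-8,-74,2,-0.064,-0.092,0.166],[-1,-12,-110,3,-0.096,-0.138,0.249],[-1,-17,-147,4,-0.129,-0.184,0.332],[-1,-21,-183,4,-0.16,-0.23,0.412]])

```text
clock: 22.53
position: [520.9, -173.5, 246.1]
ee_rot: [0.942, -0.085, 0.325, -0.004]
contact_force: [0.1, -0.8, 0.6]
gripper_width: 0.2
```

```bash
python3 shot.py wrist f1; python3 shot.py side f1s; python3 pl.py; python3 bn.py|grep shift
```

```text
t 22.6 pos [ 522.1 -173.9  247. ] j [-0.01 -0.01 -0.7   0.2  -0.22  1.22] F [0.3 0.  0.4] w -0.2 z [ 0.613 -0.049 -0.788]
shift [ -9.8 -70.7   0.8] turn [-0.071 -0.122  0.208] rows >=2.0
```

View pics/f1.png

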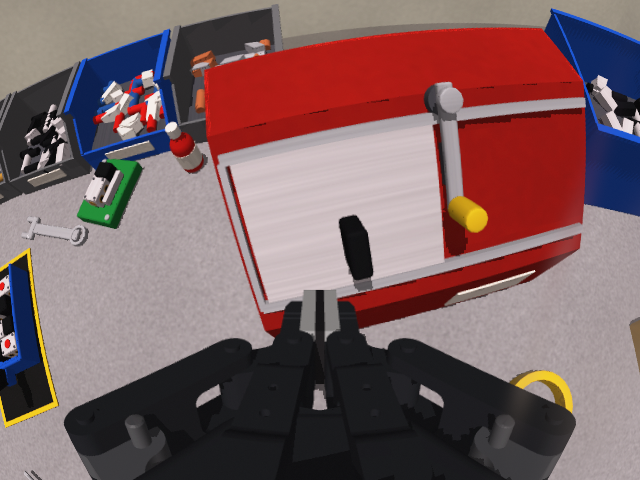

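View pics/f1s.png

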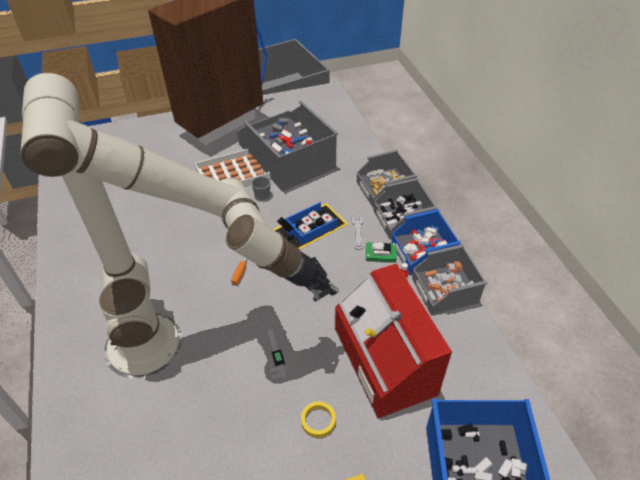

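```bash
cat > lv.py <<'E'
from bn import *
# TCP targets for pushing lever, finger tilt 25, contact near knob top
def tgt(th,g=20,h=22,up=10):
    T=np.array([-np.sin(th),-np.cos(th)]);K=np.array([75*np.cos(th),-8-75*np.sin(th)])
    q=K-g*T;return S(q[0]+up,q[1],h)
s=readout.read_state()
print("pre");plan(*S(85,40,70),-8,25)
prev=S(85,40,20)
print("start",prev)
for th in (0,.3,.6,.9,1.2,1.5,1.65,1.75):
    t=tgt(th);print(th,t.round(1),(t-S(85,40,22)).round(1))
E
python3 lv.py
```

```text
pre
shift [ 18.  -59.3 -41.6] turn [-0.03   0.231  0.03 ] rows >=1.9
start [ 575.327 -231.461  170.038]
0 [ 575.3 -259.5  171.5] [  1.4 -28.    0. ]
0.3 [ 574.7 -282.6  169.6] [  0.7 -51.1  -1.8]
0.6 [ 578.9 -305.2  172.7] [  5.  -73.7   1.3]
0.9 [ 587.6 -325.3  180.4] [ 13.7 -93.8   9. ]
1.2 [ 600.1 -341.   192.1] [  26.1 -109.5   20.6]
1.5 [ 615.1 -351.   206.6] [  41.2 -119.5   35.2]
1.65 [ 623.2 -353.6  214.6] [  49.3 -122.    43.1]
1.75 [ 628.7 -354.3  220. ] [  54.8 -122.8   48.6]
```

>>> move_arm(steps=[[-1,9,-30,0,-0.015,0.115,0.015],[-1,18,-59,-15,-0.03,0.23,0.03],[-1,18,-59,-42,-0.03,0.23,0.03],[-1,18,-59,-42,-0.03,0.23,0.03],[-1,18,-59,-42,-0.03,0.23,0.03]])

```text
clock: 23.05
position: [539.4, -231.6, 203.0]
ee_rot: [0.974, -0.067, 0.214, 0.015]
contact_force: [-0.1, -0.4, 0.4]
gripper_width: 0.3
```

```bash
python3 shot.py wrist f2; python3 pl.py 574.9 -237.5 171 -8 25
```

```text
t 23.1 pos [ 539.5 -231.3  204.4] j [-0.13  0.17 -0.45  0.01 -0.52  1.55] F [0.1 0.1 0.2] w -0.2 z [ 0.417 -0.058 -0.907]
shift [ 35.4  -6.2 -33.4] turn [ 0.001 -0.002 -0.004] rows >=1.2
```

View pics/f2.png

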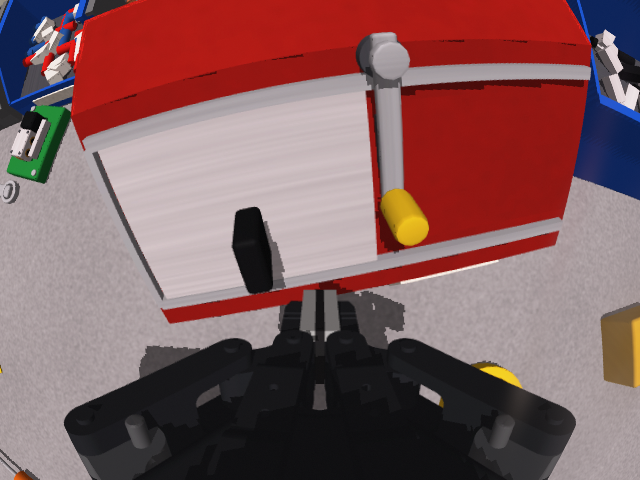

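```bash
cat > sl.py <<'E'
from bn import *
import pickle,sys
p=pickle.load(open("last_wrist.pkl","rb"))
def hit(uv,h):
    c,d=ray(p,uv);c=Rb.inv().apply(c-tb);d=Rb.inv().apply(d);o=np.array([16,0,216.])+h*nn
    X=c+d*((o-c)@nn)/(d@nn)-o;return np.array([X@dn,X[1]])
a=list(map(float,sys.argv[1:]))
for i in range(0,len(a),3):print(a[i:i+3],"s,y",hit(a[i:i+2],a[i+2]).round(1))
E
python3 sl.py 408 229 45  386 58 12 248 213 38 261 287 38 370 92 4 378 258 4 98 155 4 165 298 4
```

```text
[408.0, 229.0, 45.0] s,y [71.3 -4.5]
[386.0, 58.0, 12.0] s,y [-0.8 -7.3]
[248.0, 213.0, 38.0] s,y [51.9 65.4]
[261.0, 287.0, 38.0] s,y [95.9 69.7]
[370.0, 92.0, 4.0] s,y [16.7 -0.4]
[378.0, 258.0, 4.0] s,y [120.5   0.9]
[98.0, 155.0, 4.0] s,y [ 18.5 141.4]
[165.0, 298.0, 4.0] s,y [121.8 141.2]
```

>>> move_arm(steps=[[-1,18,-3,-17,0,0,0],[-1,35,-6,-33,0,0,0],[-1,35,-6,-33,0,0,0],[-1,36,-22,-33,0,0,0],[-1,36,-45,-34,0,0,0]])

```text
clock: 23.52
position: [576.0, -274.4, 172.7]
ee_rot: [0.974, -0.064, 0.217, 0.015]
contact_force: [1.9, 2.1, 1.1]
gripper_width: 0.1
```

```bash
python3 pl.py 578.9 -305.2 172.7 -8 25
```

```text
t 23.5 pos [ 576.  -274.4  172.7] j [-0.21  0.29 -0.35 -0.07 -0.5   1.7 ] F [1.9 2.1 1.1] w 0.1 z [ 0.42  -0.056 -0.906]
shift [  2.9 -30.8  -0. ] turn [ 0.001  0.002 -0.009] rows >=0.7
```

>>> move_arm(steps=[[-1,1,-17,-1,0,0,0],[-1,4,-32,1,0,0,0],[-1,12,-50,8,0,0,0],[-1,24,-66,20,0,0,0],[-1,32,-72,28,0,0,0]])

```text
clock: 23.93
position: [607.5, -348.9, 201.3]
ee_rot: [0.974, -0.066, 0.216, 0.015]
contact_force: [-1.8, 1.3, -1.4]
gripper_width: 0.3
```

```bash
python3 shot.py wrist f3; python3 pl.py 623.2 -353.6 214.6 -8 25
```

```text
t 24.0 pos [ 609.6 -349.9  203.4] j [-0.33  0.37 -0.12 -0.13 -0.65  1.85] F [ 0.4 -1.9  1. ] w 0.3 z [ 0.423 -0.06  -0.904]
shift [13.6 -3.7 11.2] turn [ 0.004  0.005 -0.004] rows >=0.4
```

View pics/f3.png

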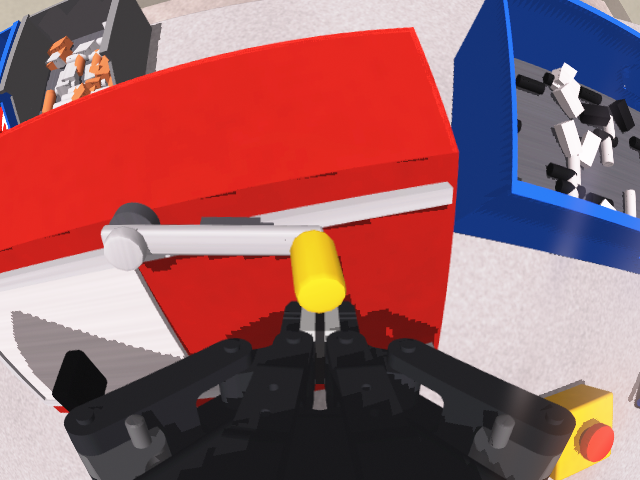

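>>> move_arm(steps=[[-1,7,-2,6,0,0,0],[-1,14,-3,12,0,0,0],[-1,17,-3,15,0,0,0],[-1,17,-3,15,0,0,0],[-1,17,-3,15,0,0,0]])

```text
clock: 24.4
position: [626.2, -350.9, 215.7]
ee_rot: [0.974, -0.066, 0.218, 0.015]
contact_force: [0.2, 0.4, -0.2]
gripper_width: 0.0
```

```bash
python3 shot.py wrist f4; python3 pl.py
```

```text
t 24.4 pos [ 626.2 -351.   215.4] j [-0.32  0.38 -0.07 -0.12 -0.69  1.84] F [0.7 0.4 0.2] w -0.1 z [ 0.422 -0.058 -0.905]
```

View pics/f4.png

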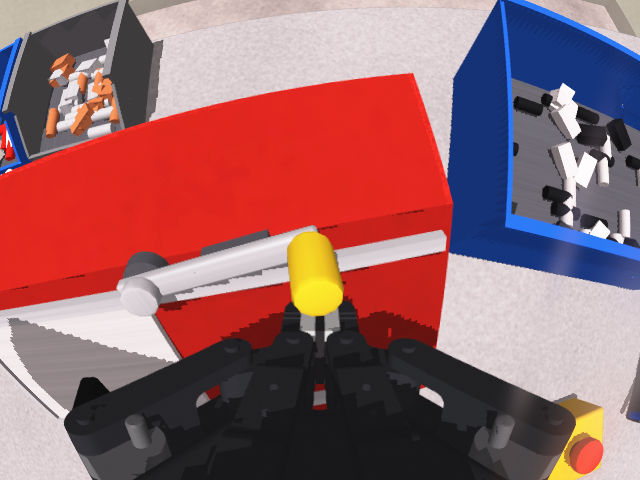

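>>> move_arm(steps=[[-1,-20,0,15,0,0,0],[-1,-45,10,40,0,0,0],[-1,-55,40,45,0,0,0],[-1,-65,75,45,0,0,0],[-1,-75,110,45,0,0,0]])

```text
clock: 24.87
position: [550.6, -240.8, 261.1]
ee_rot: [0.973, -0.067, 0.219, 0.015]
contact_force: [0.2, 0.6, 0.2]
gripper_width: 0.0
```

```bash
python3 - <<'E'
from bn import *
plan(*S(80,112,75),0,22); print(S(80,112,75),S(80,112,15),S(80,112,15)-S(80,112,75),S(80,-50,15)-S(80,112,15))
E
```

```text
shift [-14.2  79.4 -48.7] turn [0.004 0.058 0.137] rows >=2.3
[ 536.418 -161.318  212.464] [ 578.791 -159.198  170.038] [ 42.373   2.12  -42.426] [   8.097 -161.798    0.   ]
```

>>> move_arm(steps=[[-1,-5,40,0,0,0.03,0.07],[-1,-14,79,-10,0,0.06,0.137],[-1,-14,79,-49,0,0.06,0.137],[-1,10,80,-73,0,0.06,0.137],[-1,10,80,-73,0,0.06,0.137]])

```text
clock: 25.28
position: [560.2, -159.8, 181.1]
ee_rot: [0.983, 0.002, 0.184, 0.001]
contact_force: [-0.4, -0.1, -0.4]
gripper_width: 0.2
```

```bash
python3 shot.py wrist f5; python3 - <<'E'
from bn import *
plan(*S(80,112,15),0,22)
E
```

```text
shift [ 18.3   1.3 -13.7] turn [ 0.004 -0.011 -0.003] rows >=0.5
```

View pics/f5.png

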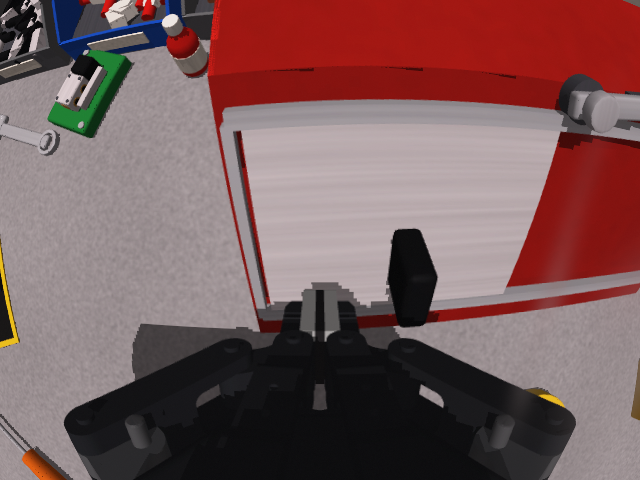

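>>> move_arm(steps=[[-1,18,1,-12,0,0,0],[-1,19,-14,-12,0,0,0],[-1,20,-35,-12,0,0,0],[-1,21,-60,-12,0,0,0],[-1,22,-85,-12,0,0,0]])

```text
clock: 25.75
position: [583.4, -246.6, 176.4]
ee_rot: [0.982, 0.002, 0.19, 0.002]
contact_force: [1.9, 3.3, -0.9]
gripper_width: 0.1
```

>>> move_arm(steps=[[-1,1,-20,0,0,0,0],[-1,2,-40,0,0,0,0],[-1,3,-58,0,0,0,0],[-1,3.5,-70,0,0,0,0],[-1,3.5,-72,0,0,0,0]])

```text
clock: 26.17
position: [586.9, -320.5, 176.6]
ee_rot: [0.982, 0.0, 0.19, 0.003]
contact_force: [0.5, 2.7, 0.6]
gripper_width: 0.4
```

```bash
python3 shot.py wrist f6; python3 pl.py;python3 shot.py side f6s
```

```text
t 26.2 pos [ 586.7 -319.9  176.5] j [-0.31  0.36 -0.17 -0.17 -0.68  2.  ] F [-0.9  0.3  0.4] w -0.1 z [ 0.372 -0.005 -0.928]
```

View pics/f6.png

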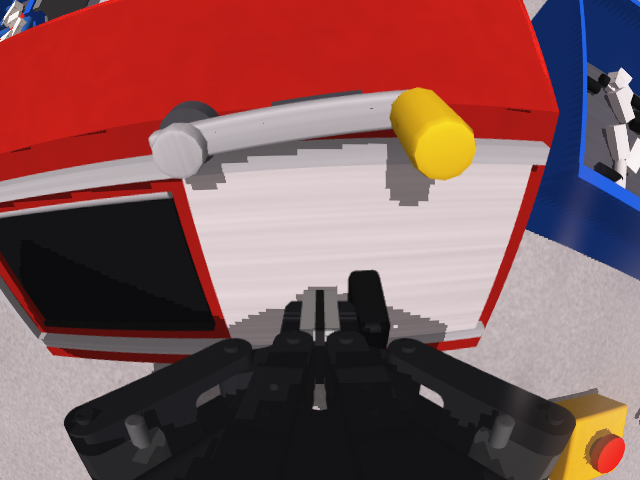

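View pics/f6s.png

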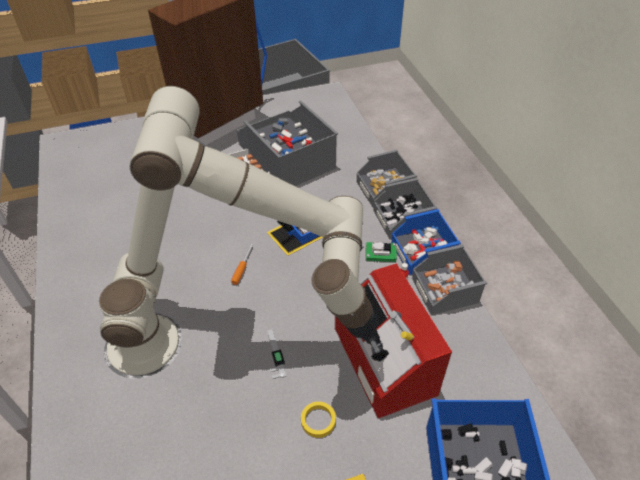

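```bash
python3 sl.py 188 195 4 224 325 4 527 170 4 170 195 0 212 328 0 45 335 0
```

```text
[188.0, 195.0, 4.0] s,y [24.3 -0.3]
[224.0, 325.0, 4.0] s,y [104.    1.5]
[527.0, 170.0, 4.0] s,y [  18.2 -136.4]
[170.0, 195.0, 0.0] s,y [26.  9.]
[212.0, 328.0, 0.0] s,y [111.6  10.6]
[45.0, 335.0, 0.0] s,y [125.1 141.4]
```

>>> move_arm(steps=[[-1,0.5,-6,0,0,0,0],[-1,0.5,-12,0,0,0,0],[-1,0.5,-12,0,0,0,0],[-1,0.5,-12,0,0,0,0]])

```text
clock: 26.6
position: [586.0, -321.3, 175.9]
ee_rot: [0.982, 0.003, 0.187, -0.004]
contact_force: [-3.7, 29.9, 12.7]
gripper_width: 0.1
```

>>> move_arm(steps=[[-1,-1,11,0,0,0,0],[-1,-15,14,15,0,0,0],[-1,-40,14,45,0,0,0],[-1,-60,40,70,0,0,0],[-0.5,-60,75,80,0,0,0]])

```text
clock: 27.02
position: [525.5, -256.8, 259.8]
ee_rot: [0.982, 0.0, 0.191, 0.004]
contact_force: [1.7, 1.2, 0.7]
gripper_width: 10.8
```

```bash
cat > sc.py <<'E'
from pl import *
T=35
def tcp_for(origin,yaw,pitch_down=0,back=0,T=T):
    # scoop pose: origin xyz, yaw deg, nose-down pitch deg -> TCP pos, tool tilt
    R=Ro.from_euler('ZY',[yaw,pitch_down],degrees=True)
    zt=np.array([np.sin(np.radians(T)),0,-np.cos(np.radians(T))])
    return np.array(origin)+R.apply(np.array([-107,0,78])+zt*(19-back)),T-pitch_down
def for_lip(lip,yaw,pitch):
    R=Ro.from_euler('ZY',[yaw,pitch],degrees=True)
    return tcp_for(np.array(lip)-R.apply([72,0,3]),yaw,pitch)
E
python3 - <<'E'
from sc import *
p,t=tcp_for((597.2,299,2),16.9,back=110);print(p,t);plan(*p,16.9,t)
print(tcp_for((597.2,299,2),16.9))
E
```

```text
[444.88  252.722 154.543] 35
shift [ -80.6  509.6 -105.3] turn [ 0.041 -0.223  0.296] rows >=12.6
(array([505.248, 271.063,  64.436]), 35)
```

>>> move_arm(steps=[[0,-6,34,0,0,0,0],[0,-12,68,0,0.005,-0.03,0.04],[0,-18,102,-5,0.01,-0.05,0.08],[0,-24,136,-10,0.014,-0.07,0.1],[0,-27,170,-20,0.014,-0.074,0.1]])

```text
clock: 27.43
position: [499.2, -84.1, 236.9]
ee_rot: [0.973, 0.049, 0.227, -0.015]
contact_force: [0.6, -0.7, -0.8]
gripper_width: 42.6
```

>>> move_arm(steps=[[0,-6,34,-7,0,0,0],[0,-12,68,-14,0.005,-0.03,0.04],[0,-18,102,-21,0.01,-0.05,0.08],[0,-24,136,-28,0.014,-0.07,0.1],[0,-27,170,-35,0.014,-0.074,0.1]])

```text
clock: 27.85
position: [475.7, 63.2, 205.9]
ee_rot: [0.96, 0.096, 0.26, -0.028]
contact_force: [1.8, -1.9, 1.1]
gripper_width: 42.7
```

>>> move_arm(steps=[[0,-6,34,-7,0,0,0],[0,-12,68,-14,0.005,-0.03,0.04],[0,-18,102,-21,0.01,-0.05,0.08],[0,-24,136,-28,0.014,-0.07,0.1],[0,-27,165,-35,0.014,-0.074,0.1]])

```text
clock: 28.27
position: [436.3, 212.5, 206.1]
ee_rot: [0.947, 0.14, 0.286, -0.034]
contact_force: [1.0, -0.1, 1.2]
gripper_width: 42.7
```

```bash
python3 shot.py wrist g1; python3 pl.py 444.9 252.7 154.5 16.9 35; python3 shot.py scene g1s; python3 - <<'E'
from h import *
import pickle
p=pickle.load(open("last_scene.pkl","rb"));cv2.imwrite("pics/g1z.png",cv2.resize(p["frame"][140:320,230:470],None,fx=3.2,fy=3.2,interpolation=2))
E
```

```text
t 28.3 pos [435.4 215.4 204.1] j [ 0.56 -0.06 -1.07  1.57 -0.16 -0.21] F [-1.4  2.2 -1.3] w 42.7 z [ 0.53   0.144 -0.835]
shift [  9.5  37.3 -49.6] turn [ 0.029 -0.022 -0.002] rows >=1.5
```

View pics/g1.png

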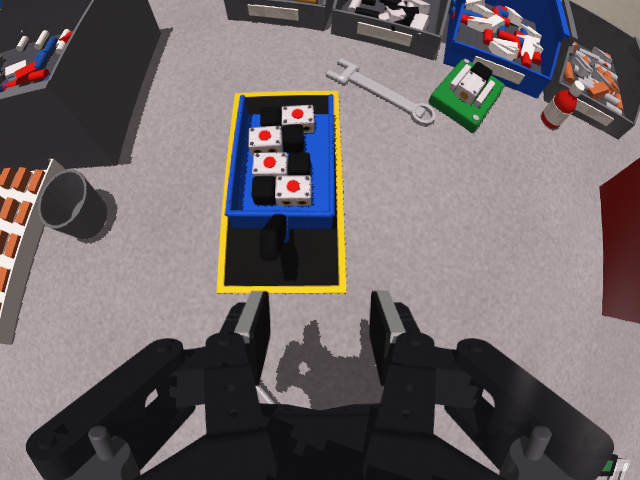

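View pics/g1z.png

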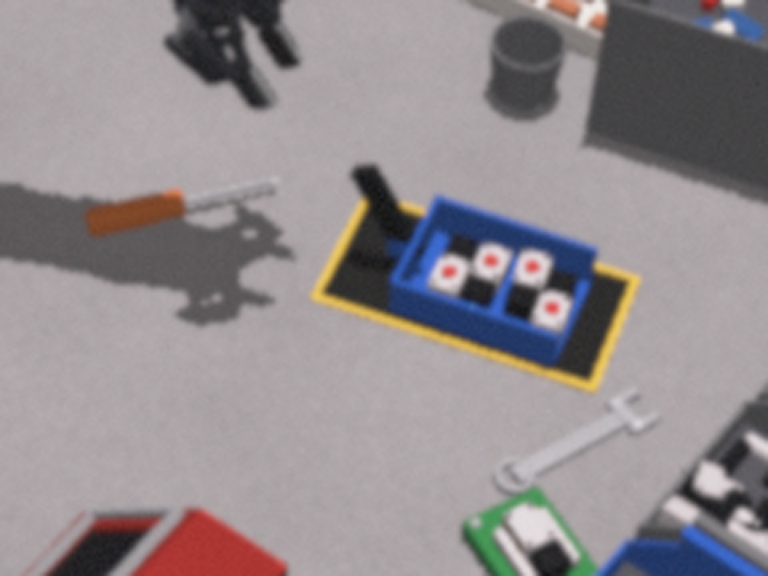

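```bash
sed -i 's/^T=35/T=25/' sc.py; python3 - <<'E'
from sc import *
import pickle
p=pickle.load(open("last_wrist.pkl","rb"))
a=[onz(p,d,40)[:2] for d in [(226,214),(336,216),(332,96),(238,98)]];print(np.array(a).round(1),np.mean(a,0))
print(onz(p,(270,243),95)[:2])
q,t=tcp_for((597.2,299,2),16.9,back=80);print(q,t);plan(*q,16.9,t)
print(tcp_for((597.2,299,2),16.9))
E
```

```text
[[516.1 327.3]
 [544.2 226.3]
 [681.6 269. ]
 [650.5 369.4]] [598.095 297.987]
[486.947 265.691]
[470.155 260.401 135.285] 25
shift [ 33.9  48.8 -68.3] turn [-0.022  0.142  0.001] rows >=2.2
(array([502.504, 270.229,  62.78 ]), 25)
```

>>> move_arm(steps=[[0,5,15,0,-0.01,0.07,0],[0,15,35,-10,-0.02,0.14,0],[0,34,49,-35,-0.022,0.142,0],[0,34,49,-60,-0.022,0.142,0],[0,34,49,-60,-0.022,0.142,0]])

```text
clock: 28.78
position: [474.0, 249.9, 154.8]
ee_rot: [0.968, 0.125, 0.214, -0.035]
contact_force: [1.0, 1.2, 0.8]
gripper_width: 42.6
```

```bash
python3 shot.py wrist g2; python3 - <<'E'
from sc import *
s=readout.read_state();print(s["position"],s["joints"].round(2))
q,t=tcp_for((597.7,298.5,2),16.9,back=60);plan(*q,16.9,t)
q,t=tcp_for((597.7,298.5,2),16.9);plan(*q,16.9,t)
E
```

```text
[473.083 254.273 153.587] [ 0.77  0.14 -0.91  1.   -0.24  0.14]
shift [  5.7   8.1 -36.4] turn [0.    0.004 0.009] rows >=0.9
shift [ 29.9  15.5 -90.8] turn [0.    0.004 0.009] rows >=2.3
```

View pics/g2.png

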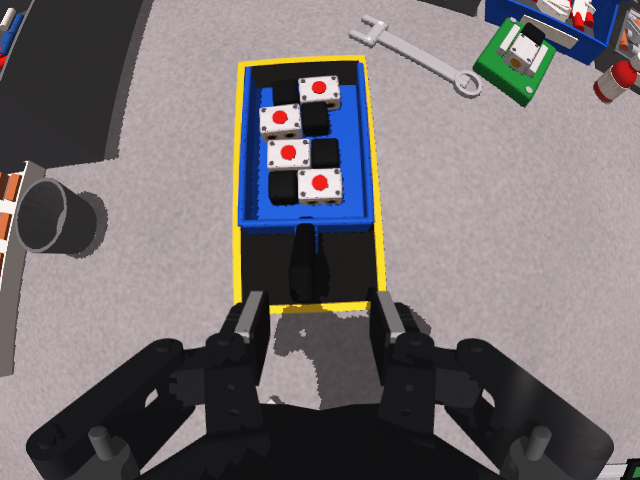

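>>> move_arm(steps=[[0,3,5,-12,0,0,0.009],[0,5,8,-36,0,0,0.009],[0,13,10,-54,0,0,0.009],[0,22,13,-73,0,0,0.009],[0,30,15,-90,0,0,0.009]])

```text
clock: 29.25
position: [504.3, 281.0, 95.5]
ee_rot: [0.968, 0.138, 0.208, -0.005]
contact_force: [1.5, 1.7, 1.5]
gripper_width: 42.7
```

```bash
python3 shot.py wrist g3; python3 - <<'E'
from sc import *
s=readout.read_state();print(s["position"],s["joints"].round(2),s["contact_force"])
q,t=tcp_for((597.7,298.5,2),16.9);plan(*q,16.9,t)
E
```

```text
[503.574 282.566  92.479] [ 0.56  0.3  -0.9   1.67 -0.16 -0.35] [ 1.741  0.69  -1.56 ]
shift [ -0.6 -12.8 -29.7] turn [ 0.057 -0.008  0.015] rows >=0.8
```

View pics/g3.png

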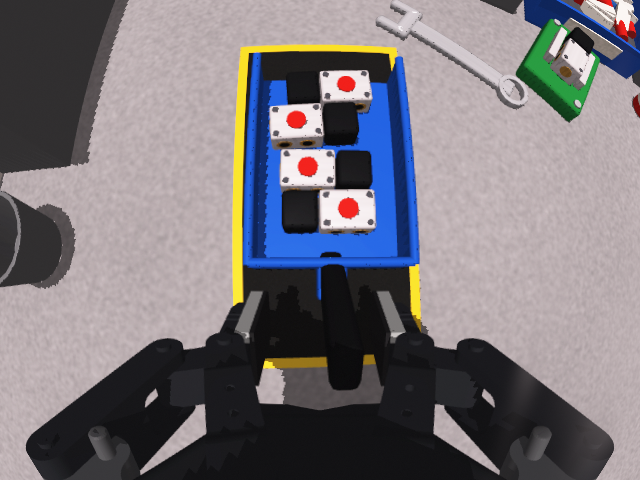

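```bash
sed -i 's/^T=25/T=10/' sc.py; python3 - <<'E'
from sc import *
q,t=tcp_for((597.7,298.5,2),16.9,back=80);print(q);plan(*q,16.9,t)
E
```

```text
[485.186 264.316 140.073]
shift [-18.4 -18.3  47.6] turn [-0.018  0.243  0.008] rows >=2.0
```

>>> move_arm(steps=[[0,-6,-8,15,0,0.05,0],[0,-12,-14,35,-0.01,0.12,0],[0,-18,-18,50,-0.018,0.2,0],[0,-18,-18,60,-0.018,0.243,0],[0,-18,-18,60,-0.018,0.243,0]])

```text
clock: 29.72
position: [530.8, 253.9, 151.2]
ee_rot: [0.972, 0.123, 0.198, 0.019]
contact_force: [1.4, -1.2, 1.4]
gripper_width: 43.0
```

```bash
python3 shot.py wrist g4; python3 - <<'E'
from sc import *
s=readout.read_state();print(s["position"],s["joints"].round(2),s["contact_force"])
q,t=tcp_for((597.7,298.5,2),16.9,back=60);plan(*q,16.9,t)
q,t=tcp_for((597.7,298.5,2),16.9);plan(*q,16.9,t)
E
```

```text
[530.69  254.82  152.826] [ 0.8   0.25 -0.7   0.71 -0.42  0.39] [-0.416  1.653  0.876]
shift [-42.2  10.5 -32.4] turn [0.021 0.23  0.057] rows >=1.9
shift [-32.2  13.5 -91.5] turn [0.021 0.23  0.057] rows >=2.3
```

View pics/g4.png

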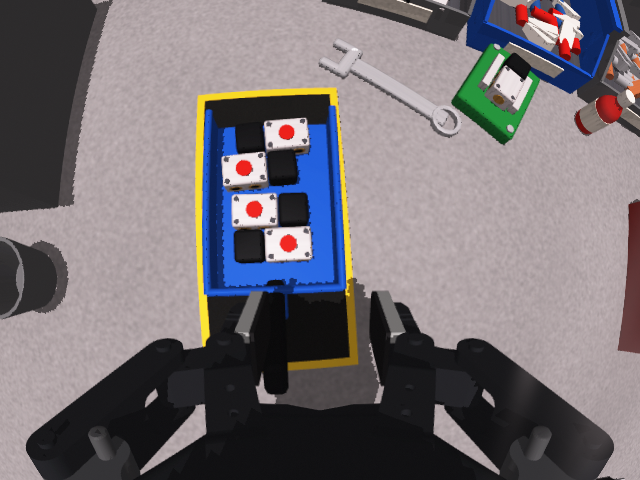

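>>> move_arm(steps=[[0,0,0,20,0.01,0.1,0.02],[0,-15,5,15,0.02,0.2,0.05],[0,-30,10,5,0.021,0.23,0.057],[0,-42,10,-5,0.021,0.23,0.057],[0,-42,10,-10,0.021,0.23,0.057]])

```text
clock: 30.18
position: [489.5, 264.6, 140.9]
ee_rot: [0.985, 0.149, 0.088, -0.011]
contact_force: [0.6, 0.6, -0.3]
gripper_width: 43.0
```

```bash
python3 shot.py wrist g5; python3 - <<'E'
from sc import *
s=readout.read_state();print(s["position"],s["joints"].round(2),s["contact_force"])
q,t=tcp_for((597.7,298.5,2),16.9,back=60);plan(*q,16.9,t)
q,t=tcp_for((597.7,298.5,2),16.9);plan(*q,16.9,t)
E
```

```text
[489.269 263.417 139.432] [ 0.84  0.28 -0.47  0.15 -0.67  0.92] [-1.302 -0.226 -1.018]
shift [ -0.8   1.9 -19.1] turn [ 0.007  0.003 -0.006] rows >=0.5
shift [  9.2   4.9 -78.1] turn [ 0.007  0.003 -0.006] rows >=1.9
```

View pics/g5.png

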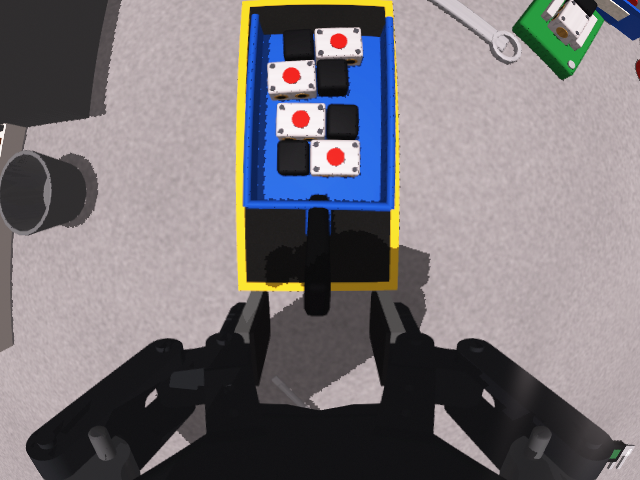

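>>> move_arm(steps=[[0,1,1,-20,0.005,0,-0.005],[0,4,2,-40,0.007,0,-0.006],[0,7,3,-60,0.007,0,-0.006],[0,9,4,-75,0.007,0,-0.006],[0,9,4,-78,0.007,0,-0.006]])

```text
clock: 30.65
position: [497.7, 266.2, 59.6]
ee_rot: [0.985, 0.146, 0.086, -0.011]
contact_force: [-0.5, -0.8, -0.7]
gripper_width: 42.5
```

```bash
python3 shot.py wrist g6; python3 - <<'E'
from sc import *
s=readout.read_state();print(s["position"],s["joints"].round(2),s["contact_force"])
q,t=tcp_for((597.7,298.5,2),16.9);plan(*q,16.9,t)
E
```

```text
[497.845 266.499  60.322] [ 0.82  0.4  -0.55  0.2  -0.47  0.87] [-0.065 -0.582 -0.376]
shift [0.6 1.9 1. ] turn [0.002 0.    0.001] rows >=0.1
```

View pics/g6.png

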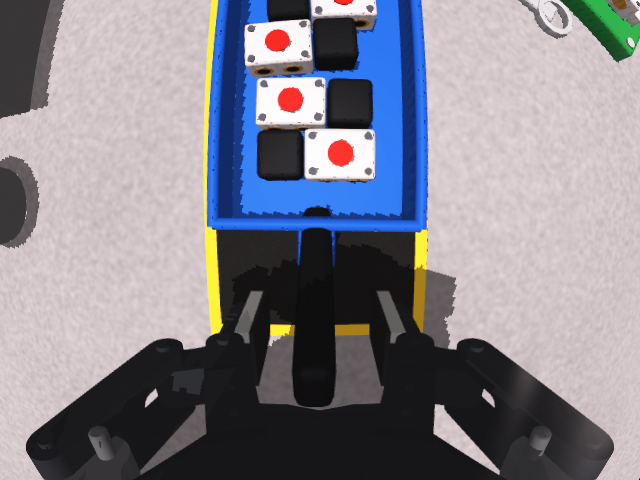

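>>> move_arm(steps=[[0,0.5,1.5,0,0,0,0],[-1,0.5,1.5,0,0,0,0],[-1,0.5,1.5,0,0,0,0],[-1,0.5,1.5,0,0,0,0],[-1,0.5,1.5,0,0,0,0]])

```text
clock: 31.12
position: [499.6, 270.3, 63.9]
ee_rot: [0.985, 0.146, 0.089, -0.014]
contact_force: [-1.8, -1.5, 5.7]
gripper_width: 13.3
```

>>> move_arm(steps=[[-1,0,0,0,0,0,0],[-1,0,0,0,0,0,0],[-1,0,0,5,0,0,0],[-1,0,0,12,0,0,0],[-1,0,0,20,0,0,0]])

```text
clock: 31.53
position: [497.9, 269.1, 81.6]
ee_rot: [0.986, 0.145, 0.086, -0.013]
contact_force: [0.0, -0.1, -4.0]
gripper_width: 13.2
```

>>> move_arm(steps=[[-1,0,0,5,0,0,0],[-1,0,0,10,0,0,0],[-1,0,0,10,0,0,0]])

```text
clock: 31.78
position: [499.6, 270.7, 93.7]
ee_rot: [0.985, 0.146, 0.089, -0.015]
contact_force: [-0.4, -0.7, -3.9]
gripper_width: 13.2
```

```bash
python3 shot.py wrist g7; python3 pl.py; python3 shot.py side g7s;  python3 - <<'E'
from h import *
import pickle
p=pickle.load(open("last_side.pkl","rb"));cv2.imwrite("pics/g7z.png",cv2.resize(p["frame"][150:310,200:420],None,fx=3.5,fy=3.5,interpolation=2))
E
```

```text
t 31.8 pos [499.3 270.5  93. ] j [ 0.83  0.36 -0.51  0.17 -0.56  0.9 ] F [ 0.6  0.1 -5.7] w 13.3 z [ 0.17   0.054 -0.984]
```

View pics/g7.png

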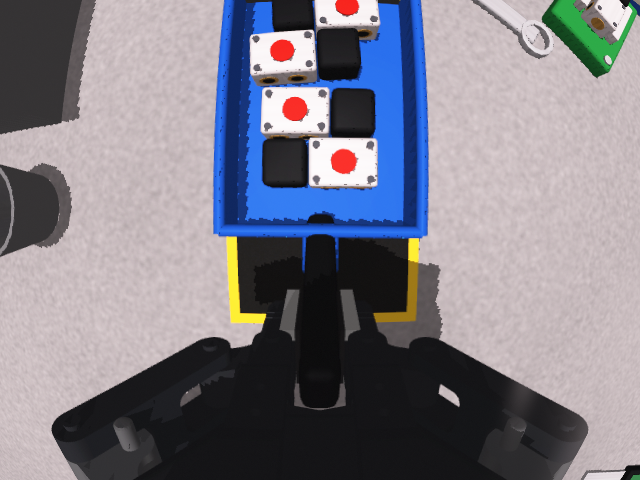

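View pics/g7z.png

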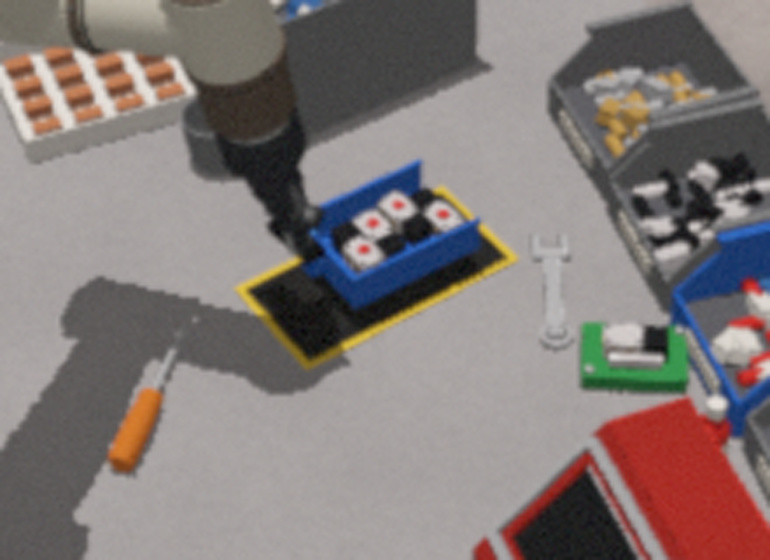

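```bash
cat > ins.py <<'E'
from sc import *
from bn import W
yaw=np.degrees(.05)
def T_(bx,bz,p,by=70):
    return for_lip(W(np.array([bx,by,bz])),yaw,p)
if __name__=="__main__":
    for a in [(-150,185,5),(-110,175,12),(-45,153,12),(-35,150,12),(-20,147,12),(-22,148,25),(-25,150,40),(-25,150,55)]:
        q,t=T_(*a);print(a,q.round(1),t)
    q,t=T_(-150,190,5);plan(*q,yaw,t)
E
python3 ins.py
```

```text
(-150, 185, 5) [ 312.3 -214.6  256.4] 5
(-110, 175, 12) [ 362.2 -212.1  266.6] -2
(-45, 153, 12) [ 427.1 -208.8  244.6] -2
(-35, 150, 12) [ 437.1 -208.3  241.6] -2
(-20, 147, 12) [ 452.1 -207.6  238.6] -2
(-22, 148, 25) [ 474.7 -206.5  273.3] -15
(-25, 150, 40) [ 508.7 -204.8  306.1] -30
(-25, 150, 55) [ 552.4 -202.6  326.2] -45
shift [-186.7 -484.7  168.9] turn [-0.017  0.089 -0.243] rows >=13.1
```

>>> move_arm(steps=[[-1,0,0,20,0,0,0],[-1,0,-5,50,0,0,0],[-1,0,-10,85,0,0,0],[-1,-4,-20,120,0,0,-0.02],[-1,-8,-35,150,0,0,-0.04]])

```text
clock: 32.3
position: [491.3, 235.5, 244.2]
ee_rot: [0.988, 0.126, 0.088, -0.012]
contact_force: [0.7, 1.9, -3.8]
gripper_width: 13.3
```

>>> move_arm(steps=[[-1,-6,-20,20,0,0,-0.01],[-1,-12,-45,30,0,0,-0.03],[-1,-19,-75,35,0,0,-0.05],[-1,-26,-105,38,0,0,-0.06],[-1,-33,-135,38,0,0,-0.08]])

```text
clock: 32.72
position: [457.2, 98.9, 280.5]
ee_rot: [0.992, 0.086, 0.088, -0.009]
contact_force: [0.8, -1.0, -4.0]
gripper_width: 13.3
```

```bash
python3 shot.py wrist h1; python3 - <<'E'
from ins import *
s=readout.read_state();print(s["position"],s["joints"].round(2),s["contact_force"])
q,t=T_(-85,190,5);plan(*q,yaw,t)
E
```

```text
[454.42   94.662 279.812] [ 0.61 -0.02 -0.42  0.09 -1.01  1.09] [-3.419 -3.025 -5.016]
shift [ -77.2 -306.   -18.4] turn [-0.01   0.086 -0.119] rows >=7.6
```

View pics/h1.png

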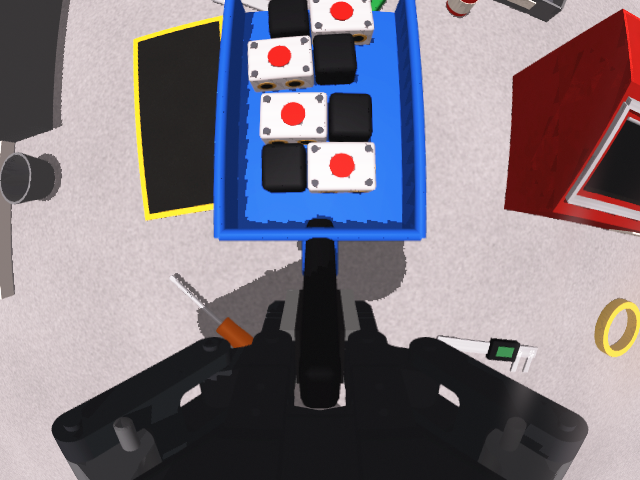

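>>> move_arm(steps=[[-1,-12,-18,5,0,0,-0.02],[-1,-30,-45,8,0,0,-0.04],[-1,-48,-75,8,0,0,-0.06],[-1,-62,-105,8,0,0,-0.08],[-1,-74,-135,8,0,0,-0.1]])

```text
clock: 33.18
position: [381.9, -36.0, 287.6]
ee_rot: [0.995, 0.037, 0.088, -0.004]
contact_force: [1.5, -0.7, -4.1]
gripper_width: 13.1
```

>>> move_arm(steps=[[-1,-4,-35,0,0,0.01,-0.01],[-1,-6,-75,0,0,0.03,-0.015],[-1,-6,-115,0,0,0.05,-0.02],[-1,-6,-145,0,-0.005,0.07,-0.02],[-1,-5,-166,0,-0.01,0.086,-0.02]])

```text
clock: 33.6
position: [378.1, -203.4, 287.9]
ee_rot: [0.999, 0.025, 0.045, 0.0]
contact_force: [0.3, 0.3, -5.1]
gripper_width: 13.5
```

>>> move_arm(steps=[[-1,0,0,0,0,0,0],[-1,0,0,0,0,0,0],[-1,0,0,0,0,0,0]])

```text
clock: 33.85
position: [378.5, -200.6, 287.7]
ee_rot: [0.999, 0.027, 0.045, -0.0]
contact_force: [0.4, -0.3, -4.0]
gripper_width: 13.3
```

```bash
python3 shot.py wrist h2; python3 shot.py scene h2s; python3 shot.py side h2d; python3 - <<'E'
from ins import *
s=readout.read_state();print(s["position"],s["joints"].round(2),s["contact_force"])
q,t=T_(-85,190,5);plan(*q,yaw,t)
import pickle
p=pickle.load(open("last_scene.pkl","rb"));a=cv2.resize(p["frame"][230:400,130:330],None,fx=2,fy=2,interpolation=2)
p=pickle.load(open("last_side.pkl","rb"));b=cv2.resize(p["frame"][230:400,260:460],None,fx=2,fy=2,interpolation=2)
cv2.imwrite("pics/h2z.png",np.hstack([a,b]))
E
```

```text
[ 378.903 -200.028  288.366] [-0.11 -0.05 -0.38 -0.01 -1.15  1.74] [-0.5    0.131 -4.044]
shift [ -1.7 -11.3 -27. ] turn [ 0.002  0.004 -0.005] rows >=0.7
```

View pics/h2.png

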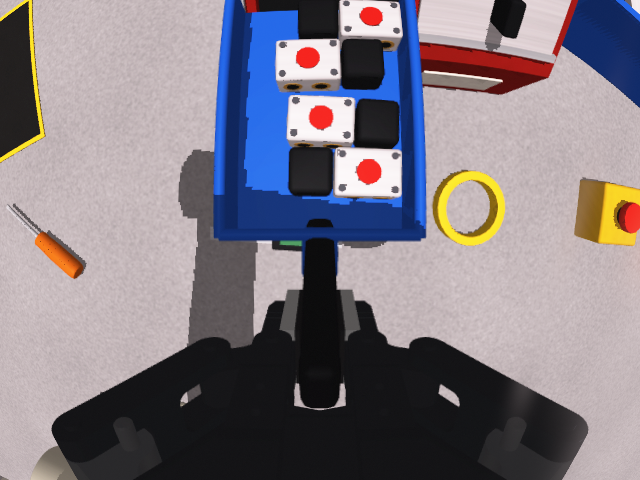

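View pics/h2z.png

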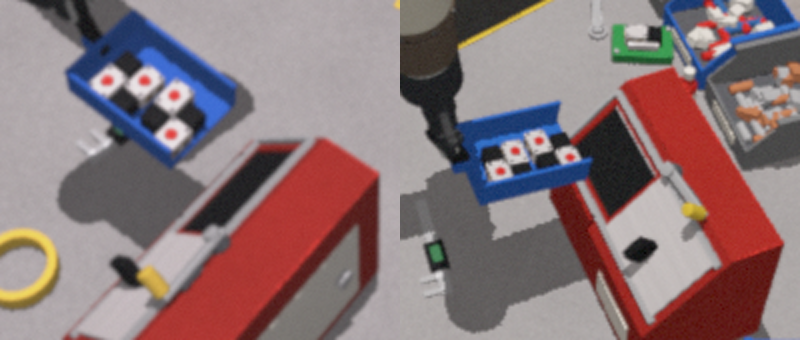

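```bash
python3 - <<'E'
from ins import *
import pickle
ps=pickle.load(open("last_scene.pkl","rb"));pd=pickle.load(open("last_side.pkl","rb"))
X,e=tri([(ps,(247.3,276)),(pd,(339.7,282))]);print("FLtop",X,e)
# predicted FLtop from TCP
s=readout.read_state()
Rt=Ro.from_quat(s["ee_rot"]);hy=yaw;pit=5
R=Ro.from_euler('ZY',[yaw,pit],degrees=True)
zt=np.array([np.sin(np.radians(10)),0,-np.cos(np.radians(10))])
org=s["position"]-R.apply(np.array([-107,0,78])+zt*19)
print("org",org,"FLtop pred",org+R.apply([72,51,38]),"FRtop",org+R.apply([72,-51,38]),"lip bin",)
from bn import Rb,tb
print("lip in bin",Rb.inv().apply(org+R.apply([72,0,3])-tb))
for n,p in(("scene",ps),("side",pd)):print(n,proj(p,[org+R.apply(v) for v in ([72,51,38],[72,-51,38],[72,-51,0],[-72,51,38],[-72,-51,38])]).round(0).tolist())
E
```

```text
FLtop [ 545.088 -142.76   236.325] [np.float64(1.5884027925400594), np.float64(1.5884027925402058)]
org [ 476.919 -195.123  220.265] FLtop pred [ 549.314 -140.437  251.845] FRtop [ 554.412 -242.309  251.845] lip bin
lip in bin [-82.728  81.211 216.978]
scene [[249.0, 271.0], [215.0, 305.0], [217.0, 314.0], [198.0, 235.0], [163.0, 266.0]]
side [[341.0, 278.0], [357.0, 307.0], [355.0, 317.0], [289.0, 291.0], [302.0, 322.0]]
```

```bash
cat > ov.py <<'E'
from ins import *
import pickle,sys
from bn import Rb,tb
def scoop_pose(extra,s,TT=10):
    # tool frame -> scoop frame with extra nose-down pitch about jaw axis at grasp point
    Rt=Ro.from_quat(s["ee_rot"])
    # nominal: tool in scoop frame = tool(0,TT) or flipped
    N=tool(0,TT)
    if Rt.as_matrix()[:,1]@np.array([0,1,0])<0: N=N*Ro.from_euler('z',180,degrees=True)
    Rs=Rt*N.inv()*Ro.from_euler('y',extra,degrees=True)
    g=s["position"]-19*Rt.as_matrix()[:,2]
    return Rs,g-Rs.apply([-107,0,78])
E=[[(-72,51,38),(72,51,38)],[(-72,-51,38),(72,-51,38)],[(-72,51,38),(-72,-51,38)],[(72,51,38),(72,51,0)],[(72,-51,38),(72,-51,0)],[(72,51,0),(72,-51,0)],[(-72,-51,0),(72,-51,0)],[(-72,-51,0),(-72,-51,38)]]
def draw(img,p,Rs,o,x0,y0,k,col):
    for a,b in E:
        q=(proj(p,[Rs.apply(a)+o,Rs.apply(b)+o])-[x0,y0]+.5)*k
        cv2.line(img,*[tuple(int(v) for v in r) for r in q],col,1)
if __name__=="__main__":
    extras=[float(v) for v in sys.argv[2:]]
    s=readout.read_state();P={n:get(n) for n in("scene","side")}
    out=[]
    for n,(x0,y0) in(("scene",(130,210)),("side",(260,210))):
        im=cv2.resize(P[n]["frame"][y0:y0+190,x0:x0+200],None,fx=2*2,fy=2*2,interpolation=2)
        for ex,c in zip(extras,[(0,255,0),(0,255,255)]):
            draw(im,P[n],*scoop_pose(ex,s),x0,y0,4,c)
        out.append(im)
        cv2.imwrite("pics/%s_%s.png"%(sys.argv[1],n),im)
    for ex in extras:
        Rs,o=scoop_pose(ex,s);print(ex,"org",o.round(1),"lip bin",Rb.inv().apply(Rs.apply([72,0,3])+o-tb).round(1),"pitch",np.degrees(-np.arcsin(Rs.as_matrix()[2,0])).round(1),"roll",np.degrees(np.arcsin(Rs.as_matrix()[2,1])).round(1),"yaw",np.degrees(np.arctan2(Rs.as_matrix()[1,0],Rs.as_matrix()[0,0])).round(1))
E
python3 ov.py o1 0 5
```

```text
0.0 org [ 477.2 -194.8  220.7] lip bin [-82.4  81.9 217.7] pitch 4.8 roll -0.1 yaw 3.2
5.0 org [ 469.3 -195.2  212.3] lip bin [-90.9  81.9 203.1] pitch 9.8 roll -0.1 yaw 3.1
```

View pics/o1_scene.png

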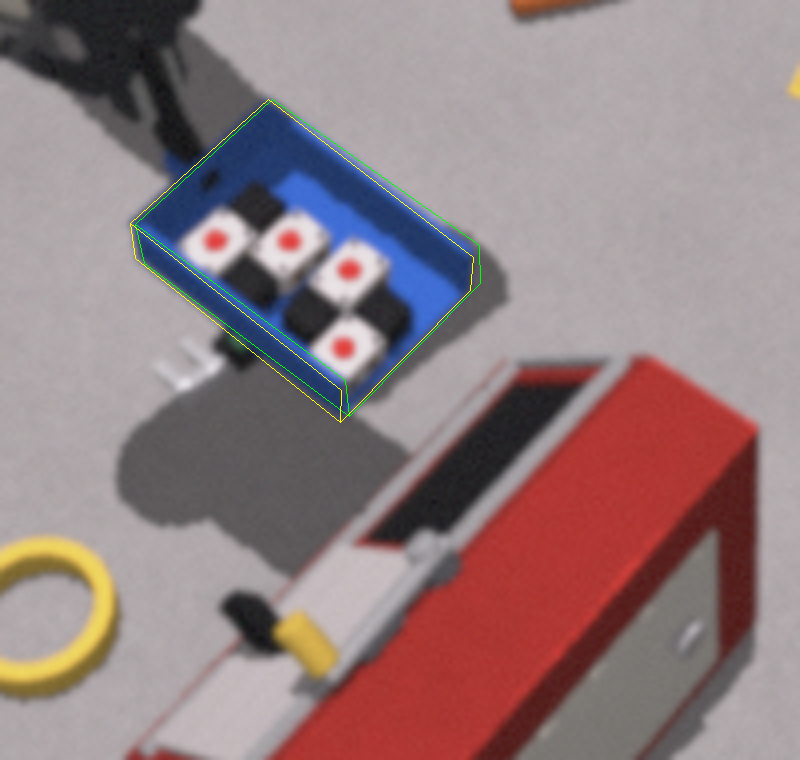

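View pics/o1_side.png

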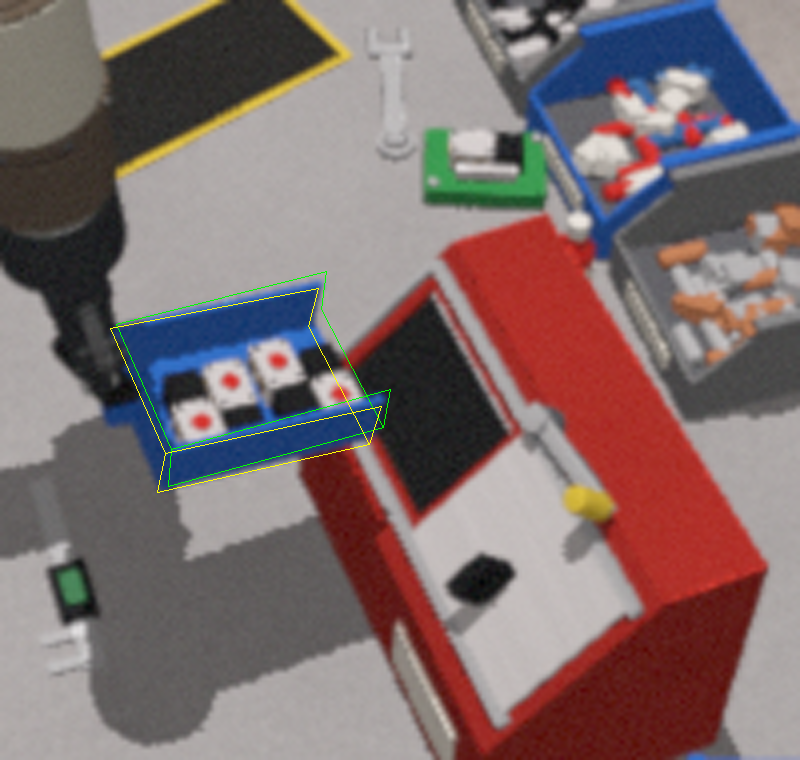

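```bash
cat > in2.py <<'E'
from ov import *
from bn import W
def goal(lipbin,p,extra,yawd=np.degrees(.05),s=None):
    s=s or readout.read_state()
    Rs=Ro.from_euler('ZY',[yawd,p],degrees=True)
    o=W(np.array(lipbin,float))-Rs.apply([72,0,3])
    return goal_o(o,Rs,extra,s)
def goal_o(o,Rs,extra,s):
    Rt=Ro.from_quat(s["ee_rot"]);N=tool(0,10)
    if Rt.as_matrix()[1,1]<0: N=N*Ro.from_euler('z',180,degrees=True)
    Rg=Rs*Ro.from_euler('y',-extra,degrees=True)*N
    pos=o+Rs.apply([-107,0,78])+19*Rg.as_matrix()[:,2]
    w=(Rg*Rt.inv()).as_rotvec();d=pos-s["position"]
    print("pos",pos.round(1),"shift",d.round(1),"turn",w.round(3),"rows %.1f"%max(np.linalg.norm(d)/41.7,np.degrees(np.linalg.norm(w))/7.16))
    return pos
if __name__=="__main__":
    ex=2.5
    for a,p in [((-85,68,185),12),((-50,68,156),12),((-20,68,147),12),((-20,68,147),25),((-22,68,149),40),((-24,68,151),55)]:
        print(a,p);goal(a,p,ex)
E
python3 in2.py
```

```text
(-85, 68, 185) 12
pos [ 388.1 -212.8  276.6] shift [  9.  -12.7 -12. ] turn [-0.002  0.083 -0.006] rows 0.7
(-50, 68, 156) 12
pos [ 423.  -211.   247.6] shift [ 43.9 -10.9 -41. ] turn [-0.002  0.083 -0.006] rows 1.5
(-20, 68, 147) 12
pos [ 453.  -209.5  238.6] shift [ 73.9  -9.4 -50. ] turn [-0.002  0.083 -0.006] rows 2.2
(-20, 68, 147) 25
pos [ 477.6 -208.3  272.1] shift [ 98.6  -8.2 -16.5] turn [-0.014  0.31  -0.006] rows 2.5
(-22, 68, 149) 40
pos [ 512.6 -206.6  304.7] shift [133.5  -6.5  16.1] turn [-0.027  0.571 -0.006] rows 4.6
(-24, 68, 151) 55
pos [ 554.1 -204.5  326.6] shift [175.   -4.4  38. ] turn [-0.041  0.833 -0.006] rows 6.7
```

Move to the pre-insertion pose slowly, then check alignment.

>>> move_arm(steps=[[-1,3,-4,-3,0,0.02,0],[-1,9,-10,-8,0,0.05,-0.005],[-1,15,-12,-15,0,0.083,-0.006],[-1,22,-12,-22,0,0.083,-0.006],[-1,22,-12,-22,0,0.083,-0.006]])

```text
clock: 34.52
position: [402.0, -212.5, 264.3]
ee_rot: [1.0, 0.024, 0.003, -0.001]
contact_force: [-0.1, -0.1, -4.8]
gripper_width: 13.4
```

```bash
python3 ov.py o2 2.5; python3 in2.py
```

```text
2.5 org [ 490.  -208.   184.5] lip bin [-71.3  67.6 172.3] pitch 12.2 roll 0.2 yaw 2.8
(-85, 68, 185) 12
pos [ 388.1 -212.8  276.6] shift [-12.9  -0.2  10.8] turn [-0.002 -0.002  0.002] rows 0.4
(-50, 68, 156) 12
pos [ 423.  -211.   247.6] shift [ 22.    1.6 -18.2] turn [-0.002 -0.002  0.002] rows 0.7
(-20, 68, 147) 12
pos [ 453.  -209.5  238.6] shift [ 52.    3.1 -27.2] turn [-0.002 -0.002  0.002] rows 1.4
(-20, 68, 147) 25
pos [ 477.6 -208.3  272.1] shift [76.6  4.3  6.3] turn [-0.013  0.225  0.002] rows 1.8
(-22, 68, 149) 40
pos [ 512.6 -206.6  304.7] shift [111.6   6.1  38.9] turn [-0.026  0.486  0.002] rows 3.9
(-24, 68, 151) 55
pos [ 554.1 -204.5  326.6] shift [153.1   8.2  60.8] turn [-0.039  0.748  0.002] rows 6.0
```

View pics/o2_scene.png

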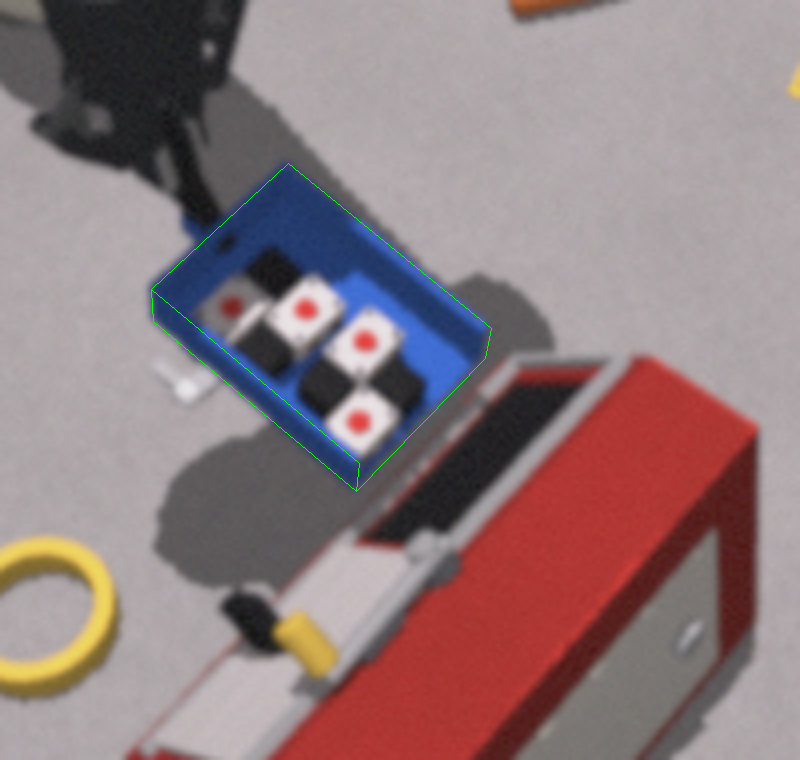

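View pics/o2_side.png

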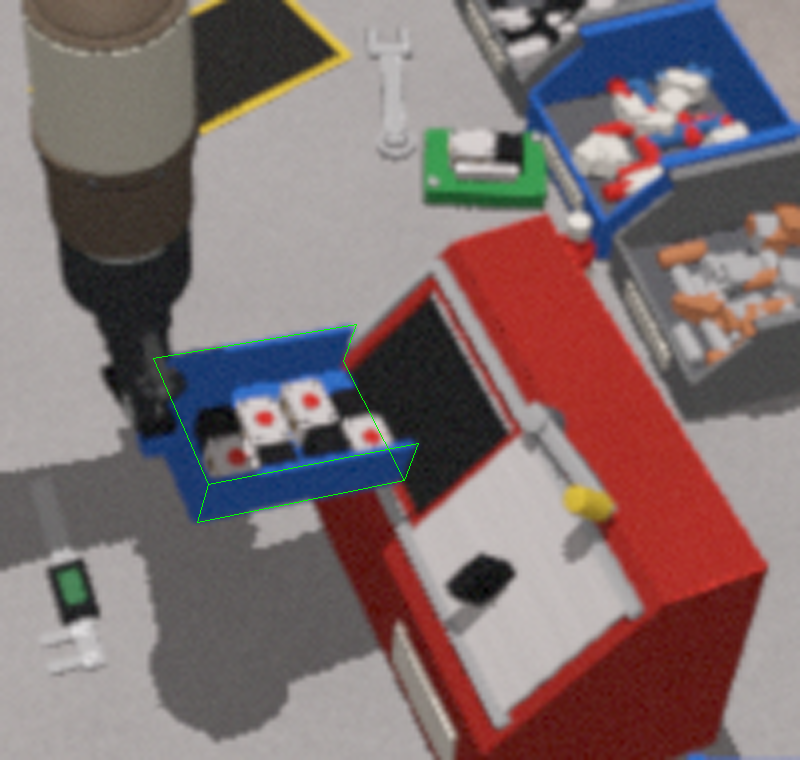

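```bash
python3 - <<'E'
from in2 import *
from bn import S
P={n:get(n) for n in("scene","side")}
for n,(x0,y0) in(("scene",(130,210)),("side",(260,210))):
    print(n,((proj(P[n],[S(114,7,0),S(24.3,7,0),S(114,133,0),S(24.3,133,0)])-[x0,y0]+.5)*4).round(0).tolist())
E
```

```text
scene [[363.0, 543.0], [442.0, 551.0], [518.0, 380.0], [602.0, 379.0]]
side [[418.0, 518.0], [514.0, 433.0], [344.0, 373.0], [433.0, 289.0]]
```

>>> move_arm(steps=[[-1,10,1,-9,0,0,0],[-1,22,1.5,-18,0,0,0],[-1,32,2,-22,0,0,0],[-1,42,2.5,-25,0,0,0],[-1,52,3,-27,0,0,0]])

```text
clock: 35.13
position: [453.9, -209.8, 239.0]
ee_rot: [1.0, 0.024, 0.004, -0.001]
contact_force: [0.2, -1.1, -3.9]
gripper_width: 13.5
```

>>> move_arm(steps=[[-1,3,0,0,0,0,0],[-1,3,0,0,0,0,0],[-1,3,0,0,0,0,0]])

```text
clock: 35.38
position: [456.2, -209.9, 239.5]
ee_rot: [1.0, 0.024, 0.004, -0.001]
contact_force: [-0.0, 1.2, -4.5]
gripper_width: 13.2
```

```bash
python3 ov.py o3 2.5; python3 in2.py; python3 pl.py
```

```text
2.5 org [ 544.4 -205.5  160. ] lip bin [-16.8  67.3 147.9] pitch 12.0 roll 0.1 yaw 2.8
(-85, 68, 185) 12
pos [ 388.1 -212.8  276.6] shift [-67.7  -2.9  36.9] turn [-0.001  0.     0.002] rows 1.9
(-50, 68, 156) 12
pos [ 423.  -211.   247.6] shift [-32.8  -1.2   7.9] turn [-0.001  0.     0.002] rows 0.8
(-20, 68, 147) 12
pos [ 453.  -209.5  238.6] shift [-2.8  0.3 -1.1] turn [-0.001  0.     0.002] rows 0.1
(-20, 68, 147) 25
pos [ 477.6 -208.3  272.1] shift [21.8  1.6 32.4] turn [-0.013  0.227  0.002] rows 1.8
(-22, 68, 149) 40
pos [ 512.6 -206.6  304.7] shift [56.7  3.3 65. ] turn [-0.025  0.488  0.003] rows 3.9
(-24, 68, 151) 55
pos [ 554.1 -204.5  326.6] shift [98.3  5.4 86.9] turn [-0.038  0.75   0.003] rows 6.0
t 35.5 pos [ 455.8 -209.9  239.7] j [-0.11  0.16 -0.28 -0.   -1.12  1.73] F [ 0.2 -0.2 -4.1] w 13.3 z [ 0.009  0.002 -1.   ]
```

View pics/o3_side.png

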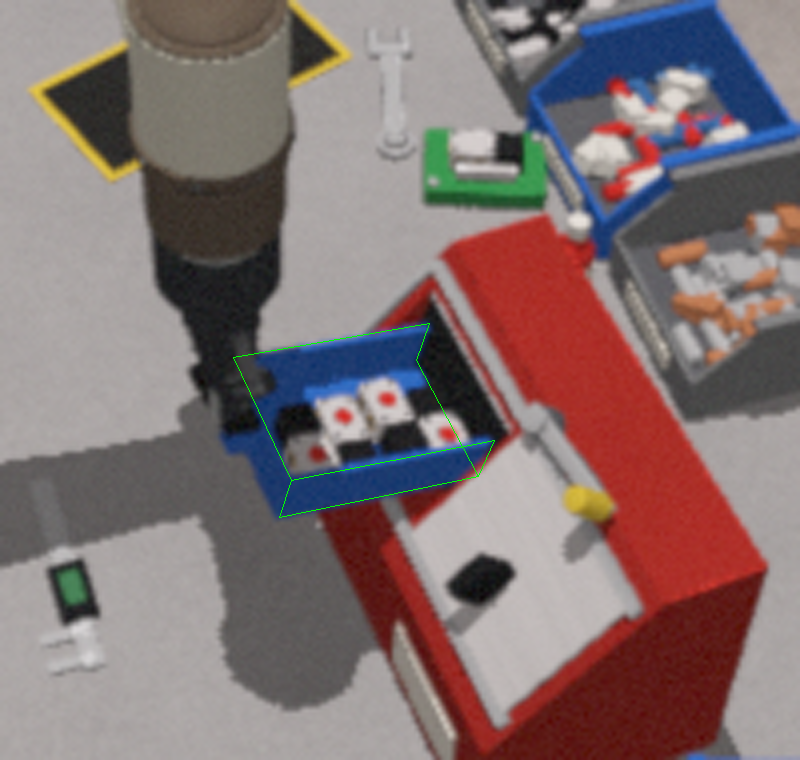

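View pics/o3_scene.png

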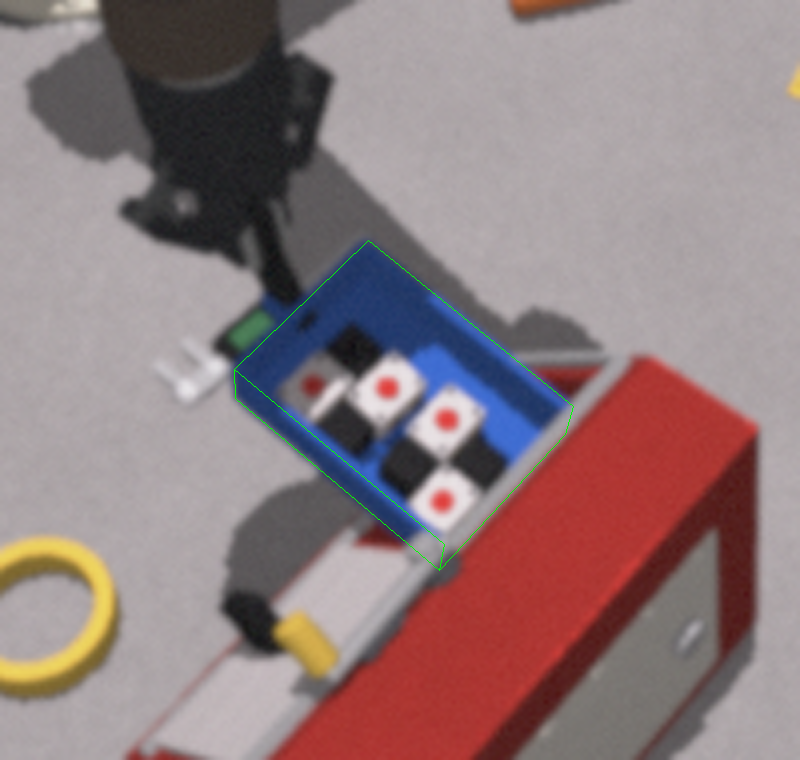

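>>> move_arm(steps=[[-1,10,1,17,-0.006,0.113,0],[-1,22,1.5,32,-0.013,0.227,0.002],[-1,38,2.5,50,-0.019,0.35,0.002],[-1,54,3.3,63,-0.025,0.47,0.003],[-1,72,4.2,74,-0.032,0.59,0.003]])

```text
clock: 35.9
position: [529.4, -206.0, 316.4]
ee_rot: [0.958, 0.024, -0.286, 0.009]
contact_force: [-0.6, -0.3, -3.1]
gripper_width: 13.4
```

```bash
python3 ov.py o4 2.5 5; python3 in2.py|tail -2; python3 pl.py
```

```text
2.5 org [ 558.5 -204.8  201.2] lip bin [-21.3  67.3 151.7] pitch 45.8 roll -0.2 yaw 2.7
5.0 org [ 552.8 -205.1  200.5] lip bin [-29.3  67.3 148.8] pitch 48.3 roll -0.2 yaw 2.7
(-24, 68, 151) 55
pos [ 554.1 -204.5  326.6] shift [20.6  0.3 21.6] turn [-0.008  0.15  -0.002] rows 1.2
t 36.0 pos [ 533.5 -204.8  305. ] j [-0.05  0.55  0.32  0.06 -1.92  1.68] F [ 0.2  0.2 -6.4] w 13.9 z [-0.557 -0.028 -0.83 ]
```

View pics/o4_side.png

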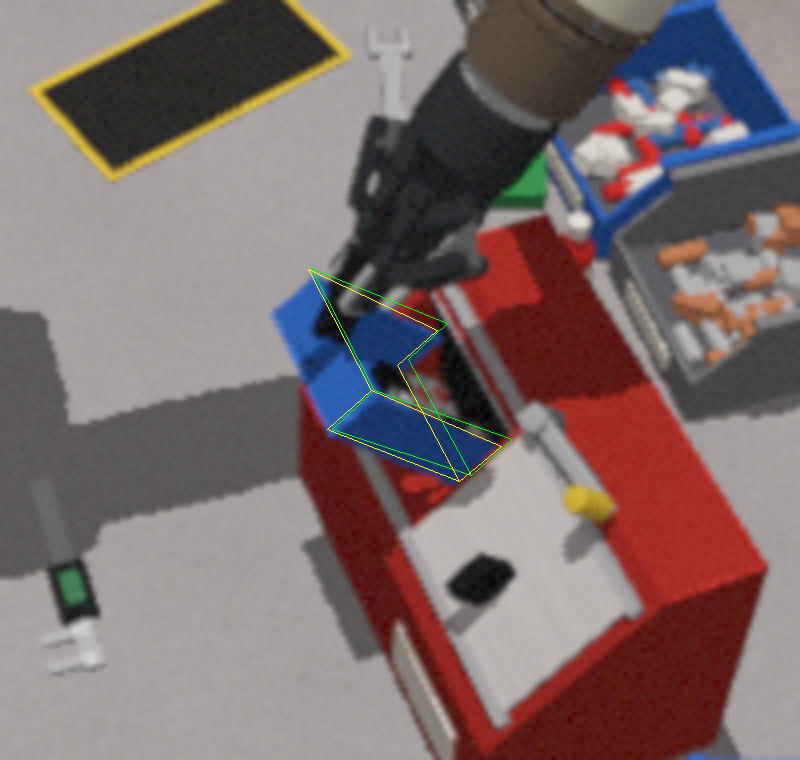

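View pics/o4_scene.png

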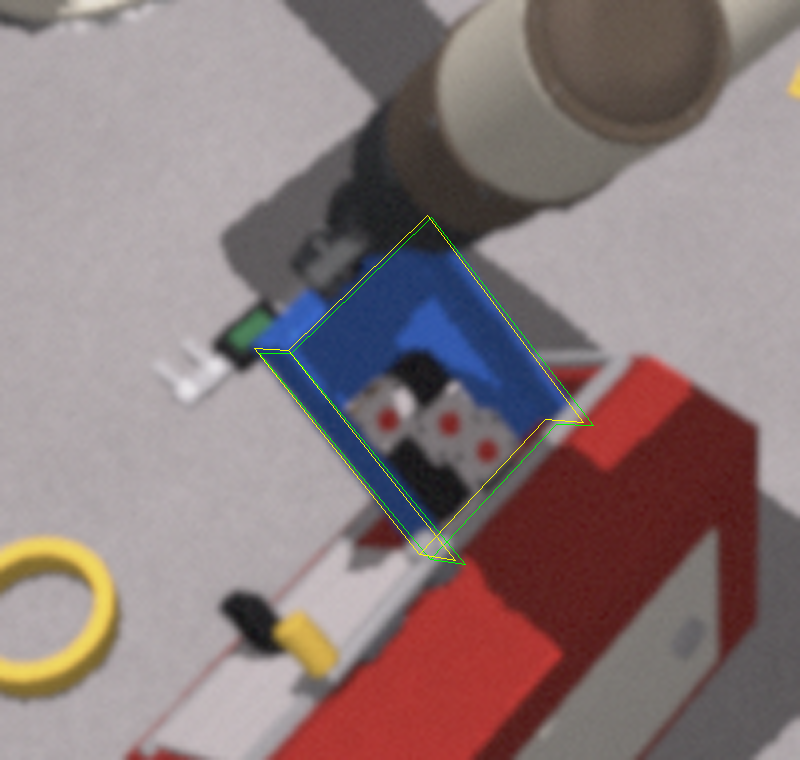

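>>> move_arm(steps=[[-1,10,0,10,-0.004,0.075,0],[-1,20,0,18,-0.008,0.15,0],[-1,20,0,18,-0.008,0.15,0],[-1,20,0,18,-0.008,0.15,0],[-1,20,0,18,-0.008,0.15,0]])

```text
clock: 36.42
position: [547.8, -205.9, 332.1]
ee_rot: [0.934, 0.023, -0.356, 0.01]
contact_force: [0.4, -0.3, -1.4]
gripper_width: 13.5
```

```bash
python3 ov.py o5 2.5 5;python3 pl.py; python3 shot.py wrist o5w
```

```text
2.5 org [ 559.6 -205.6  213.9] lip bin [-28.2  66.6 157.2] pitch 54.3 roll -0.1 yaw 2.7
5.0 org [ 553.9 -205.8  214.1] lip bin [-36.5  66.6 155.5] pitch 56.8 roll -0.1 yaw 2.7
t 36.5 pos [ 547.4 -205.9  333.1] j [-0.05  0.64  0.47  0.08 -2.12  1.68] F [ 0.1  0.3 -1.4] w 13.1 z [-0.665 -0.036 -0.746]
```

View pics/o5_scene.png

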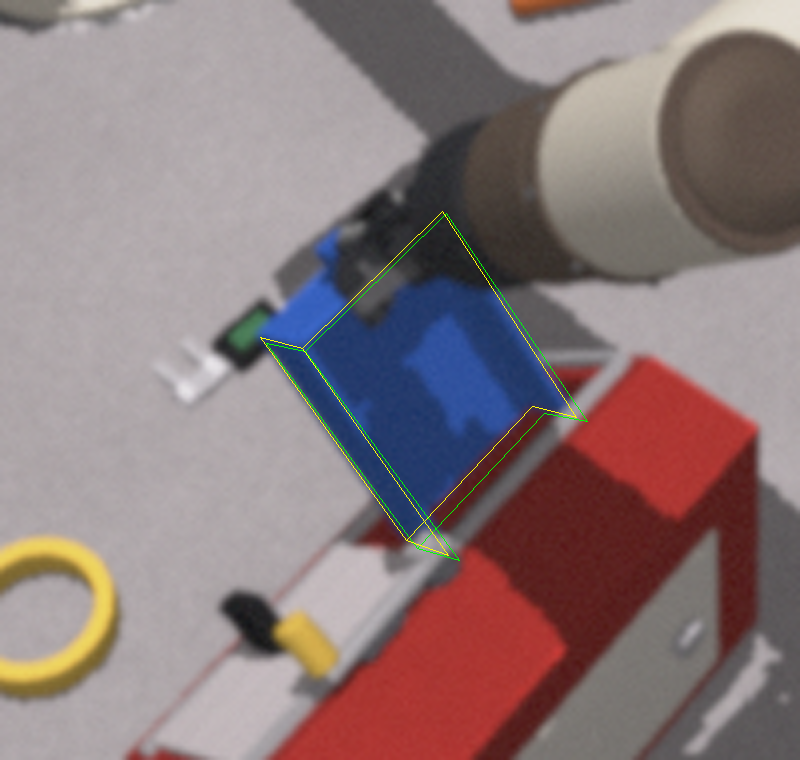

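View pics/o5w.png

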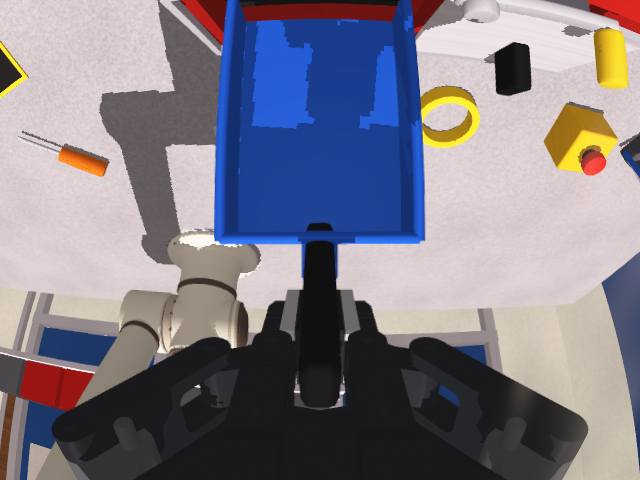

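>>> move_arm(steps=[[-1,-12,0,18,0,0,0],[-1,-28,0,40,0,0,0],[-1,-45,0,50,0.004,-0.08,0],[-1,-70,0,52,0.01,-0.2,0],[-1,-95,0,52,0.016,-0.32,0]])

```text
clock: 36.98
position: [452.9, -205.8, 384.2]
ee_rot: [0.979, 0.025, -0.2, 0.007]
contact_force: [0.3, -0.4, 0.4]
gripper_width: 13.3
```

>>> move_arm(steps=[[-1,-15,15,0,0.006,-0.12,0],[-1,-30,40,-10,0.012,-0.24,0],[-1,-35,75,-25,0.018,-0.36,0],[-1,-35,110,-40,0.024,-0.48,0],[-1,-30,145,-60,0.028,-0.57,0]])

```text
clock: 37.4
position: [421.0, -60.6, 326.4]
ee_rot: [0.996, 0.023, 0.086, -0.002]
contact_force: [1.5, 1.5, -2.5]
gripper_width: 13.1
```

```bash
python3 ov.py o6 2.5; cat > mt.py <<'E'
from in2 import *
import sys
MO=np.array([584,295,0.]);MY=17.8
a=list(map(float,sys.argv[1:]))  # height, extra, backoff(x), 
s=readout.read_state();print(s["position"].round(1),s["joints"].round(2),s["contact_force"].round(1))
Rs=Ro.from_euler('z',MY,degrees=True)
goal_o(MO+np.array([0,0,2+a[0]])+Rs.apply([a[2] if len(a)>2 else 0,0,0]),Rs,a[1],s)
E
python3 mt.py 100 2.5; python3 shot.py wrist o6w
```

```text
2.5 org [521.  -55.9 262.3] lip bin [-31.7 217.9 262. ] pitch 2.6 roll 0.0 yaw 2.7
[414.7 -58.4 318.6] [ 0.28 -0.12 -0.4   0.04 -1.15  1.34] [-0.  -0.3 -2.4]
pos [486.  263.5 161.5] shift [  71.3  322.  -157.2] turn [ 0.013 -0.066  0.255] rows 8.8
```

View pics/o6_side.png

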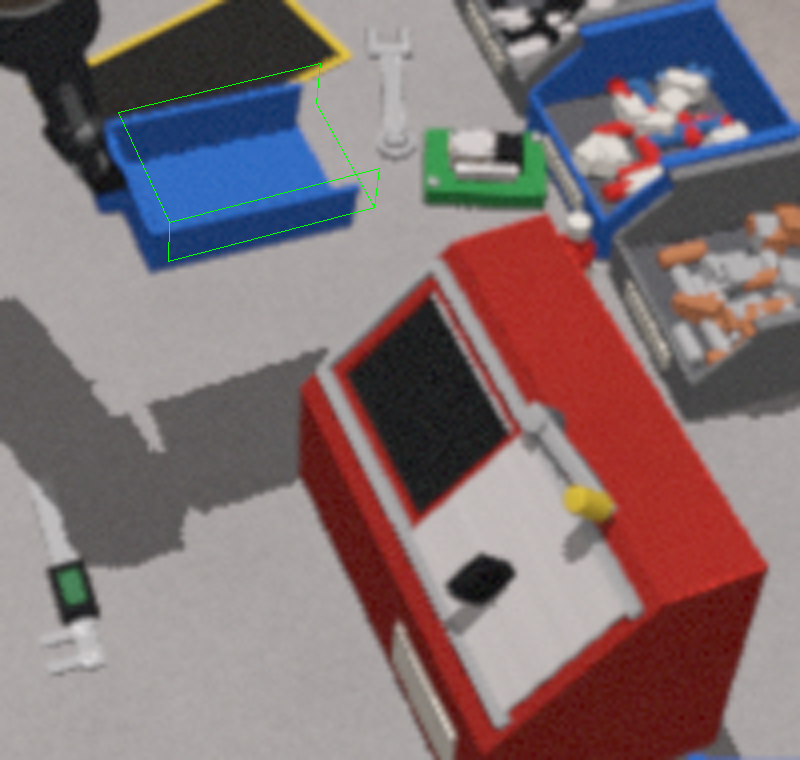

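View pics/o6w.png

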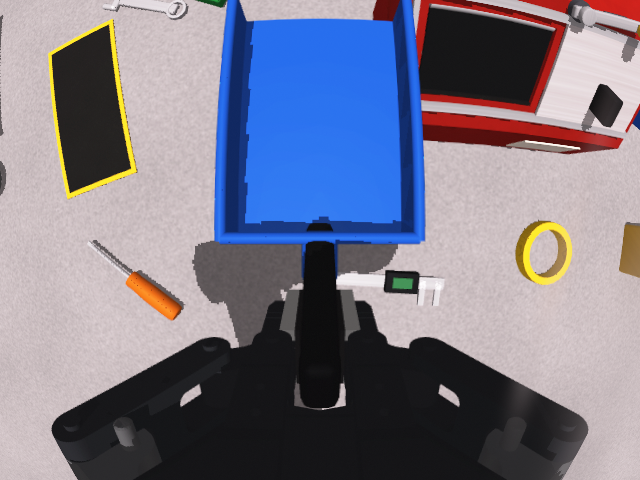

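>>> move_arm(steps=[[-1,8,36,-10,0,-0.01,0.03],[-1,16,72,-25,0.004,-0.02,0.06],[-1,24,108,-45,0.006,-0.03,0.09],[-1,32,144,-65,0.007,-0.035,0.12],[-1,39,178,-85,0.008,-0.04,0.14]])

```text
clock: 37.97
position: [463.5, 118.7, 239.9]
ee_rot: [0.99, 0.094, 0.101, -0.011]
contact_force: [1.0, -0.0, -1.3]
gripper_width: 13.2
```

>>> move_arm(steps=[[-1,8,36,-15,0,-0.01,0.03],[-1,16,72,-30,0.003,-0.015,0.06],[-1,24,108,-45,0.004,-0.02,0.09],[-1,32,142,-60,0.005,-0.026,0.115],[-1,32,144,-72,0.005,-0.026,0.115]])

```text
clock: 38.38
position: [497.7, 266.8, 167.2]
ee_rot: [0.982, 0.153, 0.114, -0.018]
contact_force: [0.6, -0.6, -1.5]
gripper_width: 13.1
```

>>> move_arm(steps=[[-1,0,0,0,0,0,0],[-1,0,0,0,0,0,0],[-1,0,0,0,0,0,0]])

```text
clock: 38.63
position: [495.1, 260.7, 167.8]
ee_rot: [0.982, 0.15, 0.112, -0.017]
contact_force: [-0.1, 0.1, -1.3]
gripper_width: 13.2
```

```bash
python3 mt.py 40 2.5; sed -i 's/(130,210)/(300,130)/;s/(260,210)/(220,130)/' ov.py; python3 ov.py o7 2.5 5
```

```text
[495.1 260.7 167.8] [ 0.83  0.23 -0.48  0.18 -0.67  0.91] [-0.1  0.1 -1.3]
pos [486.  263.5 101.5] shift [ -9.    2.9 -66.4] turn [-0.002  0.009  0.008] rows 1.6
2.5 org [593.8 291.5 109.3] lip bin [ 56.  579.4 113. ] pitch -0.5 roll -0.0 yaw 17.3
5.0 org [590.5 290.5 104.7] lip bin [ 52.8 578.5 105.2] pitch 2.0 roll -0.0 yaw 17.3
```

View pics/o7_scene.png

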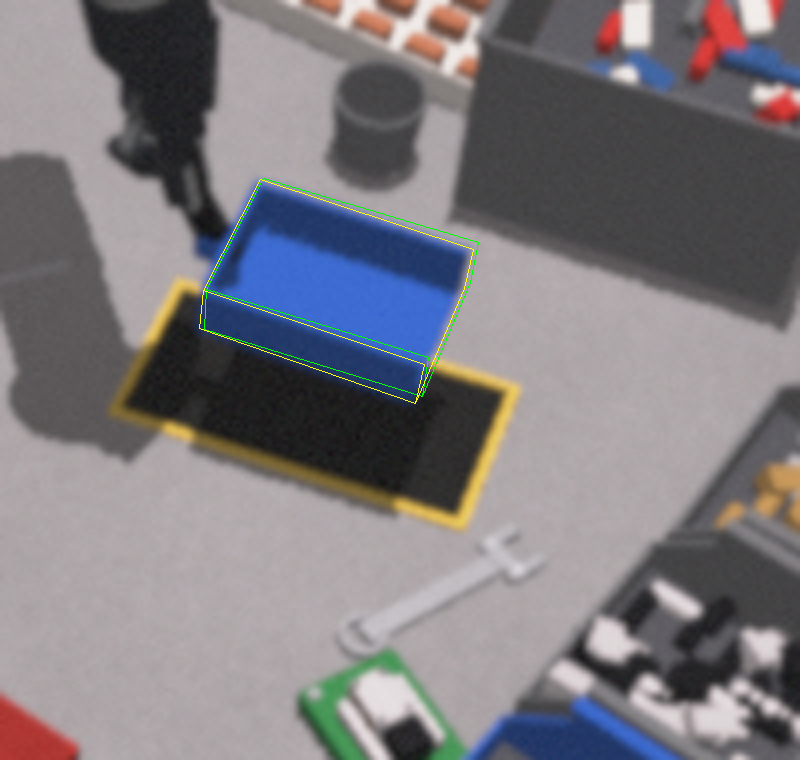

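View pics/o7_side.png

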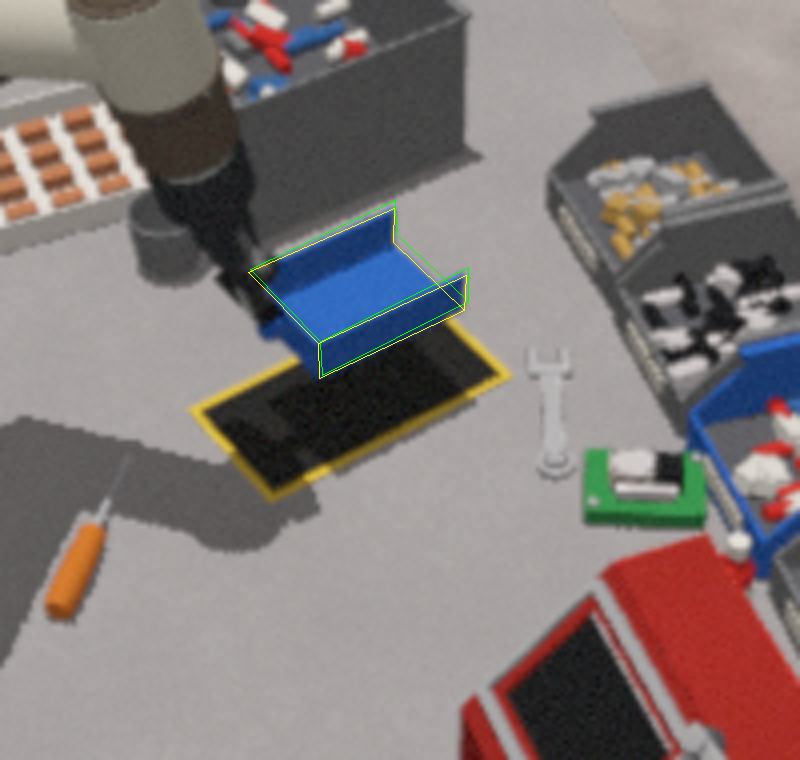

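```bash
python3 mt.py 40 4.5;python3 mt.py 1 4.5
```

```text
[494.9 260.7 168.1] [ 0.83  0.23 -0.48  0.18 -0.67  0.91] [ 0.4  1.3 -2. ]
pos [486.7 263.7 101.6] shift [ -8.3   3.  -66.5] turn [ 0.007 -0.024  0.008] rows 1.6
[494.9 260.7 168.1] [ 0.83  0.23 -0.48  0.18 -0.67  0.91] [ 0.4  1.3 -2. ]
pos [486.7 263.7  62.6] shift [  -8.3    3.  -105.5] turn [ 0.007 -0.024  0.008] rows 2.5
```

>>> move_arm(steps=[[-1,-4,2,-15,0.003,-0.01,0.004],[-1,-8,3,-35,0.007,-0.024,0.008],[-1,-8,3,-55,0.007,-0.024,0.008],[-1,-8,3,-72,0.007,-0.024,0.008],[-1,-8,3,-85,0.007,-0.024,0.008]])

```text
clock: 39.15
position: [486.2, 263.6, 81.5]
ee_rot: [0.98, 0.154, 0.124, -0.019]
contact_force: [0.5, -0.5, -2.2]
gripper_width: 13.5
```

```bash
python3 mt.py 1 4.5; python3 ov.py o8 4.5
```

```text
[486.2 263.6  81.5] [ 0.84  0.33 -0.67  0.36 -0.37  0.72] [ 0.5 -0.5 -2.2]
pos [486.7 263.7  62.6] shift [  0.4   0.1 -18.9] turn [ 0.001 -0.001 -0.001] rows 0.5
4.5 org [583.5 294.9  21.8] lip bin [ 45.8 583.9  24.7] pitch 0.1 roll -0.1 yaw 17.8
```

View pics/o8_scene.png

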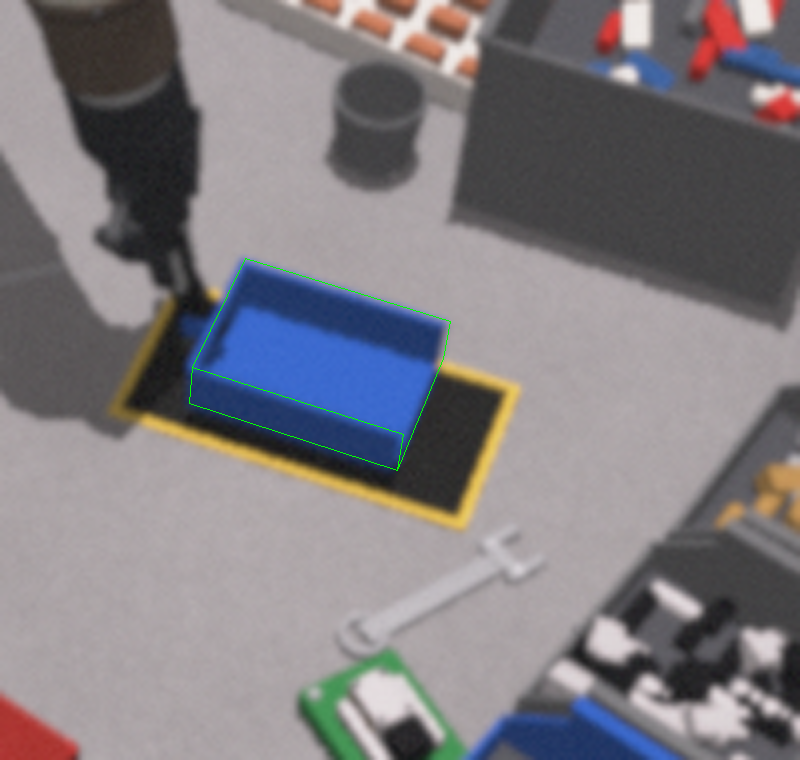

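Good match. Lower gently and release.

>>> move_arm(steps=[[-1,0,0,-8,0,0,0],[-1,0,0,-14,0,0,0],[-1,0,0,-18,0,0,0],[-1,0,0,-19,0,0,0],[-1,0,0,-19,0,0,0]])

```text
clock: 39.67
position: [486.9, 264.7, 64.4]
ee_rot: [0.98, 0.154, 0.125, -0.019]
contact_force: [-2.6, -0.9, 4.3]
gripper_width: 13.3
```

```bash
python3 mt.py 0 4.5
```

```text
[486.9 264.7  64.4] [ 0.83  0.36 -0.71  0.43 -0.31  0.65] [-2.6 -0.9  4.3]
pos [486.7 263.7  61.6] shift [-0.3 -0.9 -2.8] turn [ 0.     0.001 -0.001] rows 0.1
```

>>> move_arm(steps=[[-0.5,0,0,0,0,0,0],[-0.2,0,0,0,0,0,0],[0,0,0,0,0,0,0],[0,0,0,0,0,0,0],[0,-2,-1,10,0,0,0]])

```text
clock: 40.08
position: [483.5, 262.4, 70.9]
ee_rot: [0.98, 0.154, 0.122, -0.018]
contact_force: [0.5, -1.4, -0.1]
gripper_width: 43.1
```

>>> move_arm(steps=[[0,-6,-2,25,0,0,0],[0,-14,-4,55,0,0,0],[0,-20,-6,85,0,0.1,0],[0,-20,-6,115,0,0.2,0],[0,-20,-10,140,0,0.25,0]])

```text
clock: 40.5
position: [462.5, 254.2, 213.3]
ee_rot: [0.988, 0.152, -0.003, -0.039]
contact_force: [1.3, 0.6, -0.7]
gripper_width: 42.9
```

```bash
python3 pl.py; python3 shot.py wrist p1;  python3 - <<'E'
from h import *
P=get("scene");cv2.imwrite("pics/p1s.png",cv2.resize(P["frame"][130:320,280:480],None,fx=3.1,fy=3.1,interpolation=2))
E
```

```text
t 40.5 pos [462.5 254.2 213.3] j [ 0.77  0.22 -0.24 -0.08 -1.06  1.14] F [ 1.3  0.6 -0.7] w 42.9 z [-0.017  0.076 -0.997]
```

View pics/p1.png

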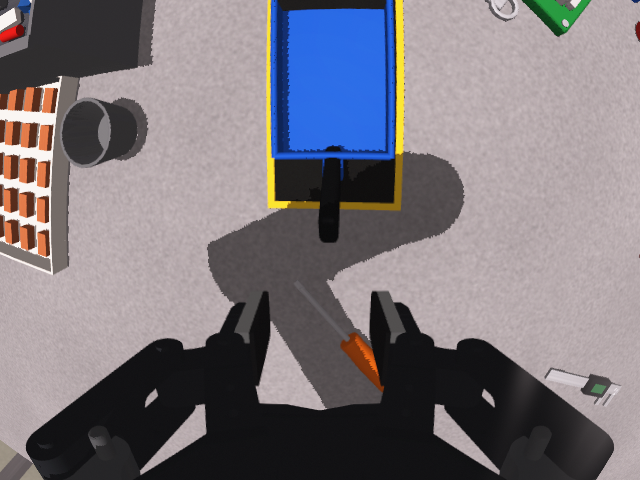

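View pics/p1s.png

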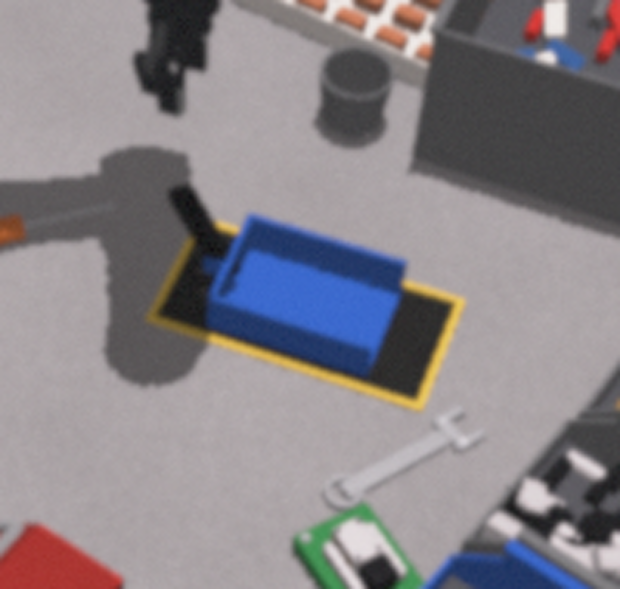

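```bash
python3 - <<'E'
from bn import *
print(S(80,-112,80),S(80,-112,15),S(80,50,15)); plan(*S(80,-112,90),0,20)
E
```

```text
[ 544.082 -385.215  216.   ] [ 589.986 -382.918  170.038] [ 581.89  -221.12   170.038]
shift [  67.5 -641.9    3.3] turn [-0.03  -0.333 -0.314] rows >=15.5
```

>>> move_arm(steps=[[-1,0,-38,10,0,-0.02,-0.02],[-1,0,-76,20,0,-0.04,-0.04],[-1,0,-114,30,-0.005,-0.06,-0.06],[-1,0,-150,40,-0.007,-0.08,-0.08],[-1,0,-185,45,-0.008,-0.083,-0.08]])

```text
clock: 41.02
position: [463.5, 66.6, 258.2]
ee_rot: [0.992, 0.113, 0.044, -0.027]
contact_force: [0.6, -0.1, -0.6]
gripper_width: 0.3
```

>>> move_arm(steps=[[-1,0,-38,0,0,-0.02,-0.02],[-1,5,-76,0,0,-0.04,-0.04],[-1,10,-114,0,-0.005,-0.06,-0.06],[-1,15,-152,0,-0.007,-0.08,-0.08],[-1,20,-190,0,-0.008,-0.083,-0.08]])

```text
clock: 41.43
position: [483.1, -123.4, 257.2]
ee_rot: [0.994, 0.074, 0.085, -0.017]
contact_force: [1.6, 0.5, 0.1]
gripper_width: -0.0
```

>>> move_arm(steps=[[-1,5,-38,0,0,-0.02,-0.02],[-1,10,-76,0,0,-0.04,-0.04],[-1,15,-114,0,-0.005,-0.06,-0.06],[-1,20,-152,0,-0.007,-0.08,-0.08],[-1,25,-190,0,-0.008,-0.083,-0.08]])

```text
clock: 41.85
position: [508.3, -313.4, 256.8]
ee_rot: [0.991, 0.035, 0.126, -0.007]
contact_force: [-0.6, 0.1, 0.9]
gripper_width: 0.3
```

```bash
python3 pl.py; python3 - <<'E'
from bn import *
plan(*S(80,-112,80),0,20)
E
```

```text
t 41.9 pos [ 508.3 -313.4  256.8] j [-0.34  0.23 -0.13 -0.12 -0.99  2.03] F [-0.6  0.1  0.9] w 0.3 z [ 0.249  0.022 -0.968]
shift [ 35.8 -71.8 -40.8] turn [-0.001 -0.097 -0.071] rows >=2.2
```

>>> move_arm(steps=[[-1,15,-36,0,0,-0.05,-0.035],[-1,35,-72,-10,0,-0.097,-0.07],[-1,36,-72,-41,0,-0.097,-0.07],[-1,46,-72,-52,0,-0.097,-0.07],[-1,46,-72,-52,0,-0.097,-0.07]])

```text
clock: 42.27
position: [554.1, -382.6, 200.0]
ee_rot: [0.985, 0.0, 0.17, -0.003]
contact_force: [0.2, 0.2, -0.9]
gripper_width: 0.2
```

```bash
python3 shot.py wrist q1; python3 - <<'E'
from bn import *
plan(*S(80,-112,15),0,20)
E
```

```text
shift [ 35.2  -0.2 -32.9] turn [-0.003 -0.005 -0.003] rows >=1.2
```

View pics/q1.png

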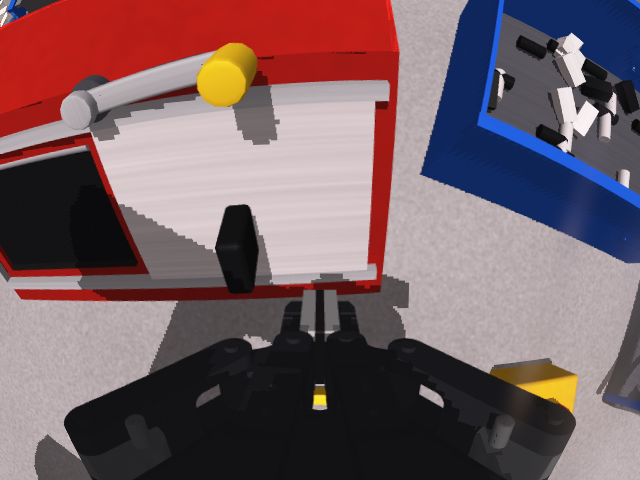

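Positioned right of the tab (235,250). Go in and push toward +y.

>>> move_arm(steps=[[-1,18,0,-16,0,0,0],[-1,35,0,-31,0,0,0],[-1,35,15,-31,0,0,0],[-1,34,40,-31,0,0,0],[-1,33,65,-31,0,0,0]])

```text
clock: 42.73
position: [589.1, -318.0, 175.9]
ee_rot: [0.985, 0.002, 0.175, 0.0]
contact_force: [1.4, -3.1, -1.5]
gripper_width: 0.1
```

>>> move_arm(steps=[[-1,-1,25,0,0,0,0],[-1,-2,48,0,0,0,0],[-1,-3,70,0,0,0,0],[-1,-4.5,86,0,0,0,0],[-1,-4.5,92,0,0,0,0]])

```text
clock: 43.15
position: [584.0, -224.0, 176.9]
ee_rot: [0.985, 0.003, 0.175, -0.0]
contact_force: [-1.3, -1.8, 0.4]
gripper_width: -0.0
```

```bash
python3 shot.py wrist q2; python3 - <<'E'
from bn import *
s=readout.read_state();print(s["position"],s["contact_force"])
plan(*S(80,50,15),0,20)
E
```

```text
[ 584.071 -224.062  176.68 ] [ 0.121  1.105 -0.455]
shift [-2.2  2.9 -6.6] turn [ 0.     0.003 -0.006] rows >=0.2
```

View pics/q2.png

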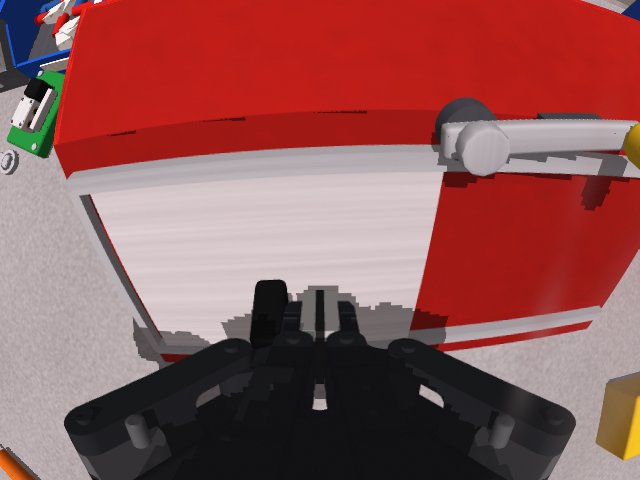

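Nearly closed; push on to the stop gently.

>>> move_arm(steps=[[-1,0,3,0,0,0,0],[-1,0,6,0,0,0,0],[-1,0,9,0,0,0,0],[-1,0,9,0,0,0,0]])

```text
clock: 43.53
position: [584.5, -221.5, 176.2]
ee_rot: [0.985, 0.001, 0.175, 0.002]
contact_force: [-0.5, -13.1, 1.7]
gripper_width: -0.3
```

```bash
python3 pl.py
```

```text
t 43.5 pos [ 584.5 -221.5  176.2] j [-0.12  0.29 -0.31 -0.07 -0.62  1.74] F [ -0.5 -13.1   1.7] w -0.3 z [ 0.345 -0.004 -0.939]
```

>>> move_arm(steps=[[-1,0,-10,0,0,0,0],[-1,-15,-12,15,0,0,0],[-1,-40,-12,45,0,0,0],[-1,-45,-40,75,0,0,0],[-1,-25,-70,95,0,0,0]])

```text
clock: 43.95
position: [555.7, -287.9, 273.7]
ee_rot: [0.985, 0.001, 0.175, -0.0]
contact_force: [1.9, 0.0, 0.4]
gripper_width: -0.2
```

```bash
cat > lc.py <<'E'
from bn import *
def t2(th,g=23,h=22):
    T=np.array([-np.sin(th),-np.cos(th)]);K=np.array([75*np.cos(th),-8-75*np.sin(th)])
    q=K+g*T;return S(q[0],q[1],h)
s=readout.read_state();print(s["position"].round(1))
print("above");plan(*(S(-13.4-34,-86,22)+[0,0,45]),0,20)
p0=S(-13.4-34,-86,22)
print("p0",p0)
for th in (1.75,1.5,1.2,.9,.6,.3,.15,0):print(th,t2(th).round(1),(t2(th)-p0).round(1))
E
python3 lc.py
```

```text
[ 555.7 -287.9  273.7]
above
shift [118.  -64.8  36.3] turn [-0.     0.003 -0.003] rows >=3.3
p0 [ 673.716 -352.695  265.073]
1.75 [ 665.3 -344.8  257. ] [-8.5  7.9 -8.1]
1.5 [ 652.6 -352.2  244. ] [-21.1   0.5 -21. ]
1.2 [ 636.2 -354.8  227.5] [-37.5  -2.1 -37.6]
0.9 [ 619.8 -350.4  211.3] [-53.9   2.3 -53.7]
0.6 [ 604.9 -339.5  197. ] [-68.9  13.2 -68.1]
0.3 [ 592.7 -322.8  185.7] [-81.   29.9 -79.4]
0.15 [ 588.1 -312.9  181.5] [-85.6  39.8 -83.5]
0 [ 584.5 -302.1  178.5] [-89.2  50.6 -86.5]
```

>>> move_arm(steps=[[-1,10,-10,36,0,0,0],[-1,45,-30,45,0,0,0],[-1,80,-50,45,0,0,0],[-1,115,-65,40,0,0,0],[-1,119,-65,15,0,0,0]])

```text
clock: 44.37
position: [683.8, -357.2, 287.6]
ee_rot: [0.984, 0.0, 0.178, 0.002]
contact_force: [-0.1, 0.0, 0.2]
gripper_width: -0.0
```

```bash
python3 shot.py wrist q3; python3 lc.py | head -3;python3 pl.py 673.7 -352.7 265 0 20
```

```text
[ 679.2 -353.5  276.5]
above
shift [-5.5  0.8 33.5] turn [-0.006 -0.006  0.   ] rows >=0.8
t 44.4 pos [ 679.2 -353.5  276.5] j [-0.31  0.46  0.25 -0.13 -1.04  1.93] F [-0.3  0.3 -7.4] w 0.2 z [ 0.336  0.005 -0.942]
shift [ -5.5   0.8 -11.5] turn [-0.006 -0.006  0.   ] rows >=0.3
```

View pics/q3.png

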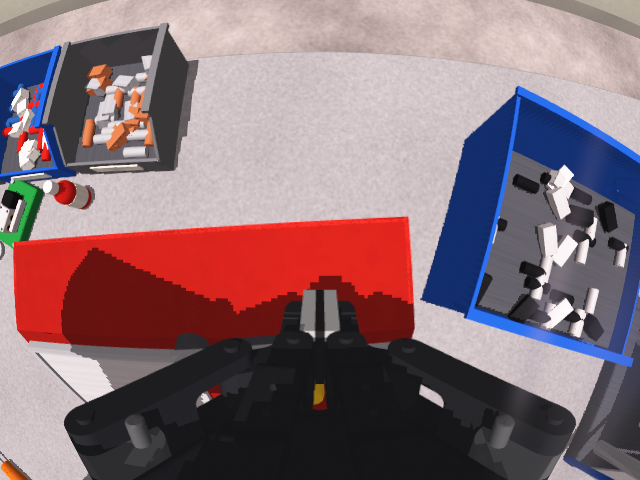

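>>> move_arm(steps=[[-1,-6,1,-13,0,0,0],[-1,-16,2,-23,0,0,0],[-1,-27,0,-33,0,0,0],[-1,-43,-1,-49,0,0,0],[-1,-59,3,-65,0,0,0]])

```text
clock: 44.83
position: [618.9, -350.4, 220.7]
ee_rot: [0.984, 0.0, 0.176, 0.0]
contact_force: [1.8, 1.3, 0.7]
gripper_width: 0.7
```

```bash
python3 shot.py wrist q4; python3 lc.py|tail -8;python3 pl.py 604.9 -339.5 197 0 20
```

```text
1.75 [ 665.3 -344.8  257. ] [-8.5  7.9 -8.1]
1.5 [ 652.6 -352.2  244. ] [-21.1   0.5 -21. ]
1.2 [ 636.2 -354.8  227.5] [-37.5  -2.1 -37.6]
0.9 [ 619.8 -350.4  211.3] [-53.9   2.3 -53.7]
0.6 [ 604.9 -339.5  197. ] [-68.9  13.2 -68.1]
0.3 [ 592.7 -322.8  185.7] [-81.   29.9 -79.4]
0.15 [ 588.1 -312.9  181.5] [-85.6  39.8 -83.5]
0 [ 584.5 -302.1  178.5] [-89.2  50.6 -86.5]
t 44.9 pos [ 613.8 -348.2  215.8] j [-0.34  0.4   0.01 -0.16 -0.86  1.99] F [-4.3  1.2 -3.8] w 0.2 z [ 0.337  0.005 -0.942]
shift [ -8.9   8.7 -18.8] turn [-0.006 -0.006  0.   ] rows >=0.5
```

View pics/q4.png

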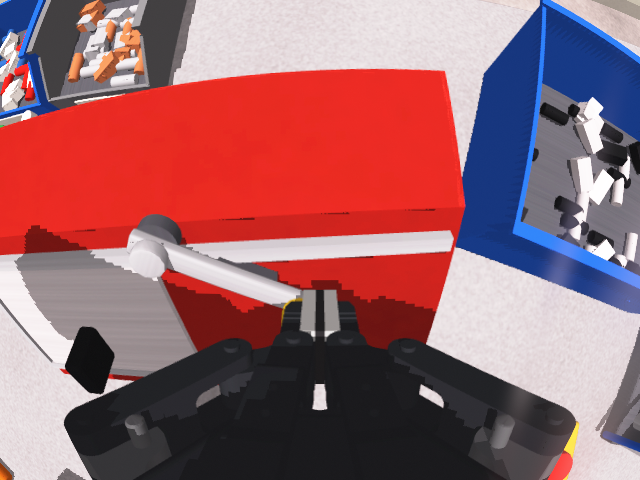

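>>> move_arm(steps=[[-1,-5,4,-10,0,0,0],[-1,-10,10,-19,0,0,0],[-1,-16,17,-25,0,0,0],[-1,-21,25,-30,0,0,0],[-1,-26,35,-34,0,0,0]])

```text
clock: 45.3
position: [594.1, -315.7, 187.8]
ee_rot: [0.984, 0.001, 0.176, 0.001]
contact_force: [4.7, 0.6, 3.1]
gripper_width: 0.1
```

```bash
python3 shot.py wrist q5; python3 pl.py 584.5 -302.1 178.5 0 20
```

```text
t 45.4 pos [ 592.7 -313.6  186.9] j [-0.29  0.36 -0.13 -0.15 -0.74  1.96] F [0.3 1.8 0.9] w -0.2 z [ 0.345  0.001 -0.939]
shift [-8.2 11.5 -8.4] turn [-0.     0.003 -0.002] rows >=0.4
```

View pics/q5.png

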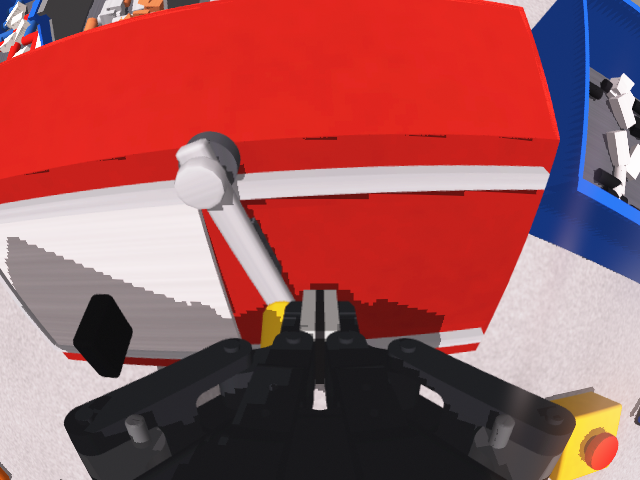

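>>> move_arm(steps=[[-1,-5,6,-5,0,0,0],[-1,-8,12,-8,0,0,0],[-1,-8,15,-8,0,0,0],[-1,-8,18,-8,0,0,0],[-1,-8,18,-8,0,0,0]])

```text
clock: 45.77
position: [584.6, -301.0, 178.6]
ee_rot: [0.985, 0.001, 0.174, 0.003]
contact_force: [-0.1, -16.3, -0.8]
gripper_width: -0.3
```

```bash
python3 shot.py wrist q6; python3 pl.py 584.5 -302.1 178.5 0 20
```

```text
t 45.8 pos [ 584.6 -301.1  178.6] j [-0.27  0.35 -0.18 -0.14 -0.7   1.93] F [ -0.6 -15.7  -1.1] w -0.1 z [ 0.343 -0.005 -0.939]
shift [-0.1 -1.  -0.1] turn [ 0.006  0.001 -0.001] rows >=0.0
```

View pics/q6.png

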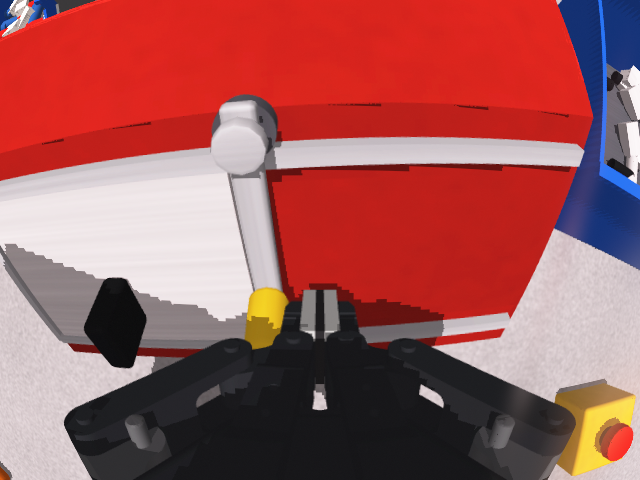

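>>> move_arm(steps=[[-1,0,-14,0,0,0,0],[-1,-5,-20,5,0,0,0],[-1,-30,-20,30,0,0,0],[-1,-60,-10,60,0,0,0],[-1,-90,10,80,0,0,0]])

```text
clock: 46.23
position: [494.7, -288.4, 257.7]
ee_rot: [0.985, -0.0, 0.173, -0.0]
contact_force: [0.4, 1.1, 2.1]
gripper_width: -0.0
```

>>> move_arm(steps=[[-1,-30,20,10,0,0,0],[-1,-40,40,10,0,0,0],[-1,-40,40,10,0,0,0],[-1,-40,40,10,0,0,0]])

```text
clock: 46.57
position: [454.4, -246.4, 267.5]
ee_rot: [0.985, 0.001, 0.174, -0.001]
contact_force: [0.9, 0.3, 0.8]
gripper_width: 0.2
```

```bash
python3 shot.py wrist r1; python3 pl.py; python3 - <<'E'
from h import *
P=get("scene");cv2.imwrite("pics/r1s.png",P["frame"]);Q=get("side");cv2.imwrite("pics/r1d.png",Q["frame"])
cv2.imwrite("pics/r1z.png",np.hstack([cv2.resize(P["frame"][170:400,150:450],(400,307)),cv2.resize(Q["frame"][180:410,220:480],(347,307))]))
u=[(i["conf"],np.round(i["uv"])) for i in nets.tip_of("scoop",P)];print(u)
for n in("scoop_grip","scoop_lip"):
    print(n,[(round(i["conf"],2),np.round(i["uv"])) for i in nets.tip_of(n,P)])
E
```

```text
t 46.6 pos [ 455.3 -247.   267.1] j [-0.23  0.03 -0.36 -0.11 -0.84  1.87] F [0.1 0.4 0.6] w -0.1 z [ 0.342  0.002 -0.94 ]
[(0.72, array([377., 231.]))]
scoop_grip [(0.57, array([342., 200.]))]
scoop_lip [(0.66, array([404., 237.]))]
```

View pics/r1.png

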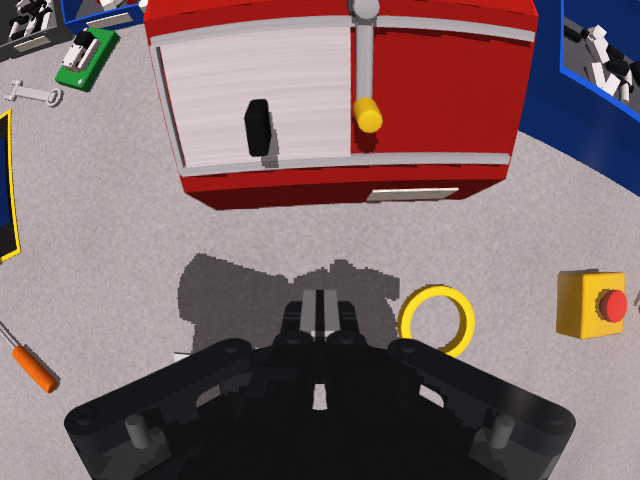

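View pics/r1s.png

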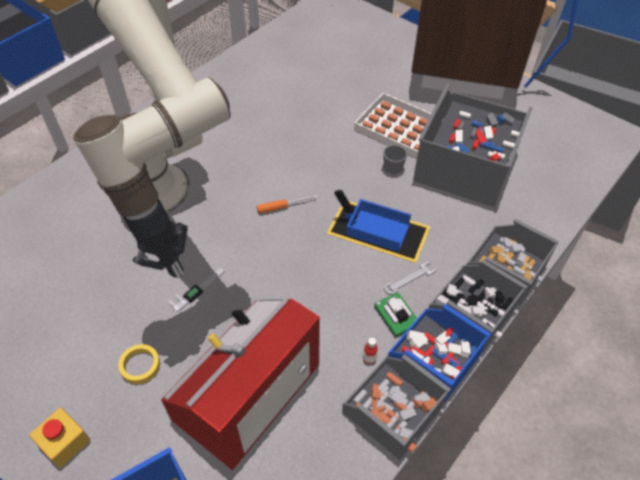

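```bash
python3 sl.py 370 122 45 365 8 12 258 101 38 352 60 4 351 155 4 160 55 4; python3 - <<'E'
from h import *
import pickle
P=get("scene");P0=pickle.load(open("P0.pkl","rb"))["scene"]
im=cv2.resize(P["frame"][185:265,320:440],None,fx=6,fy=6,interpolation=2);cv2.imwrite("pics/r2.png",im)
a=P["frame"][280:430,150:340];b=P0["frame"][280:430,150:340]
cv2.imwrite("pics/r3.png",cv2.resize(np.hstack([b,a]),None,fx=2.1,fy=2.1,interpolation=2))
# predicted scoop at mat
R=Ro.from_euler('z',17.8,degrees=True)
print(((proj(P,[R.apply(v)+[584,295,2] for v in ((-72,51,38),(-72,-51,38),(72,51,38),(72,-51,0))])-[320,185]+.5)*6).round(0).tolist())
E
```

```text
[370.0, 122.0, 45.0] s,y [73.9 -6.9]
[365.0, 8.0, 12.0] s,y [ 0.9 -7.3]
[258.0, 101.0, 38.0] s,y [57.7 66.5]
[352.0, 60.0, 4.0] s,y [40.7  0.8]
[351.0, 155.0, 4.0] s,y [120.5   1.1]
[160.0, 55.0, 4.0] s,y [ 22.8 141.5]
[[246.0, 88.0], [167.0, 250.0], [551.0, 181.0], [472.0, 403.0]]
```

View pics/r2.png

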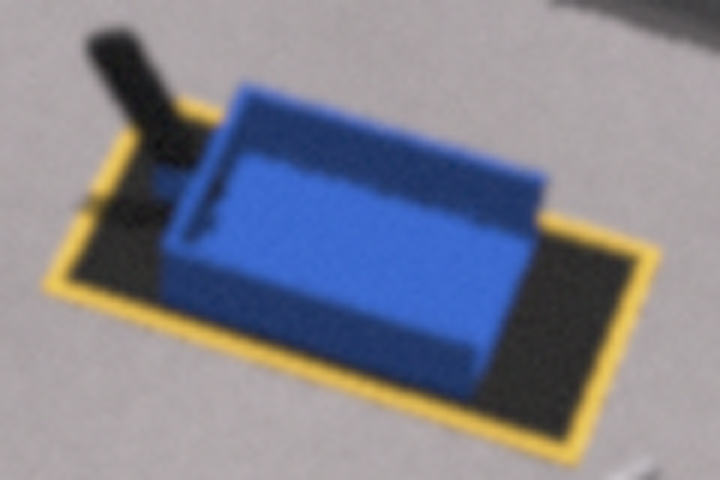

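View pics/r3.png

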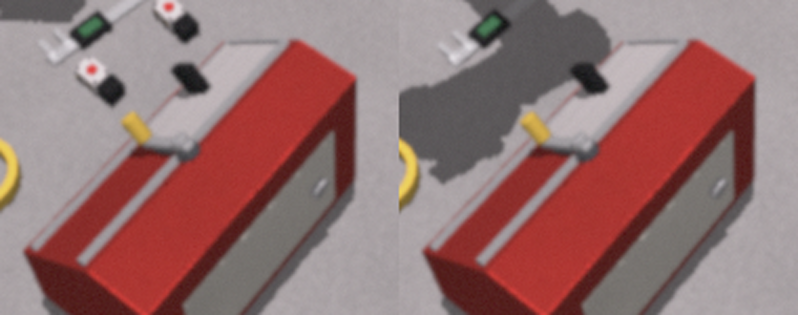

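The shutter and lever look exactly as they did at the start. The scoop is level on its mat, within a pixel or two of the predicted outline. I'm handing in.

```bash
python3 -c "
from bench import workorder;print(workorder.job_done())"
```

```text
the job is handed in; nothing more can be done
None
```

I cleared the four rejects that were on the bench and handed the job in at about 47 s of the 210 s. No verdict is reported, so what follows rests on my own checks.

**What I did:**
- Laid the four red-dotted valves flat in the scoop. One had been knocked aside before I reached it, so I located it again first.
- Swung the lever up and pushed the shutter to its open stop.
- Pressed the flap in with the scoop's front edge and tipped the valves through.
- Put the scoop back on its mat, pushed the shutter to its closed stop, and pushed the lever down to its stop.

**Last checks:**
- **Valves:** the scoop was empty after tipping, and the wrist load dropped by about the weight of four valves. I could not look inside the bin, so I did not see where they lie.
- **Flap:** it looked flat and shut after I withdrew the scoop. The closed shutter hides it now.
- **Shutter and lever:** the final pictures match the starting ones.
- **Scoop:** it stands flat within a few millimetres of the mat's centre, front away from the robot.
- **Bystanders:** the good valve and the other things showed no visible change in the final scene picture; I did not measure each one.

**What disagreed:**
- The scoop's nose sagged about 2 to 5 degrees in the grip. I corrected for that before inserting it and before setting it down.
- A tilted approach to the handle ran into joint limits, so I gripped it nearly straight down instead.
- The scoop started about 20 mm forward of the mat's centre, and I put it back on the centre.

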